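# Dock, lock and load the analyser's reagent carrier

## Task

Pull the red-handled locking pin out of the dock's teal bridge and park it upright in its grey stand, then set the empty reagent carrier on the dock's rail and slide it eye-first under the bridge until the sprung rollers snap in behind its eye and it is fully home. Lock it by putting the pin back down through the bridge and the eye until its collar rests on the bridge, and only then lower every flask standing on the bench upright and gently into a well of its own, never dropping or ramming it. Last of all press the green start button right down and let it come up; leave the beaker, bottle, jar and marker where they are.

Things in the scene. Friction and masses are not known exactly. Their poses are not given: they have to be found in the camera images.
- dock: Fixed cream dock; origin on its centre line at bench level, +x = slide direction towards home, z up. Base plate 10 mm thick, x=-212 to 178, 96 wide. Aluminium rail 22 mm wide on it, x=-190 to 104, top at z=26. At the +x end a teal bridge plate (x=113 to 171, 96 wide, underside z=41, top z=50) on two side posts covers the detent; dark end stop behind it at x=161.
- rail_start (a point): On the dock, where the carrier's origin can be when it is lowered onto the rail from above (dock x=-80, y=0, z=13 mm), eye still 15 mm or more clear of the bridge; same axes as the dock. From here it slides 80 mm along dock +x to home.
- dock_home (a point): Where the carrier's origin lies when it is fully home (dock x=0, y=0, z=13 mm); same axes as the dock.
- detent (a point): Midway between two black sprung rollers just inside the bridge (dock x=128, z=31; 16 mm diameter, 28 mm clear gap). The eye must part them: about 6 to 12 N of push in the last 30 mm; past its widest they snap in behind it and hold it on the end stop with about 6 N.
- dock_hole (a point): Centre of the mouth of the round hole (14 mm diameter, vertical) in the top face of the bridge, at dock x=142, y=0, z=50 mm; same axes as the dock.
- carrier: Loose carrier, 450 g +-20 %: cream box 208 mm long (x), 56 wide (y), rim 73 mm above its underside, on teal runners with a lengthwise channel 28 wide, 13 deep between them that straddles the rail. Origin at the centre of the box's underside, z up, +x towards the eye in front. Four wells in a row along x. Grip it across its width at mid-length (grey patches), about 55 mm up; it balances within 10 mm of there.
- eye (a point): Centre of the top face of the carrier's eye: a flat ring 38 mm outside, hole 18 mm, 12 mm thick (carrier z=13 to 25), at carrier x=142 mm.
- well1 (a point): Centre of the floor of carrier well 1 (carrier x=-76.5 mm, z=17; well 47 x 48 mm inside, walls 4 mm, 56 mm deep). A seated flask has its origin here.
- well2 (a point): Centre of the floor of carrier well 2 (carrier x=-25.5 mm, z=17; well 47 x 48 mm inside, walls 4 mm, 56 mm deep). A seated flask has its origin here.
- well3 (a point): Centre of the floor of carrier well 3 (carrier x=25.5 mm, z=17; well 47 x 48 mm inside, walls 4 mm, 56 mm deep). A seated flask has its origin here.
- well4 (a point): Centre of the floor of carrier well 4 (carrier x=76.5 mm, z=17; well 47 x 48 mm inside, walls 4 mm, 56 mm deep). A seated flask has its origin here.
- pin: Loose steel locking pin, 70 g, upright, origin at the centre of its lower tip, z up along it. Shank 10 mm diameter and 36 mm long with a tapered tip, then a collar 26 mm diameter (z=36 to 42), then a red round handle 18 mm diameter (z=42 to 90). At the start it is in the bridge, where it bars the carrier's way. When fully in, its collar rests on the bridge and the tip is 36 mm below the hole's mouth.
- pin_stand: Fixed grey block 60 x 60 x 45 mm with a vertical 14 mm hole (40 mm deep) in the middle of its top, empty at the start; origin at the centre of its underside, under the hole. Parked, the pin's collar rests on the top and its tip is 9 mm above the bench.
- flask1: Loose brown reagent flask, 90 g (may differ by a third), rounded body 43 mm diameter on a 36 mm flat weighted foot (hard to tip), neck 20 mm, white cap with a teal band 28 mm diameter from z=72 to z=100 (grip the cap from above). Origin at the centre of the foot, z up. Stands on the bench; may be absent (no pose).
- flask2: Loose brown reagent flask, 90 g (may differ by a third), rounded body 43 mm diameter on a 36 mm flat weighted foot (hard to tip), neck 20 mm, white cap with a teal band 28 mm diameter from z=72 to z=100 (grip the cap from above). Origin at the centre of the foot, z up. Stands on the bench; may be absent (no pose).
- flask3: Loose brown reagent flask, 90 g (may differ by a third), rounded body 43 mm diameter on a 36 mm flat weighted foot (hard to tip), neck 20 mm, white cap with a teal band 28 mm diameter from z=72 to z=100 (grip the cap from above). Origin at the centre of the foot, z up. Stands on the bench; may be absent (no pose).
- flask4: Loose brown reagent flask, 90 g (may differ by a third), rounded body 43 mm diameter on a 36 mm flat weighted foot (hard to tip), neck 20 mm, white cap with a teal band 28 mm diameter from z=72 to z=100 (grip the cap from above). Origin at the centre of the foot, z up. Stands on the bench; may be absent (no pose).
- start (a joint): Travel of the green push button, m: 0 = up, 0.006 = right down (5 N, springs back).
- start_top (a point): Centre of the top of the green button's cap (32 mm diameter), 48 mm above the bench when up, on a cream console 100 x 90 mm; press straight down.
- console: Fixed cream console 100 x 90 x 30 mm under the button; origin at the centre of its underside.
- beaker: Bystander: glass beaker 56 mm diameter, 70 mm tall, standing among the flasks; origin at the centre of its underside. Leave alone.
- wash: Bystander: white bottle with blue cap, 60 mm diameter, 150 mm tall. Leave alone.
- jar: Bystander: white jar with yellow lid, 70 mm diameter, 80 mm tall. Leave alone.
- marker: Bystander: blue marker pen 120 mm long, lying. Leave alone.
Not all that is in view belongs to the job. What is shaped like the flask4 but yellow is not meant.

How it is judged (in metres and radians):
On the way, in this order (a step that is already met when the one before it is completed fails the run):
1. the pin stands parked in its stand, let go (horizontal distance between pin and pin_stand below 0.006 m and z of pin in the frame of pin_stand between 0.005 and 0.012 m and angle between pin's own z axis and vertical below 0.15 rad and contact force between the fingers and pin below 0.2 N), for 0.3 s.
2. the carrier is on the rail, fully home behind the rollers, and let go (x of carrier in the frame of dock between -0.003 and 0.003 m and y of carrier in the frame of dock between -0.004 and 0.004 m and z of carrier in the frame of dock between 0.01 and 0.0165 m and angle between the x axis of carrier and the x axis of dock, either way round below 0.05 rad and distance between eye and dock_hole below 0.018 m and contact force between the fingers and carrier below 0.2 N), for 0.3 s.
3. the locking pin is fully down through the bridge and the eye, and let go (x of carrier in the frame of dock between -0.003 and 0.003 m and y of carrier in the frame of dock between -0.004 and 0.004 m and z of carrier in the frame of dock between 0.01 and 0.0165 m and angle between the x axis of carrier and the x axis of dock, either way round below 0.05 rad and distance between eye and dock_hole below 0.018 m and horizontal distance between pin and dock_hole below 0.006 m and z of pin in the frame of dock_hole between -0.04 and -0.033 m and angle between pin's own z axis and vertical below 0.15 rad and contact force between the fingers and pin below 0.2 N), for 0.3 s.
4. every flask stands in a well, let go (x of flask1 in the frame of carrier between -0.1 and 0.1 m and y of flask1 in the frame of carrier between -0.015 and 0.015 m and z of flask1 in the frame of carrier between 0.012 and 0.022 m and angle between each of flask1, flask2, flask3, flask4's own z axis and vertical below 0.2 rad and x of flask2 in the frame of carrier between -0.1 and 0.1 m and y of flask2 in the frame of carrier between -0.015 and 0.015 m and z of flask2 in the frame of carrier between 0.012 and 0.022 m and x of flask3 in the frame of carrier between -0.1 and 0.1 m and y of flask3 in the frame of carrier between -0.015 and 0.015 m and z of flask3 in the frame of carrier between 0.012 and 0.022 m and x of flask4 in the frame of carrier between -0.1 and 0.1 m and y of flask4 in the frame of carrier between -0.015 and 0.015 m and z of flask4 in the frame of carrier between 0.012 and 0.022 m and contact force between the fingers and flask1 below 0.2 N and contact force between the fingers and flask2 below 0.2 N and contact force between the fingers and flask3 below 0.2 N and contact force between the fingers and flask4 below 0.2 N and x of carrier in the frame of dock between -0.003 and 0.003 m and y of carrier in the frame of dock between -0.004 and 0.004 m and z of carrier in the frame of dock between 0.01 and 0.0165 m and angle between the x axis of carrier and the x axis of dock, either way round below 0.05 rad and distance between eye and dock_hole below 0.018 m and horizontal distance between pin and dock_hole below 0.006 m and z of pin in the frame of dock_hole between -0.04 and -0.033 m and angle between pin's own z axis and vertical below 0.15 rad), for 0.3 s.
5. the start button is pressed right down (value of joint start above 0.0048 m), for 0.05 s.
At the end, for the whole second after the job is handed in: Carrier home within 3 mm along and 4 mm across the rail, straight to 0.05 rad; pin 33 to 40 mm deep, within 6 mm of the hole axis, upright to 0.15 rad; every flask in a well, foot within 5 mm of the floor, upright to 0.2 rad; button up; all released and still (all of step 4 and linear speed of each of carrier, pin, flask1, flask2, flask3, flask4 below 0.02 m/s and value of joint start below 0.002 m); the robot touches nothing.
It fails at once if a flask was dropped into a well: it fell inside the carrier faster than 0.45 m/s (more than about 10 mm of free fall) ((x of flask1 in the frame of carrier between -0.104 and 0.104 m and y of flask1 in the frame of carrier between -0.028 and 0.028 m and z of flask1 in the frame of carrier between 0.024 and 0.07 m and linear speed of flask1 above 0.45 m/s) or (x of flask2 in the frame of carrier between -0.104 and 0.104 m and y of flask2 in the frame of carrier between -0.028 and 0.028 m and z of flask2 in the frame of carrier between 0.024 and 0.07 m and linear speed of flask2 above 0.45 m/s) or (x of flask3 in the frame of carrier between -0.104 and 0.104 m and y of flask3 in the frame of carrier between -0.028 and 0.028 m and z of flask3 in the frame of carrier between 0.024 and 0.07 m and linear speed of flask3 above 0.45 m/s) or (x of flask4 in the frame of carrier between -0.104 and 0.104 m and y of flask4 in the frame of carrier between -0.028 and 0.028 m and z of flask4 in the frame of carrier between 0.024 and 0.07 m and linear speed of flask4 above 0.45 m/s)).
It fails at once if a flask was knocked hard against the carrier: contact over 20 N (contact force between any of flask1, flask2, flask3, flask4 and carrier above 20 N).
It fails at once if a bystander (beaker, bottle, jar, marker) was moved more than 40 mm (distance of any of beaker, wash, jar, marker from where it was at the start of the episode above 0.04 m).
It fails at once if the start button was pressed before the pin was in and the flasks were in the carrier (value of joint start above 0.0048 m and not ((x of carrier in the frame of dock between -0.003 and 0.003 m and y of carrier in the frame of dock between -0.004 and 0.004 m and z of carrier in the frame of dock between 0.01 and 0.0165 m and angle between the x axis of carrier and the x axis of dock, either way round below 0.05 rad and distance between eye and dock_hole below 0.018 m) and (horizontal distance between pin and dock_hole below 0.006 m and z of pin in the frame of dock_hole between -0.04 and -0.033 m and angle between pin's own z axis and vertical below 0.15 rad) and (x of flask1 in the frame of carrier between -0.1 and 0.1 m and y of flask1 in the frame of carrier between -0.015 and 0.015 m and z of flask1 in the frame of carrier between 0.012 and 0.022 m and angle between flask1's own z axis and vertical below 0.2 rad) and (x of flask2 in the frame of carrier between -0.1 and 0.1 m and y of flask2 in the frame of carrier between -0.015 and 0.015 m and z of flask2 in the frame of carrier between 0.012 and 0.022 m and angle between flask2's own z axis and vertical below 0.2 rad) and (x of flask3 in the frame of carrier between -0.1 and 0.1 m and y of flask3 in the frame of carrier between -0.015 and 0.015 m and z of flask3 in the frame of carrier between 0.012 and 0.022 m and angle between flask3's own z axis and vertical below 0.2 rad) and (x of flask4 in the frame of carrier between -0.1 and 0.1 m and y of flask4 in the frame of carrier between -0.015 and 0.015 m and z of flask4 in the frame of carrier between 0.012 and 0.022 m and angle between flask4's own z axis and vertical below 0.2 rad))).
Of flask1, flask2, flask3, flask4 only 2 to 4 are there at a start; the rules pass over those that are not, and their reading is None.
At some moment in a run one of flask1, flask2, flask3, flask4 may be knocked a few centimetres aside while the robot is not near it.
It also fails if it takes over 210 s, if anything falls off the work surface, if the arm or the gripper's body presses on something with over 40 N, if the wrist force passes 120 N, or if a joint passes its speed limit or range.

## Robot

A 6-joint arm with a two-finger parallel gripper is mounted at the origin on the work surface. World frame = base frame: x ahead of the robot, y to its left, z up, the work surface at z = 0. Lengths are in m, angles in degrees, forces in N, time in s.
With the tool pointing down it reaches from about 0.35 to 0.875 m from the base axis. Payload 4.2 kg.
Tool frame: the origin (TCP) lies at the very end of the fingers, on their centre line; the grasp point (between the pads) lies behind it (r.grip_point_offset is the z of the grasp point in the tool frame, in m); z points along the fingers, y is the direction in which the jaws open and shut (so a half turn about z gives the same grasp; the last joint's range is limited). The gripper opens to 87 mm and grips with 3 to 60 N. Pads are 19 mm wide; open, the fingers measure 117 mm over their backs; the gripper's body (75 mm by 190 mm) begins 51 mm behind the grasp point.
Start: joints at [89.129, 22.042, 0.453, 0, -68.411, -14.817], TCP at [0.169, 0.602, 0.223] pointing down, gripper open.
Joint ranges: [-179.83, 179.83], [-69.29, 118.12], [-61.27, 80.66], [-181.25, 117.63], [-171.15, -9.14], [-177.46, 177.46]. Speed limits (degrees/s): [159.86, 159.86, 180, 180, 180, 180].

## Interface

Orientations are given as a 3x3 rotation matrix whose columns are the frame's x, y, z axes.
In Python, from station import r, capture, workorder gives the robot as it stands. The module is installed in compiled form; this text tells all that it offers.
- The arm moves only by the shell command python3 -m crank 'ROWS'. ROWS is JSON, a list of rows, each an object with "delta_rot": the turn, a rotation vector about the tool's x, y, z in rad, a list of three; "linear": the shift along the tool's x, y, z in m, a list of three; "gripper": the opening in per cent of the stroke, from 0 (shut) to 100 (fully open). A call has 1 to 10 rows; each row shifts and turns the commanded pose from where the row before left it, along the tool's axes as they then stand; what a row does not reach is not made up. A row lasts 1/8 s, in which the tool goes at most 62.5 mm and 10.7 degrees, less where a joint would pass 70% of its speed; a pose out of reach is approached as far as the arm can. A call is refused whole if a number of a shift passes 0.0625 or a number of a turn 0.188, either way. A call with a gripper value outside its range is refused whole. The fingers move at their own pace and stop on an object; the grip force is fixed at half the most. Time passes only in rows, so rows that do not move let the fingers close. It gives the time, the measured TCP pose, the force and the opening at its end, in the units of the state.
- r.sense(): the state, without advancing time (a new reading comes with each control period).
- capture(name): name is "side" or "top"; returns a dict with "img" (384x512x3 uint8, blue, green, red), "fx", "fy", "cx", "cy" (pixels), "world_from_camera" (4x4, takes a point from camera to world coordinates). Camera axes: x right, y down, z forward; pixel columns grow to the right and rows downward; lengths in m; the calibration is good to about 2 mm. A picture is of the moment at which its call begins. There is no depth.
- workorder.finish_job(): hands the job in, once; it reports no verdict.
The state is a dict: "time_s": time; "joints": joint angles; "joint_velocities": joint speeds; "effort": joint torques, N m; "tcp_pos": TCP position; "ee_rot": TCP orientation; "wrist_force": force on the tool from outside, world axes, zero at the start; "moment": the same for the moment, N m; "gripper_width": opening from 0.0 (shut) to 1.0 (fully open).
Only numpy, scipy, OpenCV 4.12 (cv2) and the standard library are available. Lean on these libraries where they do the work, as an engineer would, in place of code of your own. Each camera call takes 0.05 s, during which the arm holds its last target.

## Working session

There is one attempt and no reset: what is moved stays moved. The work goes in short steps, Python scripts to look and compute and a shell command to move; the robot and the scene stay as the last step left them, time stands still between calls to the robot, and variables do not carry over. Pictures are saved under pics/ and viewed, and the job is handed in when it is done.

```bash
mkdir -p pics; ls; python3 - <<'E'
from station import r, capture, workorder
import cv2, numpy as np
for n in ("side","top"):
    c=capture(n); cv2.imwrite(f"pics/{n}0.png",c["img"]); np.set_printoptions(precision=4,suppress=True)
    print(n,c["fx"],c["fy"],c["cx"],c["cy"]);print(c["world_from_camera"])
s=r.sense(); print(s); print(r.grip_point_offset)
E
```

```text
pics
side 418.5719153234757 418.5719153234757 257.8929099172503 189.36492235627927
[[-0.9933 -0.0724  0.0901  0.4033]
 [-0.115   0.539  -0.8344  0.8493]
 [ 0.0118 -0.8392 -0.5437  0.6485]
 [ 0.      0.      0.      1.    ]]
top 367.6147991898885 367.6147991898885 250.73846372777317 190.0080778920963
[[-0.0067 -0.9841  0.1775  0.3143]
 [-0.9998  0.0102  0.0187 -0.0099]
 [-0.0202 -0.1773 -0.9839  1.1119]
 [ 0.      0.      0.      1.    ]]
{'time_s': 0.1, 'joints': array([ 89.1277,  22.0872,   0.3866,  -0.0227, -68.4112, -14.8164]), 'joint_velocities': array([-0.0385, -0.0605,  0.1642,  0.1749,  0.0312, -0.0082]), 'effort': array([ -0.0004, -39.1694,  18.7935,   4.2318,   0.0134,  -0.0001]), 'tcp_pos': array([0.1689, 0.6012, 0.2216]), 'ee_rot': array([[ 0.9627, -0.2706, -0.0004],
       [-0.2706, -0.9627, -0.0019],
       [ 0.0001,  0.002 , -1.    ]]), 'wrist_force': array([-0.5639,  0.6394, -0.0925]), 'moment': array([0.0265, 0.0093, 0.0391]), 'gripper_width': 0.9992356866514841}
-0.0187
```

```bash
python3 - <<'E'
import cv2
for n in ("side","top"):
    i=cv2.imread(f"pics/{n}0.png"); cv2.imwrite(f"pics/{n}0b.png",cv2.resize(i,(800,600),interpolation=cv2.INTER_CUBIC))
E
```

```text
(no output)
```

View pics/side0b.png

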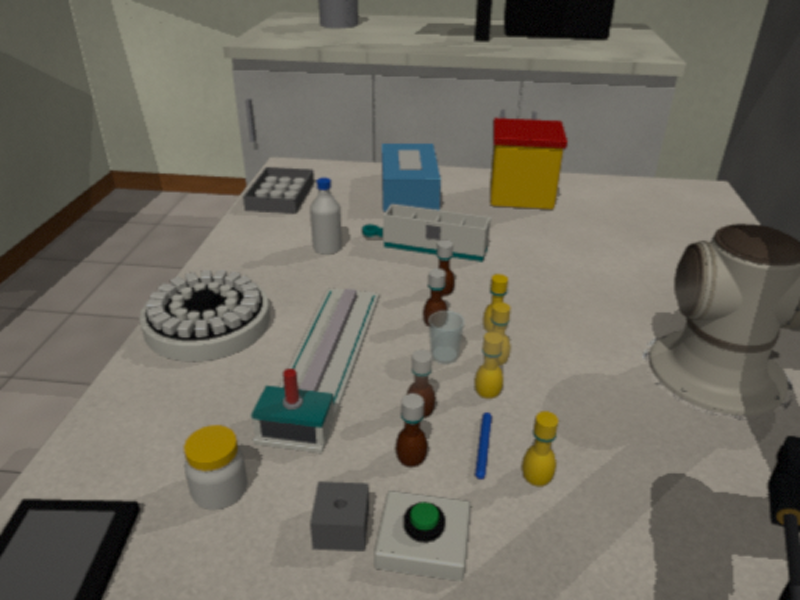

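View pics/top0b.png

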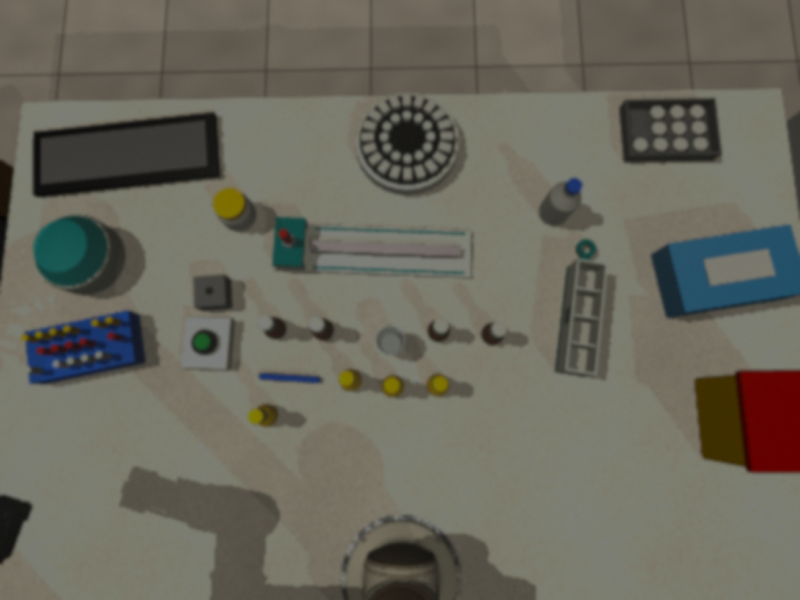

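The side view shows the dock with the red pin at (290,390), the grey stand at (340,515) and the green button at (425,515). The carrier is at (435,232) with its eye at (372,231). There are four brown white-capped flasks: caps at (445,250), (437,280), (421,362) and (412,408). The yellow flasks are decoys. The top view shows the same layout. Next I'll measure.

```bash
cat > h.py <<'E'
from station import r, capture, workorder
import cv2, numpy as np
np.set_printoptions(precision=4,suppress=True)
def ray(c,u,v):
    T=c["world_from_camera"]; d=T[:3,:3]@np.array([(u-c["cx"])/c["fx"],(v-c["cy"])/c["fy"],1.]); return T[:3,3],d/np.linalg.norm(d)
def plane(c,u,v,z):
    o,d=ray(c,u,v); return o+d*(z-o[2])/d[2]
def tri(c1,p1,c2,p2):
    A=[];b=[]
    for c,p in((c1,p1),(c2,p2)):
        o,d=ray(c,*p); P=np.eye(3)-np.outer(d,d); A.append(P); b.append(P@o)
    return np.linalg.lstsq(np.vstack(A),np.hstack(b),rcond=None)[0]
def proj(c,p):
    T=np.linalg.inv(c["world_from_camera"]); q=T[:3,:3]@np.array(p)+T[:3,3]; return c["fx"]*q[0]/q[2]+c["cx"],c["fy"]*q[1]/q[2]+c["cy"]
def blobs(img,lo,hi,amin=15,roi=None):
    hsv=cv2.cvtColor(img,cv2.COLOR_BGR2HSV); m=cv2.inRange(hsv,np.array(lo),np.array(hi))
    if roi: k=np.zeros_like(m); x0,y0,x1,y1=roi; k[y0:y1,x0:x1]=1; m*=k
    n,l,s,ce=cv2.connectedComponentsWithStats(m)
    return [(np.round(ce[i],2),s[i]) for i in range(1,n) if s[i][4]>=amin],m,l
def crop(img,roi,name,k=None):
    x0,y0,x1,y1=roi; k=k or min(800//(x1-x0),600//(y1-y0)); cv2.imwrite(name,cv2.resize(img[y0:y1,x0:x1],None,fx=k,fy=k,interpolation=cv2.INTER_CUBIC)); print(name,"scale",k,"origin",x0,y0)
E
python3 - <<'E'
from h import *
t=capture("top"); s=capture("side")
cv2.imwrite("pics/t1.png",t["img"]);cv2.imwrite("pics/s1.png",s["img"])
crop(t["img"],(110,130,310,280),"pics/t1a.png"); crop(s["img"],(150,220,310,380),"pics/s1a.png"); crop(s["img"],(220,120,330,260),"pics/s1b.png");crop(t["img"],(340,140,420,250),"pics/t1b.png")
for n,c in(("top",t),("side",s)):
    for col,lo,hi in(("red",(0,120,60),(8,255,255)),("green",(50,120,50),(75,255,255)),("teal",(80,100,40),(98,255,255)),("white?",(0,0,150),(180,60,255))):
        b,_,_=blobs(c["img"],lo,hi,8)
        print(n,col,[(x[0].tolist(),x[1][:5].tolist()) for x in b][:14])
E
```

```text
pics/t1a.png scale 4 origin 110 130
pics/s1a.png scale 3 origin 150 220
pics/s1b.png scale 4 origin 220 120
pics/t1b.png scale 5 origin 340 140
top red [([181.08, 149.44], [179, 147, 5, 6, 25]), ([493.69, 267.85], [472, 237, 40, 65, 2306])]
top green [([129.0, 218.19], [124, 213, 11, 11, 91])]
top teal [([44.23, 159.97], [22, 139, 46, 43, 1571]), ([185.12, 155.32], [175, 140, 21, 31, 450]), ([374.78, 159.07], [370, 154, 11, 11, 69])]
top white? []
side red [([338.48, 84.64], [316, 76, 47, 19, 774]), ([185.78, 246.62], [182, 236, 9, 22, 154])]
side green [([271.31, 329.89], [263, 322, 18, 17, 253])]
side teal [([237.85, 147.2], [232, 144, 13, 7, 79]), ([261.79, 158.16], [246, 155, 34, 7, 89]), ([299.26, 163.83], [290, 162, 19, 5, 53]), ([279.11, 184.67], [276, 184, 7, 2, 9]), ([187.2, 260.82], [162, 247, 53, 26, 838]), ([263.85, 269.62], [260, 269, 9, 2, 13])]
side white? [([174.8, 104.2], [171, 103, 8, 3, 15]), ([218.48, 109.35], [199, 103, 40, 15, 274]), ([295.87, 115.37], [283, 108, 30, 16, 319]), ([381.71, 122.35], [359, 113, 52, 19, 424]), ([440.91, 125.57], [438, 123, 8, 6, 23]), ([206.92, 130.92], [204, 127, 6, 8, 37]), ([467.92, 129.64], [465, 127, 7, 6, 25]), ([166.32, 151.5], [134, 137, 65, 31, 1057]), ([226.08, 145.33], [221, 142, 10, 9, 39]), ([368.21, 147.14], [361, 145, 15, 6, 42]), ([382.18, 147.5], [378, 144, 11, 8, 28]), ([369.62, 163.73], [311, 147, 118, 34, 1675]), ([212.41, 166.61], [207, 162, 12, 9, 46]), ([237.84, 172.63], [218, 167, 45, 14, 197])]
```

View pics/t1a.png

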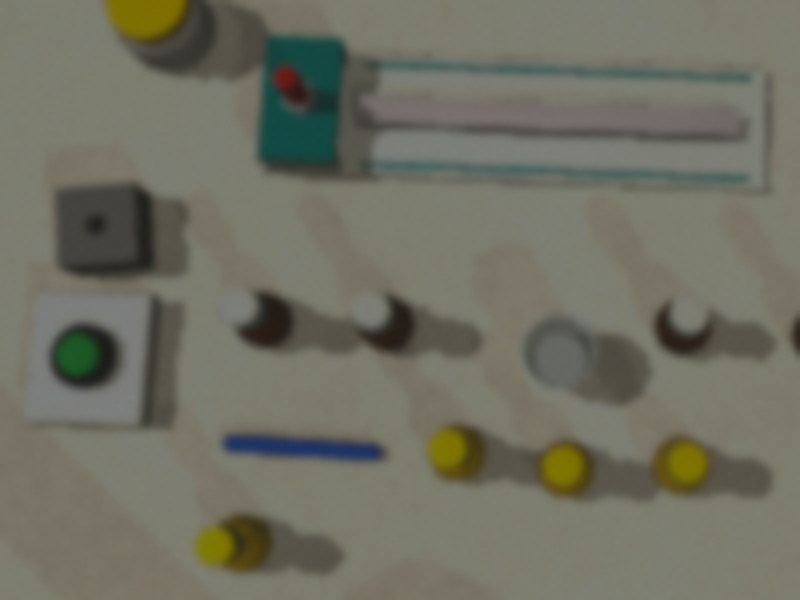

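View pics/s1a.png

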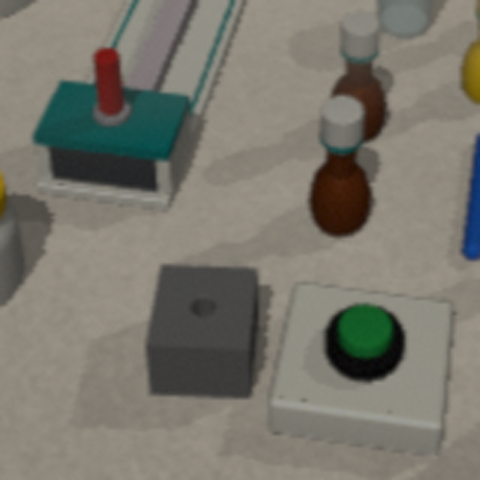

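View pics/s1b.png

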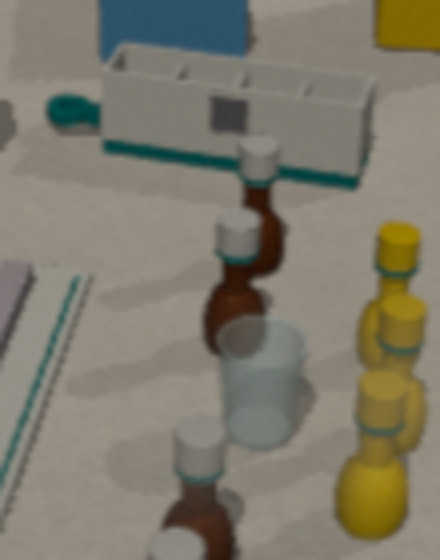

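View pics/t1b.png

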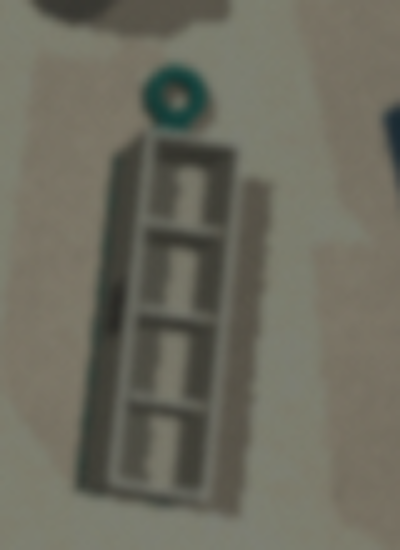

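```bash
cat > m.py <<'E'
from h import *
def load(n,c): c=dict(c); return c
E
python3 - <<'E'
from h import *
t=capture("top"); s=capture("side")
# white caps: low saturation bright in top
def cen(c,roi,f):
    x0,y0,x1,y1=roi; I=c["img"][y0:y1,x0:x1].astype(float); w=f(I); yy,xx=np.mgrid[y0:y1,x0:x1]; return (w*xx).sum()/w.sum(),(w*yy).sum()/w.sum()
# bridge top rect in top view
b,m,l=blobs(t["img"],(80,90,30),(98,255,255),100,roi=(170,130,200,180))
pts=np.argwhere(m>0)[:,::-1].astype(np.float32); mr=cv2.minAreaRect(pts); print("bridge rect",mr)
box=cv2.boxPoints(mr); W=np.array([plane(t,*p,.05) for p in box]); print(W[:,:2], "centre",W.mean(0))
b,m,l=blobs(s["img"],(80,90,30),(98,255,255),100,roi=(150,240,230,300))
pts=np.argwhere(m>0)[:,::-1].astype(np.float32); h=cv2.convexHull(pts); ap=cv2.approxPolyDP(h,4,True)[:,0]; print("side bridge poly",ap.tolist()); print(np.array([plane(s,*p,.05) for p in ap])[:,:2])
# dark hole of stand
def dark(thr): return lambda I: np.clip(thr-I.mean(2),0,None)
for c,n,roi in((t,"top",(128,180,140,192)),(s,"side",(212,317,225,328))):
    g=c["img"][roi[1]:roi[3],roi[0]:roi[2]].mean(2); thr=np.median(g)*.85; p=cen(c,roi,dark(thr)); print("stand hole",n,p,thr,plane(c,*p,.045))
# button
for c,n in((t,"top"),(s,"side")):
    b,m,l=blobs(c["img"],(50,120,50),(75,255,255),50); print("button",n,b[0][0],plane(c,*b[0][0],.047))
# red top
print("pin top", tri(t,(181.4,149.4),s,(185.5,237.8)), plane(t,181.4,149.4,.104))
c=t
for n,p,z in(("dockend1",(302.5,147.5),.01),("dockend2",(302,177.5),.01)): print(n,plane(t,*p,z))
# eye ring
b,m,l=blobs(t["img"],(75,60,30),(100,255,255),30,roi=(365,148,385,170)); pts=np.argwhere(m>0)[:,::-1].astype(np.float32); print("eye",cv2.minEnclosingCircle(pts),cv2.minAreaRect(pts),plane(t,*cv2.minEnclosingCircle(pts)[0],.025))
E
```

```text
bridge rect ((184.6586456298828, 154.5965576171875), (19.01741600036621, 30.809873580932617), 4.763641834259033)
[[0.5713 0.2388]
 [0.6666 0.2339]
 [0.6608 0.1763]
 [0.5658 0.182 ]] centre [0.6161 0.2078 0.05  ]
side bridge poly [[214.0, 254.0], [205.0, 272.0], [162.0, 267.0], [171.0, 247.0]]
[[0.5658 0.1935]
 [0.5728 0.2486]
 [0.6627 0.2456]
 [0.6623 0.1833]]
stand hole top (np.float64(133.46096345514948), np.float64(185.68604651162792)) 55.533333333333324 [0.5234 0.3593 0.045 ]
stand hole side (np.float64(215.74908576147226), np.float64(322.1430930753805)) 59.21666666666667 [0.5277 0.3643 0.045 ]
button top [128.95 218.21] [0.4263 0.367  0.047 ]
button side [271.28 329.9 ] [0.4281 0.3702 0.047 ]
pin top [0.6185 0.2075 0.0997] [0.6159 0.2064 0.104 ]
dockend1 [ 0.6454 -0.1504  0.01  ]
dockend2 [ 0.5503 -0.1459  0.01  ]
eye ((374.5, 159.1666717529297), 6.3465728759765625) ((374.5, 159.0), (12.0, 11.0), 90.0) [ 0.6014 -0.3649  0.025 ]
```

```bash
cat > go.py <<'E'
import sys, numpy as np
from station import r
from scipy.spatial.transform import Rotation as R
np.set_printoptions(precision=4,suppress=True)
# usage: go.py x y z yawdeg(of tool x axis)
def delta(x,y,z,yaw):
    s=r.sense(); p=s["tcp_pos"]; E=s["ee_rot"]; a=np.radians(yaw)
    X=np.array([np.cos(a),np.sin(a),0]); Z=np.array([0,0,-1.]); T=np.column_stack([X,np.cross(Z,X),Z])
    d=E.T@(np.array([x,y,z])-p); rv=R.from_matrix(E.T@T).as_rotvec()
    d2=T.T@(np.array([x,y,z])-p)
    print("t",s["time_s"],"tcp",p,"yaw",np.degrees(np.arctan2(E[1,0],E[0,0])).round(2),"w",round(s["gripper_width"],4),"F",s["wrist_force"],"j",s["joints"].round(1))
    print("shift(tool now)",d,"turn",rv,"| shift after turn",d2,"rows>=",int(np.ceil(max(abs(d2))/.05)))
if __name__=="__main__": delta(*map(float,sys.argv[1:5]))
E
python3 -m crank '[{"delta_rot":[0,0,0.162],"linear":[0,0,0],"gripper":50},{"delta_rot":[0,0,0.162],"linear":[0,0,0],"gripper":50},{"delta_rot":[0,0,0.162],"linear":[0,0,0],"gripper":50},{"delta_rot":[0,0,0.162],"linear":[0,0,0],"gripper":50},{"delta_rot":[0,0,0.162],"linear":[0,0,0],"gripper":50},{"delta_rot":[0,0,0.162],"linear":[0,0,0],"gripper":50},{"delta_rot":[0,0,0.162],"linear":[0,0,0],"gripper":50},{"delta_rot":[0,0,0.162],"linear":[0,0,0],"gripper":50}]'
python3 go.py 0.617 0.2075 0.15 -92.9
```

```text
time_s: 1.3
tcp_pos: [0.1689, 0.6016, 0.2224]
ee_rot: [[-0.004, -1.0, -0.0], [-1.0, 0.004, -0.0], [0.0, 0.0, -1.0]]
wrist_force: [1.0, -0.8, 0.5]
gripper_width: 0.503
t 1.3 tcp [0.1689 0.6016 0.2224] yaw -90.25 w 0.5031 F [ 0.9749 -0.7623  0.4596] j [ 89.1  22.    0.4  -0.  -68.4 -89.4]
shift(tool now) [ 0.3922 -0.4498  0.0725] turn [ 0.     -0.0002  0.0463] | shift after turn [ 0.371  -0.4674  0.0724] rows>= 10
```

```bash
python3 -m crank '[{"delta_rot":[0,0,0.046],"linear":[0,0,0],"gripper":50},{"delta_rot":[0,0,0],"linear":[0.041,-0.052,0.008],"gripper":50},{"delta_rot":[0,0,0],"linear":[0.041,-0.052,0.008],"gripper":50},{"delta_rot":[0,0,0],"linear":[0.041,-0.052,0.008],"gripper":50},{"delta_rot":[0,0,0],"linear":[0.041,-0.052,0.008],"gripper":50},{"delta_rot":[0,0,0],"linear":[0.041,-0.052,0.008],"gripper":50},{"delta_rot":[0,0,0],"linear":[0.041,-0.052,0.008],"gripper":50},{"delta_rot":[0,0,0],"linear":[0.041,-0.052,0.008],"gripper":50},{"delta_rot":[0,0,0],"linear":[0.041,-0.052,0.008],"gripper":50},{"delta_rot":[0,0,0],"linear":[0.041,-0.052,0.008],"gripper":50}]'
python3 -m crank '[{"delta_rot":[0,0,0],"linear":[0,0,0],"gripper":50},{"delta_rot":[0,0,0],"linear":[0,0,0],"gripper":50}]' 
python3 go.py 0.617 0.2075 0.065 -92.9
python3 - <<'E'
from h import *
s=capture("side"); t=capture("top"); cv2.imwrite("pics/s2.png",s["img"]); cv2.imwrite("pics/t2.png",t["img"]); crop(s["img"],(130,170,290,290),"pics/s2a.png"); crop(t["img"],(130,100,290,220),"pics/t2a.png")
E
```

```text
time_s: 2.55
tcp_pos: [0.5929, 0.2352, 0.155]
ee_rot: [[-0.045, -0.999, 0.0], [-0.999, 0.045, 0.0], [-0.0, -0.0, -1.0]]
wrist_force: [1.0, 1.0, 0.3]
gripper_width: 0.498
time_s: 2.8
tcp_pos: [0.5914, 0.2363, 0.1548]
ee_rot: [[-0.046, -0.999, -0.001], [-0.999, 0.046, -0.0], [0.0, 0.001, -1.0]]
wrist_force: [0.8, 0.5, 0.5]
gripper_width: 0.499
t 2.8 tcp [0.5914 0.2363 0.1548] yaw -92.63 w 0.4994 F [0.8079 0.4592 0.5438] j [ 36.3  26.1  -3.2  -0.  -60.7 -38.9]
shift(tool now) [ 0.0275 -0.0269  0.0898] turn [ 0.0006 -0.0002  0.0047] | shift after turn [ 0.0274 -0.027   0.0898] rows>= 2
pics/s2a.png scale 5 origin 130 170
pics/t2a.png scale 5 origin 130 100
```

View pics/s2a.png

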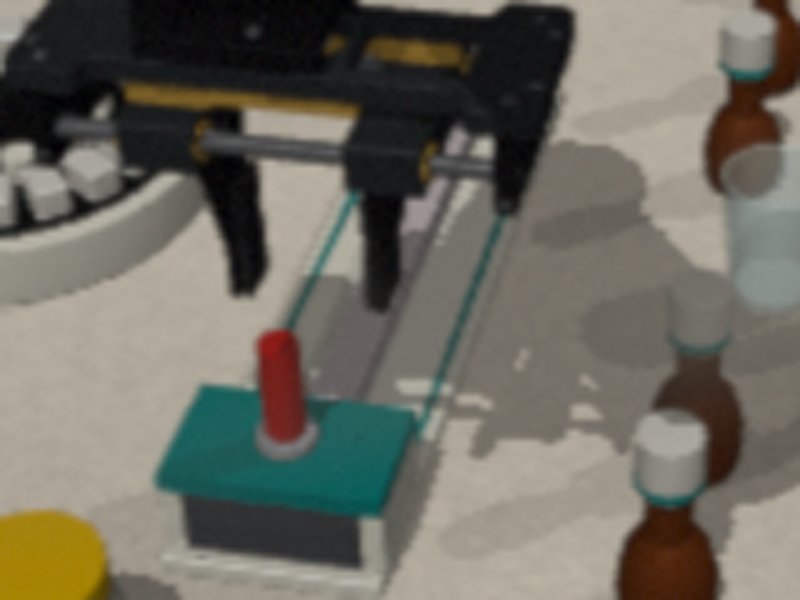

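View pics/t2a.png

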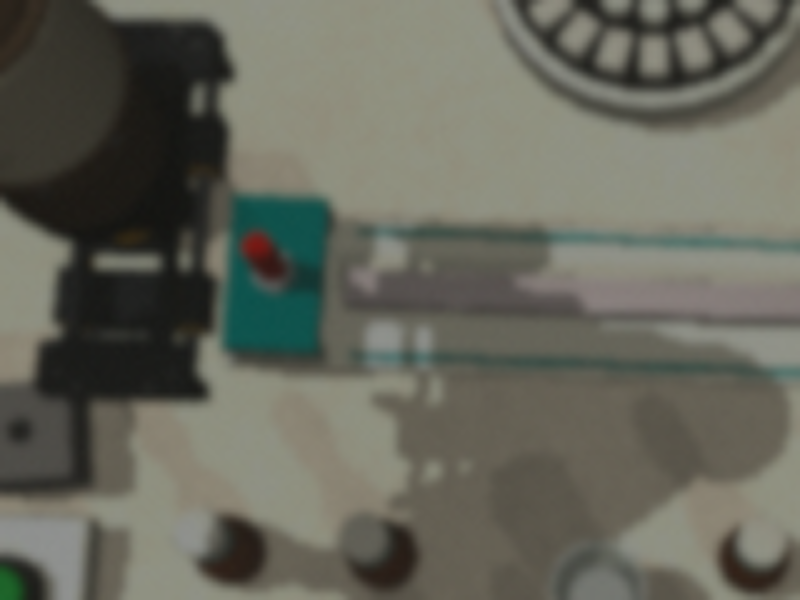

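The gripper now hangs just beside the pin, with its fingers on either side in x. I'll line up and then descend.

```bash
python3 -m crank '[{"delta_rot":[0,0,0.005],"linear":[0.0137,-0.0135,0],"gripper":50},{"delta_rot":[0,0,0],"linear":[0.0137,-0.0135,0],"gripper":50},{"delta_rot":[0,0,0],"linear":[0,0,0.02],"gripper":50},{"delta_rot":[0,0,0],"linear":[0,0,0],"gripper":50}]' >/dev/null
python3 go.py 0.617 0.2075 0.065 -92.9
python3 - <<'E'
from h import *
s=capture("side"); t=capture("top");  cv2.imwrite("pics/t3.png",t["img"]); crop(s["img"],(130,170,290,290),"pics/s3a.png"); crop(t["img"],(130,100,290,220),"pics/t3a.png")
E
```

```text
t 3.4 tcp [0.6166 0.2067 0.1334] yaw -92.92 w 0.4979 F [-0.1787  0.2058 -0.7889] j [ 32.7  28.5  -2.4  -0.  -59.3 -35.7]
shift(tool now) [-0.001  -0.0006  0.0684] turn [ 0.0033 -0.0018 -0.0004] | shift after turn [-0.0009 -0.0004  0.0684] rows>= 2
pics/s3a.png scale 5 origin 130 170
pics/t3a.png scale 5 origin 130 100
```

View pics/s3a.png

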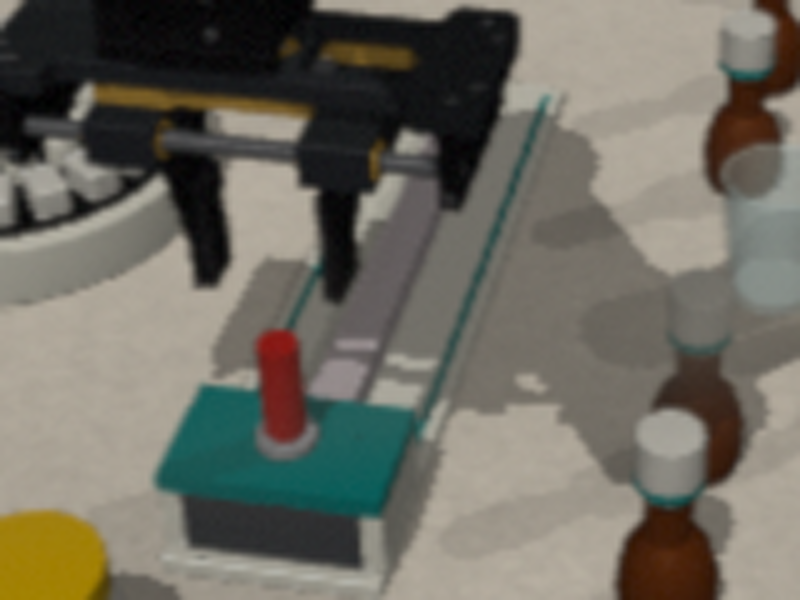

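View pics/t3a.png

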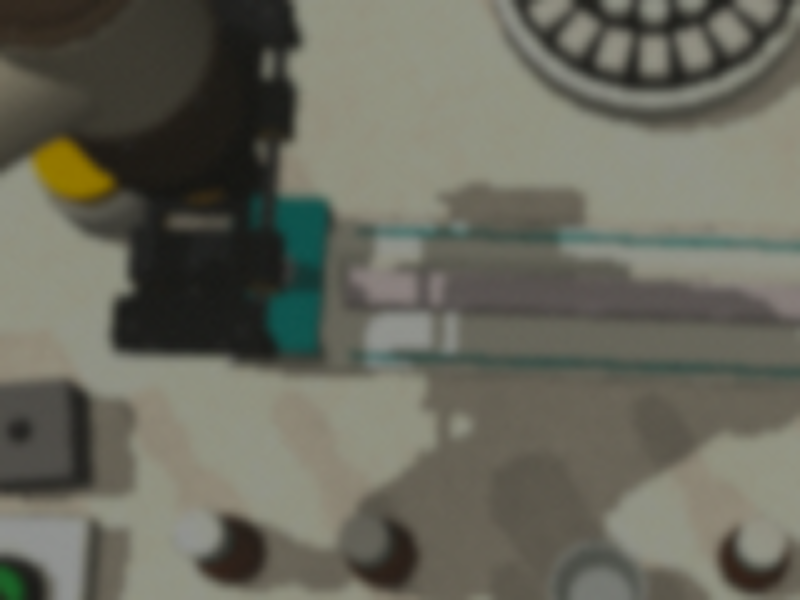

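```bash
python3 - <<'E'
from h import *
s=capture("side"); p=r.sense()["tcp_pos"]; print(proj(s,p), "vs ~184.8 228.2"); print(proj(s,(.6166,.2067,.104)),"pin top centre vs 185.6,237.6")
E
python3 -m crank '[{"delta_rot":[0,0,0],"linear":[-0.001,0,0.02],"gripper":50},{"delta_rot":[0,0,0],"linear":[0,0,0.02],"gripper":50},{"delta_rot":[0,0,0],"linear":[0,0,0.02],"gripper":50},{"delta_rot":[0,0,0],"linear":[0,0,0.008],"gripper":50},{"delta_rot":[0,0,0],"linear":[0,0,0],"gripper":50}]' 
python3 go.py 0.617 0.2075 0.065 -92.9
```

```text
(np.float64(184.8978612177184), np.float64(224.02908824776222)) vs ~184.8 228.2
(np.float64(186.90123437179238), np.float64(236.13769164825334)) pin top centre vs 185.6,237.6
time_s: 4.18
tcp_pos: [0.6174, 0.209, 0.0673]
ee_rot: [[-0.05, -0.999, 0.0], [-0.999, 0.05, -0.0], [0.0, -0.0, -1.0]]
wrist_force: [-0.2, 0.1, 0.5]
gripper_width: 0.498
t 4.175 tcp [0.6174 0.209  0.0673] yaw -92.84 w 0.4981 F [-0.1665  0.0763  0.477 ] j [ 32.9  32.4  -6.3   0.  -51.3 -35.8]
shift(tool now) [0.0016 0.0003 0.0023] turn [-0.0002 -0.0002  0.001 ] | shift after turn [0.0016 0.0003 0.0023] rows>= 1
```

```bash
python3 -m crank '[{"delta_rot":[0,0,0],"linear":[0.001,0,0.002],"gripper":50},{"delta_rot":[0,0,0],"linear":[0,0,0],"gripper":0},{"delta_rot":[0,0,0],"linear":[0,0,0],"gripper":0},{"delta_rot":[0,0,0],"linear":[0,0,0],"gripper":0},{"delta_rot":[0,0,0],"linear":[0,0,0],"gripper":0},{"delta_rot":[0,0,0],"linear":[0,0,0],"gripper":0},{"delta_rot":[0,0,0],"linear":[0,0,0],"gripper":0}]' 
python3 go.py 0.617 0.2075 0.065 -92.9
python3 -m crank '[{"delta_rot":[0,0,0],"linear":[0,0,0],"gripper":0}]' 
```

```text
time_s: 5.05
tcp_pos: [0.6173, 0.208, 0.0653]
ee_rot: [[-0.05, -0.999, 0.0], [-0.999, 0.05, 0.0], [-0.0, -0.0, -1.0]]
wrist_force: [-1.4, -0.6, 0.6]
gripper_width: 0.198
t 5.05 tcp [0.6173 0.208  0.0653] yaw -92.86 w 0.1984 F [-1.3793 -0.5699  0.5796] j [ 32.8  32.5  -6.5   0.  -51.  -35.7]
shift(tool now) [0.0005 0.0003 0.0003] turn [-0.0004  0.0001  0.0007] | shift after turn [0.0005 0.0003 0.0003] rows>= 1
time_s: 5.18
tcp_pos: [0.6173, 0.208, 0.0653]
ee_rot: [[-0.05, -0.999, 0.0], [-0.999, 0.05, 0.0], [-0.0, -0.0, -1.0]]
wrist_force: [0.0, -0.4, 1.6]
gripper_width: 0.199
```

```bash
python3 -m crank '[{"delta_rot":[0,0,0],"linear":[0,0,-0.01],"gripper":0},{"delta_rot":[0,0,0],"linear":[0,0,-0.02],"gripper":0},{"delta_rot":[0,0,0],"linear":[0,0,-0.03],"gripper":0},{"delta_rot":[0,0,0],"linear":[0,0,-0.03],"gripper":0}]' 
python3 -m crank '[{"delta_rot":[0,0,0],"linear":[-0.0296,0.02,0],"gripper":0},{"delta_rot":[0,0,0],"linear":[-0.0296,0.02,0],"gripper":0},{"delta_rot":[0,0,0],"linear":[-0.0296,0.02,0],"gripper":0},{"delta_rot":[0,0,0],"linear":[-0.0296,0.02,0],"gripper":0},{"delta_rot":[0,0,0],"linear":[-0.0296,0.02,0],"gripper":0},{"delta_rot":[0,0,0],"linear":[0,0,0.02],"gripper":0},{"delta_rot":[0,0,0],"linear":[0,0,0.02],"gripper":0},{"delta_rot":[0,0,0],"linear":[0,0,0],"gripper":0}]' 
python3 go.py 0.525 0.361 0.111 -92.9
python3 - <<'E'
from h import *
s=capture("side"); t=capture("top"); crop(s["img"],(140,240,300,360),"pics/s4a.png"); crop(t["img"],(70,120,230,240),"pics/t4a.png")
E
```

```text
time_s: 5.68
tcp_pos: [0.6168, 0.2078, 0.1561]
ee_rot: [[-0.05, -0.999, -0.001], [-0.999, 0.05, -0.0], [0.0, 0.001, -1.0]]
wrist_force: [0.6, 0.3, -1.3]
gripper_width: 0.197
time_s: 6.68
tcp_pos: [0.5235, 0.3599, 0.1136]
ee_rot: [[-0.05, -0.999, -0.003], [-0.999, 0.05, -0.003], [0.003, 0.003, -1.0]]
wrist_force: [0.2, 0.3, -0.8]
gripper_width: 0.2
t 6.675 tcp [0.5235 0.3599 0.1136] yaw -92.87 w 0.1995 F [ 0.186   0.3224 -0.8091] j [ 49.1  28.3  -6.   -0.  -55.9 -51.9]
shift(tool now) [-0.0012 -0.0014  0.0026] turn [ 0.003  -0.0031  0.0006] | shift after turn [-0.0012 -0.0014  0.0026] rows>= 1
pics/s4a.png scale 5 origin 140 240
pics/t4a.png scale 5 origin 70 120
```

View pics/s4a.png

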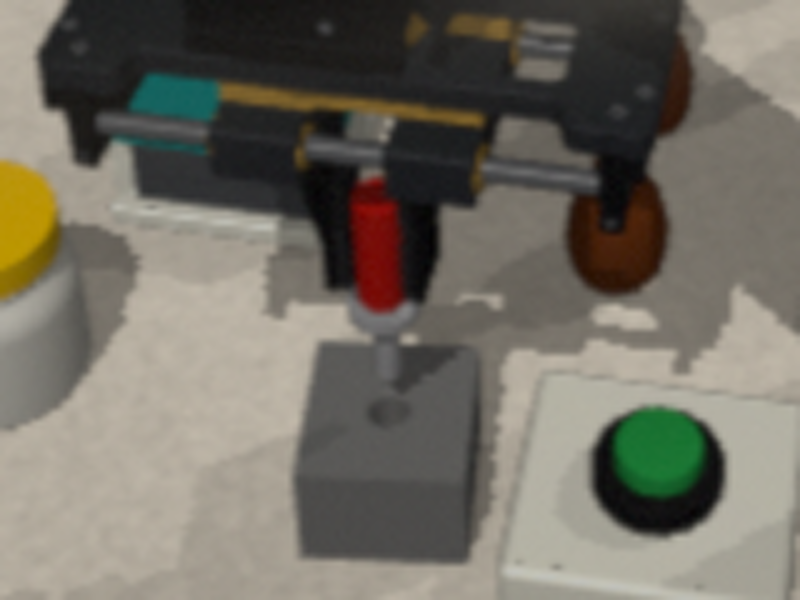

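View pics/t4a.png

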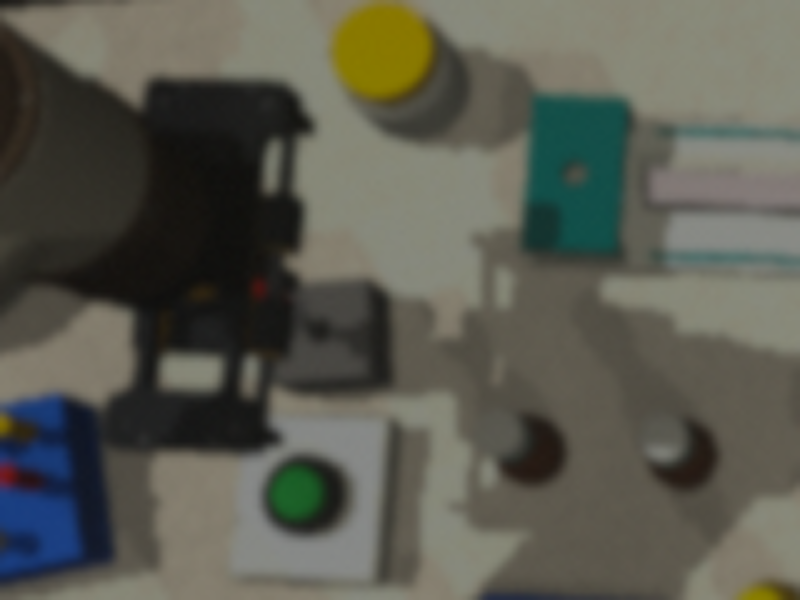

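```bash
python3 - <<'E'
from h import *
s=capture("side"); t=capture("top")
ptip=plane(s,217.2,315.8,.0615); hs=plane(s,217.8,322.2,.045); print("side tip",ptip,"hole",hs,"diff",hs-ptip)
th=plane(t,70+319.5/5,120+326/5,.045); td=plane(t,70+575/5,120+174/5,.05); print("top stand",th,"top dockhole",td,"diff",th-td, "=> stand by top+pin:",np.array([.6173,.208,0])+th-td)
# stand top face edges in side/top views: gray mask
print("tcp",r.sense()["tcp_pos"])
print("tip predicted px", proj(s,(.5235,.3599,.0623)))
E
```

```text
side tip [0.5245 0.3637 0.0615] hole [0.524  0.3639 0.045 ] diff [-0.0004  0.0002 -0.0165]
top stand [0.5249 0.358  0.045 ] top dockhole [0.6151 0.2067 0.05  ] diff [-0.0903  0.1513 -0.005 ] => stand by top+pin: [ 0.527   0.3593 -0.005 ]
tcp [0.5253 0.3611 0.1164]
tip predicted px (np.float64(218.15572874588787), np.float64(313.84475363785856))
```

```bash
for i in 1 2 3; do python3 -m crank '[{"delta_rot":[0,0,0],"linear":[0,0,0],"gripper":0},{"delta_rot":[0,0,0],"linear":[0,0,0],"gripper":0}]' | sed -n 2p; done
python3 go.py 0.5255 0.3605 0.090 -92.9
```

```text
tcp_pos: [0.5249, 0.3608, 0.1157]
tcp_pos: [0.5247, 0.3607, 0.1151]
tcp_pos: [0.5247, 0.3607, 0.115]
t 7.625 tcp [0.5247 0.3607 0.115 ] yaw -92.86 w 0.1954 F [ 0.0771 -0.9996 -0.2552] j [ 49.   28.2  -5.9  -0.  -55.9 -51.9]
shift(tool now) [ 0.0002 -0.0008  0.025 ] turn [ 0.0001 -0.0001  0.0006] | shift after turn [ 0.0002 -0.0008  0.025 ] rows>= 1
```

```bash
python3 -m crank '[{"delta_rot":[0,0,0],"linear":[0,0,0.012],"gripper":0},{"delta_rot":[0,0,0],"linear":[0,0,0.006],"gripper":0},{"delta_rot":[0,0,0],"linear":[0,0,0.004],"gripper":0},{"delta_rot":[0,0,0],"linear":[0,0,0.003],"gripper":0},{"delta_rot":[0,0,0],"linear":[0,0,0],"gripper":0},{"delta_rot":[0,0,0],"linear":[0,0,0],"gripper":0}]' 
python3 -m crank '[{"delta_rot":[0,0,0],"linear":[0,0,0.003],"gripper":0},{"delta_rot":[0,0,0],"linear":[0,0,0],"gripper":0},{"delta_rot":[0,0,0],"linear":[0,0,0],"gripper":0}]' 
python3 - <<'E'
from h import *
s=capture("side"); t=capture("top"); crop(s["img"],(160,260,280,350),"pics/s5a.png")
E
```

```text
time_s: 8.38
tcp_pos: [0.5248, 0.3608, 0.0903]
ee_rot: [[-0.05, -0.999, 0.0], [-0.999, 0.05, 0.0], [-0.0, -0.0, -1.0]]
wrist_force: [-0.1, -0.4, -1.2]
gripper_width: 0.2
time_s: 8.75
tcp_pos: [0.5247, 0.3608, 0.0871]
ee_rot: [[-0.05, -0.999, 0.0], [-0.999, 0.05, 0.0], [-0.0, -0.0, -1.0]]
wrist_force: [0.1, -0.1, -0.6]
gripper_width: 0.201
pics/s5a.png scale 6 origin 160 260
```

View pics/s5a.png

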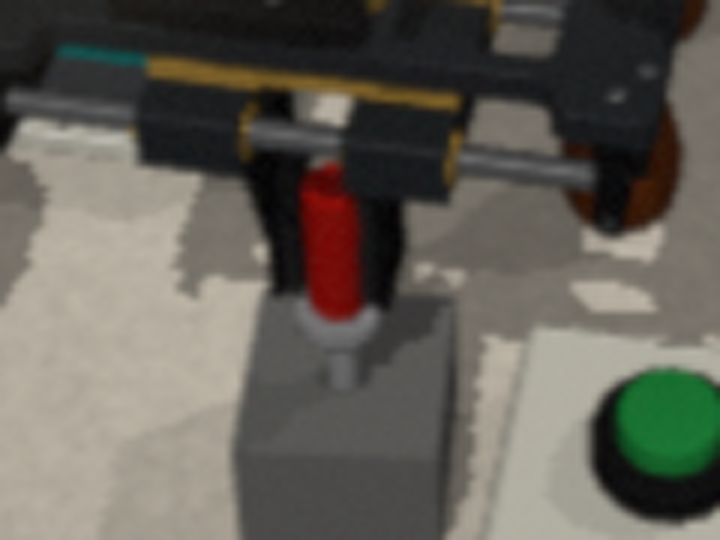

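The tip is in the stand hole with no contact force, so I'll lower it to the collar.

```bash
python3 -m crank '[{"delta_rot":[0,0,0],"linear":[0,0,0.006],"gripper":0},{"delta_rot":[0,0,0],"linear":[0,0,0.006],"gripper":0},{"delta_rot":[0,0,0],"linear":[0,0,0.006],"gripper":0},{"delta_rot":[0,0,0],"linear":[0,0,0.004],"gripper":0},{"delta_rot":[0,0,0],"linear":[0,0,0.003],"gripper":0},{"delta_rot":[0,0,0],"linear":[0,0,0],"gripper":0},{"delta_rot":[0,0,0],"linear":[0,0,0],"gripper":0}]' 
python3 -m crank '[{"delta_rot":[0,0,0],"linear":[0,0,0.001],"gripper":0},{"delta_rot":[0,0,0],"linear":[0,0,0.001],"gripper":0},{"delta_rot":[0,0,0],"linear":[0,0,0],"gripper":0},{"delta_rot":[0,0,0],"linear":[0,0,0],"gripper":0}]'
```

```text
time_s: 9.72
tcp_pos: [0.5248, 0.3608, 0.0623]
ee_rot: [[-0.05, -0.999, 0.0], [-0.999, 0.05, 0.0], [-0.0, -0.0, -1.0]]
wrist_force: [0.1, -0.5, -0.9]
gripper_width: 0.193
time_s: 10.22
tcp_pos: [0.5248, 0.3608, 0.0603]
ee_rot: [[-0.05, -0.999, 0.0], [-0.999, 0.05, 0.0], [-0.0, -0.0, -1.0]]
wrist_force: [0.1, -0.1, 0.5]
gripper_width: 0.196
```

```bash
python3 -m crank '[{"delta_rot":[0,0,0],"linear":[0,0,0],"gripper":50},{"delta_rot":[0,0,0],"linear":[0,0,0],"gripper":50},{"delta_rot":[0,0,0],"linear":[0,0,0],"gripper":50},{"delta_rot":[0,0,0],"linear":[0,0,0],"gripper":50},{"delta_rot":[0,0,0],"linear":[0,0,-0.02],"gripper":50},{"delta_rot":[0,0,0],"linear":[0,0,-0.03],"gripper":50},{"delta_rot":[0,0,0],"linear":[0,0,-0.04],"gripper":50},{"delta_rot":[0,0,0],"linear":[0,0,-0.03],"gripper":100},{"delta_rot":[0,0,0],"linear":[0,0,0],"gripper":100}]' 
python3 - <<'E'
from h import *
s=capture("side"); t=capture("top"); cv2.imwrite("pics/s6.png",s["img"]);cv2.imwrite("pics/t6.png",t["img"]);crop(s["img"],(160,230,280,350),"pics/s6a.png"); crop(s["img"],(200,110,340,215),"pics/s6b.png"); crop(t["img"],(330,130,410,250),"pics/t6b.png")
E
```

```text
time_s: 11.35
tcp_pos: [0.5259, 0.3619, 0.1833]
ee_rot: [[-0.05, -0.999, 0.005], [-0.999, 0.05, 0.005], [-0.005, -0.005, -1.0]]
wrist_force: [-0.2, -0.6, 0.0]
gripper_width: 0.645
pics/s6a.png scale 5 origin 160 230
pics/s6b.png scale 5 origin 200 110
pics/t6b.png scale 5 origin 330 130
```

View pics/s6a.png

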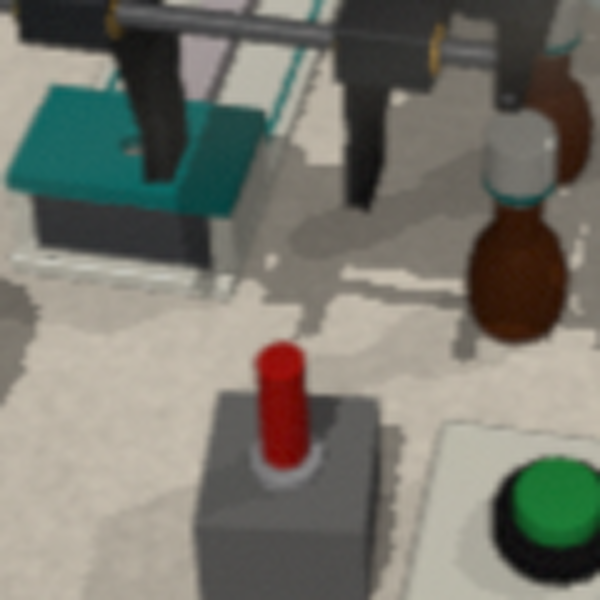

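View pics/s6b.png

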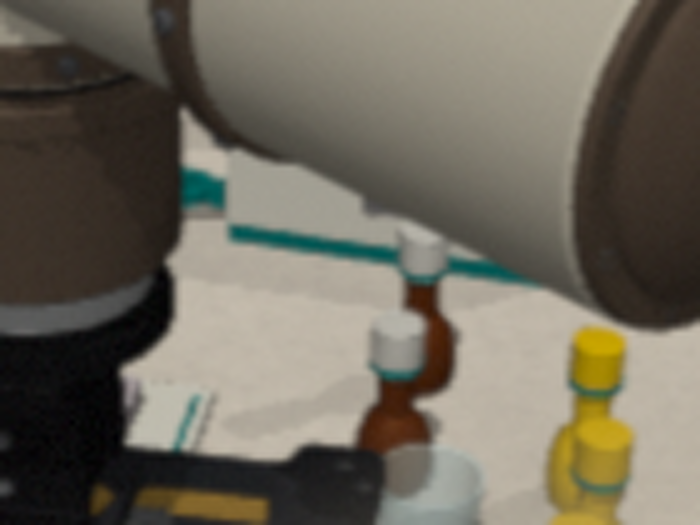

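View pics/t6b.png

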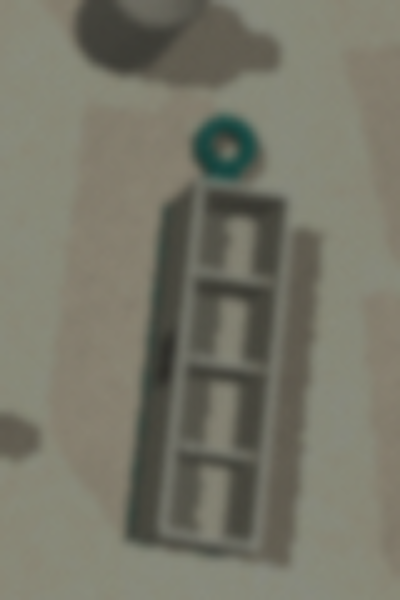

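The pin stands upright and parked. In the top view the carrier rim's corners are near full-frame (369,166), (388,169.4), (383,240) and (362,236), with the eye at (375.2,159.3).

```bash
python3 - <<'E'
from h import *
t=capture("top"); 
f=lambda u,v:(330+u/5-.4,130+v/5-.4)
C=np.array([plane(t,*f(*p),.073) for p in((194,178),(290,195),(266,551),(158,533))]); print(C[:,:2]); m=C.mean(0); print("rim centre",m, "len",np.linalg.norm(C[0]-C[3]),np.linalg.norm(C[1]-C[2]),"w",np.linalg.norm(C[0]-C[1]),np.linalg.norm(C[2]-C[3]))
e=plane(t,*f(226,147),.025); print("eye",e); d=e-m; print("dir yaw",np.degrees(np.arctan2(d[1],d[0])),"dist",np.hypot(d[0],d[1]))
ax=(C[0]+C[1]-C[2]-C[3])/2; print("yaw edges",np.degrees(np.arctan2(ax[1],ax[0])))
g=t["img"].mean(2); 
# wash bottle base & cap
print("wash?",plane(t,333+ (120/5)-1,130,0))
E
```

```text
[[ 0.571  -0.3305]
 [ 0.5603 -0.3848]
 [ 0.3571 -0.3569]
 [ 0.3675 -0.2977]]
rim centre [ 0.4639 -0.3425  0.073 ] len 0.20613431031247198 0.20512174063172556 w 0.05535432194045833 0.060090216332968474
eye [ 0.6019 -0.3658  0.025 ]
dir yaw -9.601824453329131 dist 0.13993802106187014
yaw edges -8.500856160151404
wash? [ 0.7034 -0.3215  0.    ]
```

```bash
python3 -m crank '[{"delta_rot":[0,0,0],"linear":[0.05,0.002,-0.003],"gripper":100},{"delta_rot":[0,0,0],"linear":[0.05,0.002,-0.003],"gripper":100},{"delta_rot":[0,0,0],"linear":[0.05,0.002,-0.003],"gripper":100},{"delta_rot":[0,0,0],"linear":[0.05,0.002,-0.003],"gripper":100},{"delta_rot":[0,0,0],"linear":[0.05,0.002,-0.003],"gripper":100},{"delta_rot":[0,0,0],"linear":[0.05,0.002,0],"gripper":100},{"delta_rot":[0,0,0],"linear":[0.05,0.002,0],"gripper":100},{"delta_rot":[0,0,0],"linear":[0.05,0.002,0],"gripper":100},{"delta_rot":[0,0,0],"linear":[0.05,0.002,0],"gripper":100},{"delta_rot":[0,0,0],"linear":[0.05,0.002,0],"gripper":100}]' | sed -n 1,2p
python3 -m crank '[{"delta_rot":[0,0,0],"linear":[0.05,0.002,0],"gripper":100},{"delta_rot":[0,0,0],"linear":[0.05,0.002,0],"gripper":100},{"delta_rot":[0,0,0],"linear":[0.05,0.002,0],"gripper":100},{"delta_rot":[0,0,0],"linear":[0.05,0.002,0],"gripper":100},{"delta_rot":[0,0,0.18],"linear":[0,0,0],"gripper":100},{"delta_rot":[0,0,0.18],"linear":[0,0,0],"gripper":100},{"delta_rot":[0,0,0.18],"linear":[0,0,0],"gripper":100},{"delta_rot":[0,0,0.18],"linear":[0,0,0],"gripper":100},{"delta_rot":[0,0,0.18],"linear":[0,0,0],"gripper":100},{"delta_rot":[0,0,0.18],"linear":[0,0,0],"gripper":100}]'
python3 -m crank '[{"delta_rot":[0,0,0.18],"linear":[0,0,0],"gripper":100},{"delta_rot":[0,0,0.18],"linear":[0,0,0],"gripper":100},{"delta_rot":[0,0,0.18],"linear":[0,0,0],"gripper":100},{"delta_rot":[0,0,0.056],"linear":[0,0,0],"gripper":100},{"delta_rot":[0,0,0],"linear":[0,0,0],"gripper":100},{"delta_rot":[0,0,0],"linear":[0,0,0],"gripper":100}]'
python3 go.py 0.464 -0.343 0.11 171
```

```text
time_s: 12.75
tcp_pos: [0.4786, -0.1392, 0.1938]
time_s: 14.0
tcp_pos: [0.461, -0.3366, 0.1934]
ee_rot: [[-0.907, -0.421, -0.003], [-0.421, 0.907, 0.001], [0.002, 0.003, -1.0]]
wrist_force: [-0.4, -0.2, -0.0]
gripper_width: 1.001
time_s: 14.75
tcp_pos: [0.4614, -0.3368, 0.1943]
ee_rot: [[-0.988, 0.154, -0.001], [0.154, 0.988, 0.001], [0.001, 0.0, -1.0]]
wrist_force: [0.3, -0.5, 0.3]
gripper_width: 0.999
t 14.75 tcp [ 0.4614 -0.3368  0.1943] yaw 171.15 w 0.9989 F [ 0.2691 -0.5299  0.2883] j [-19.9  18.1  -9.7  -0.  -62.3 -79. ]
shift(tool now) [-0.0036 -0.0057  0.0843] turn [ 0.0004 -0.0015  0.0027] | shift after turn [-0.0035 -0.0057  0.0843] rows>= 2
```

```bash
python3 -m crank '[{"delta_rot":[0,0,0.003],"linear":[-0.0035,-0.0057,0.02],"gripper":100},{"delta_rot":[0,0,0],"linear":[0,0,0.03],"gripper":100},{"delta_rot":[0,0,0],"linear":[0,0,0.03],"gripper":100},{"delta_rot":[0,0,0],"linear":[0,0,0],"gripper":100},{"delta_rot":[0,0,0],"linear":[0,0,0],"gripper":100}]' | sed -n 1,2p
python3 - <<'E'
from h import *
s=capture("side"); t=capture("top"); crop(s["img"],(210,80,350,185),"pics/s7b.png"); crop(t["img"],(330,130,410,250),"pics/t7b.png")
E
```

```text
time_s: 15.38
tcp_pos: [0.465, -0.3436, 0.1161]
pics/s7b.png scale 5 origin 210 80
pics/t7b.png scale 5 origin 330 130
```

View pics/s7b.png

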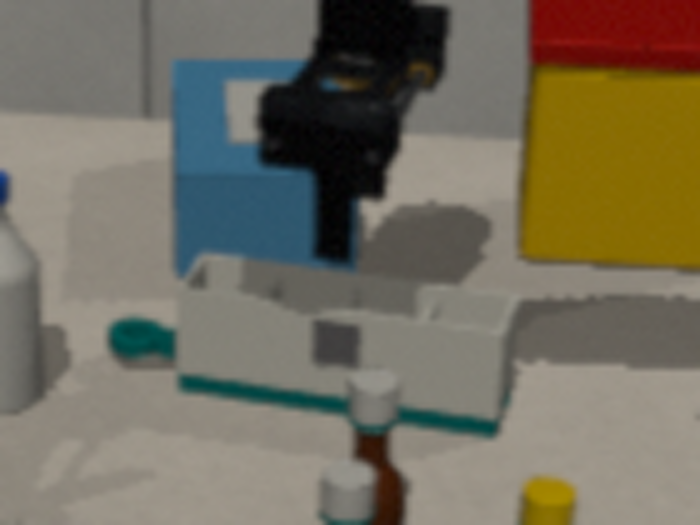

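View pics/t7b.png

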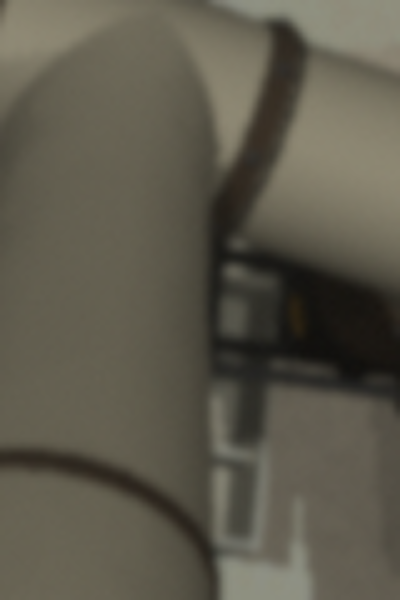

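```bash
python3 - <<'E'
from h import *
t=capture("top");s=capture("side")
t0=cv2.imread("pics/t1.png"); s0=cv2.imread("pics/s1.png")
hsv=cv2.cvtColor(t0,cv2.COLOR_BGR2HSV)
x0,y0,x1,y1=160,190,340,230
I=t0[y0:y1,x0:x1]; g=I.min(2); m=(g>125).astype(np.uint8)
# adaptive: print local blobs
for thr in(115,125,135,145):
    n,l,st,ce=cv2.connectedComponentsWithStats((g>thr).astype(np.uint8)); print(thr,[((ce[i]+[x0,y0]).round(1).tolist(),int(st[i][4])) for i in range(1,n) if 25<st[i][4]<300])
crop(t0,(160,190,340,235),"pics/t8.png")
E
```

```text
115 [([168.0, 206.0], 41)]
125 []
135 []
145 []
pics/t8.png scale 4 origin 160 190
```

View pics/t8.png

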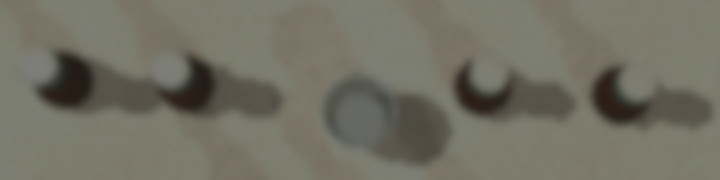

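```bash
python3 - <<'E'
from h import *
t=capture("top");s=capture("side")
T=[(169.6,206.6),(202.9,207.1),(281.9,208.4),(318.6,210.1)]
# side cap top centres (s1 full frame) from s1a(3x,150,220) and s1b(4x,220,120)
S=[(150+343/3,220+107/3),(150+361/3,220+24/3),(220+239/4,120+219/4),(220+259/4,120+145/4)]
for a,b in zip(T,S): print(plane(t,*a,.098)[:2],plane(s,*b,.098)[:2],tri(t,a,s,b))
E
python3 -m crank '[{"delta_rot":[0,0,0],"linear":[0,0,0.02],"gripper":100},{"delta_rot":[0,0,0],"linear":[0,0,0.02],"gripper":100},{"delta_rot":[0,0,0],"linear":[0,0,0.02],"gripper":100},{"delta_rot":[0,0,0],"linear":[0,0,0.019],"gripper":100},{"delta_rot":[0,0,0],"linear":[0,0,0],"gripper":100},{"delta_rot":[0,0,0],"linear":[0,0,0],"gripper":100}]'
```

```text
[0.4524 0.2363] [0.4549 0.2383] [0.4538 0.2367 0.0964]
[0.4501 0.1431] [0.4511 0.1505] [0.4512 0.1438 0.0927]
[ 0.4445 -0.0767] [ 0.447  -0.0714] [ 0.4461 -0.077   0.0945]
[ 0.4388 -0.1779] [ 0.4404 -0.1724] [ 0.4399 -0.1785  0.0946]
time_s: 16.42
tcp_pos: [0.4649, -0.3435, 0.037]
ee_rot: [[-0.988, 0.157, 0.001], [0.157, 0.988, -0.001], [-0.001, -0.001, -1.0]]
wrist_force: [0.4, -0.1, 0.1]
gripper_width: 1.002
```

Clear of everything. I'll close on the carrier.

```bash
python3 -m crank '[{"delta_rot":[0,0,0],"linear":[0,0,0],"gripper":0},{"delta_rot":[0,0,0],"linear":[0,0,0],"gripper":0},{"delta_rot":[0,0,0],"linear":[0,0,0],"gripper":0},{"delta_rot":[0,0,0],"linear":[0,0,0],"gripper":0},{"delta_rot":[0,0,0],"linear":[0,0,0],"gripper":0},{"delta_rot":[0,0,0],"linear":[0,0,0],"gripper":0}]'
python3 - <<'E'
from h import *
s=capture("side"); crop(s["img"],(210,80,350,185),"pics/s9b.png")
E
```

```text
time_s: 17.18
tcp_pos: [0.4643, -0.3429, 0.0363]
ee_rot: [[-0.987, 0.158, 0.0], [0.158, 0.987, 0.0], [0.0, 0.0, -1.0]]
wrist_force: [-0.3, 2.8, 3.2]
gripper_width: 0.642
pics/s9b.png scale 5 origin 210 80
```

View pics/s9b.png

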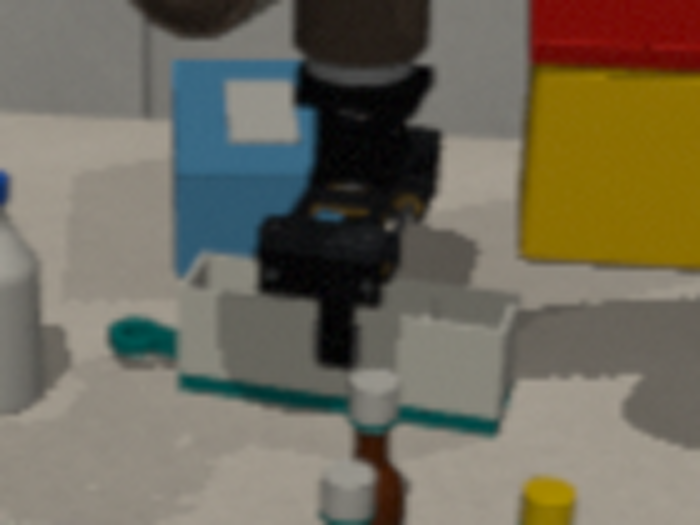

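```bash
python3 -m crank '[{"delta_rot":[0,0,0],"linear":[0,0,-0.01],"gripper":0},{"delta_rot":[0,0,0],"linear":[0,0,-0.025],"gripper":0},{"delta_rot":[0,0,0],"linear":[0,0,-0.035],"gripper":0},{"delta_rot":[0,0,0],"linear":[0,0,-0.035],"gripper":0},{"delta_rot":[0,0,0],"linear":[0,0,-0.035],"gripper":0},{"delta_rot":[0,0,0],"linear":[0,0,-0.03],"gripper":0},{"delta_rot":[0,0,0],"linear":[0,0,-0.01],"gripper":0},{"delta_rot":[0,0,0],"linear":[0,0,0],"gripper":0}]'
python3 - <<'E'
from h import *
t=capture("top"); t0=cv2.imread("pics/t1.png"); s0=cv2.imread("pics/s1.png"); s=capture("side")
hsv=cv2.cvtColor(t0,cv2.COLOR_BGR2HSV).astype(float); 
w=np.clip(hsv[...,1]-60,0,None)*((hsv[...,0]>70)&(hsv[...,0]<105))
def line(y0,y1,x0=210,x1=294):
    P=[]
    for x in range(x0,x1):
        c=w[y0:y1,x]; 
        if c.sum()>20: P.append((x,(c*np.arange(y0,y1)).sum()/c.sum()))
    return np.array(P)
L=[]
for y0,y1 in((142,155),(166,182)):
    P=line(y0,y1); W=np.array([plane(t,*p,.01)[:2] for p in P]); k=np.polyfit(W[:,1],W[:,0],1); res=W[:,0]-np.polyval(k,W[:,1]); ok=abs(res)<.002; k=np.polyfit(W[ok,1],W[ok,0],1)
    print(len(P),ok.sum(),"x=",k, "yaw",90-np.degrees(np.arctan(k[0])),"x at y=-.014, .208",np.polyval(k,-.014),np.polyval(k,.208)); L.append(k)
m=(L[0]+L[1])/2; print("mid x at y -.0137:",np.polyval(m,-.0137)," at .208:",np.polyval(m,.208))
crop(s["img"],(180,40,340,160),"pics/s10.png")
E
```

```text
time_s: 18.23
tcp_pos: [0.4639, -0.3429, 0.2155]
ee_rot: [[-0.987, 0.158, -0.0], [0.158, 0.987, 0.001], [0.001, 0.001, -1.0]]
wrist_force: [0.4, 0.4, -5.1]
gripper_width: 0.64Traceback (most recent call last):
  File "<stdin>", line 13, in <module>
IndexError: too many indices for array: array is 1-dimensional, but 2 were indexed
```

```bash
python3 - <<'E'
from h import *
t=capture("top"); t0=cv2.imread("pics/t1.png"); s=capture("side")
I=t0.astype(float); f=I[...,1]-I[...,2]  # teal: green>red
L=[]
for y0,y1 in((142,155),(166,182)):
    P=[]
    for x in range(212,294):
        c=f[y0:y1,x]; c=np.clip(c-np.median(c)-4,0,None)
        if c.sum()>5: P.append((x,(c*np.arange(y0,y1)).sum()/c.sum()))
    W=np.array([plane(t,*p,.01)[:2] for p in P]); ok=np.ones(len(W),bool)
    for _ in range(4):
        k=np.polyfit(W[ok,1],W[ok,0],1); ok=abs(W[:,0]-np.polyval(k,W[:,1]))<.002
    print(len(P),ok.sum(),"yaw",90-np.degrees(np.arctan(k[0])),k); L.append(k)
m=(L[0]+L[1])/2; print("mid x at y -.0137:",np.polyval(m,-.0137)," at .208:",np.polyval(m,.208))
crop(s["img"],(180,40,340,160),"pics/s10.png")
E
```

```text
82 82 yaw 87.00545550886758 [0.0523 0.6473]
82 82 yaw 87.0049372565369 [0.0523 0.5673]
mid x at y -.0137: 0.606570688192457  at .208: 0.6181693308735288
pics/s10.png scale 5 origin 180 40
```

View pics/s10.png

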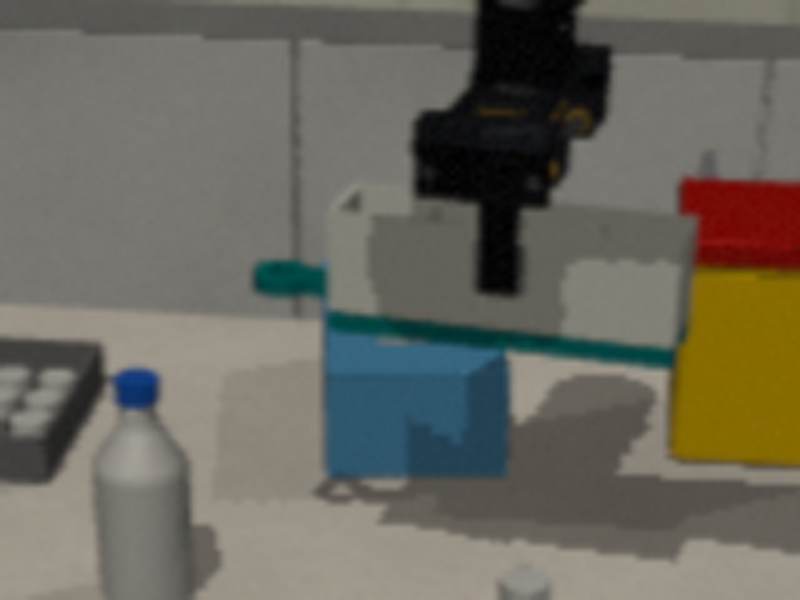

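```bash
python3 -m crank '[{"delta_rot":[0,0,0],"linear":[0,0.02,0],"gripper":0},{"delta_rot":[0,0,0],"linear":[-0.004,0.04,0],"gripper":0},{"delta_rot":[0,0,0],"linear":[-0.004,0.04,0],"gripper":0},{"delta_rot":[0,0,0],"linear":[-0.004,0.04,0],"gripper":0},{"delta_rot":[0,0,0],"linear":[-0.004,0.04,0],"gripper":0},{"delta_rot":[0,0,0],"linear":[0,0.02,0],"gripper":0},{"delta_rot":[0,0,-0.08],"linear":[0,0,0],"gripper":0},{"delta_rot":[0,0,-0.14],"linear":[0,0,0],"gripper":0},{"delta_rot":[0,0,-0.16],"linear":[0,0,0],"gripper":0},{"delta_rot":[0,0,-0.16],"linear":[0,0,0],"gripper":0}]'
python3 -m crank '[{"delta_rot":[0,0,-0.16],"linear":[0,0,0],"gripper":0},{"delta_rot":[0,0,-0.16],"linear":[0,0,0],"gripper":0},{"delta_rot":[0,0,-0.16],"linear":[0,0,0],"gripper":0},{"delta_rot":[0,0,-0.16],"linear":[0,0,0],"gripper":0},{"delta_rot":[0,0,-0.16],"linear":[0,0,0],"gripper":0},{"delta_rot":[0,0,-0.16],"linear":[0,0,0],"gripper":0},{"delta_rot":[0,0,-0.12],"linear":[0,0,0],"gripper":0},{"delta_rot":[0,0,-0.06],"linear":[0,0,0],"gripper":0},{"delta_rot":[0,0,0],"linear":[0,0,0],"gripper":0}]'
python3 go.py 0.6055 -0.0167 0.19 -93
```

```text
time_s: 19.68
tcp_pos: [0.5112, -0.1472, 0.2156]
ee_rot: [[-0.926, -0.378, -0.001], [-0.378, 0.926, 0.0], [0.001, 0.001, -1.0]]
wrist_force: [0.8, -0.1, -3.9]
gripper_width: 0.64
time_s: 20.8
tcp_pos: [0.5113, -0.1474, 0.2157]
ee_rot: [[-0.049, -0.999, -0.001], [-0.999, 0.049, 0.0], [-0.0, 0.001, -1.0]]
wrist_force: [0.1, 1.0, -3.9]
gripper_width: 0.641
t 20.8 tcp [ 0.5113 -0.1474  0.2157] yaw -92.81 w 0.6411 F [ 0.1298  1.0131 -3.8615] j [  1.4  13.3 -13.1  -0.  -63.6  -4.2]
shift(tool now) [-0.1352 -0.0877  0.0256] turn [0.0008 0.0002 0.0033] | shift after turn [-0.1355 -0.0872  0.0257] rows>= 3
```

```bash
python3 -m crank '[{"delta_rot":[0,0,0.003],"linear":[-0.017,-0.011,0],"gripper":0},{"delta_rot":[0,0,0],"linear":[-0.034,-0.022,0],"gripper":0},{"delta_rot":[0,0,0],"linear":[-0.034,-0.022,0],"gripper":0},{"delta_rot":[0,0,0],"linear":[-0.034,-0.022,0],"gripper":0},{"delta_rot":[0,0,0],"linear":[-0.0165,-0.01,0],"gripper":0},{"delta_rot":[0,0,0],"linear":[0,0,0.02],"gripper":0},{"delta_rot":[0,0,0],"linear":[0,0,0.03],"gripper":0},{"delta_rot":[0,0,0],"linear":[0,0,0.03],"gripper":0},{"delta_rot":[0,0,0],"linear":[0,0,0.02],"gripper":0},{"delta_rot":[0,0,0],"linear":[0,0,0],"gripper":0}]'
python3 -m crank '[{"delta_rot":[0,0,0],"linear":[0,0,0],"gripper":0},{"delta_rot":[0,0,0],"linear":[0,0,0],"gripper":0}]' >/dev/null
python3 go.py 0.6055 -0.0167 0.07 -93
python3 - <<'E'
from h import *
s=capture("side"); t=capture("top"); cv2.imwrite("pics/s11.png",s["img"]);crop(s["img"],(140,130,300,290),"pics/s11a.png"); crop(t["img"],(170,100,330,220),"pics/t11a.png")
E
```

```text
time_s: 22.05
tcp_pos: [0.6041, -0.0173, 0.1141]
ee_rot: [[-0.053, -0.999, -0.005], [-0.999, 0.053, -0.001], [0.001, 0.005, -1.0]]
wrist_force: [0.1, -0.6, -3.8]
gripper_width: 0.644
t 22.3 tcp [ 0.6064 -0.0172  0.1175] yaw -92.98 w 0.6433 F [ 0.0531  0.3597 -4.8011] j [ 13.7  25.4 -10.4   0.  -54.  -16.6]
shift(tool now) [-0.0004  0.001   0.0475] turn [-0.0026  0.0005  0.0004] | shift after turn [-0.0004  0.0009  0.0475] rows>= 1
pics/s11a.png scale 3 origin 140 130
pics/t11a.png scale 5 origin 170 100
```

View pics/s11a.png

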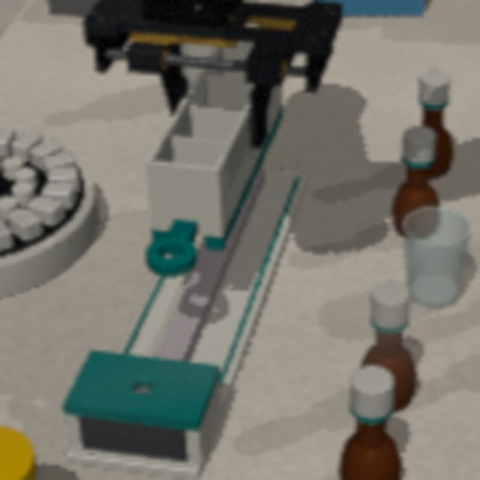

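View pics/t11a.png

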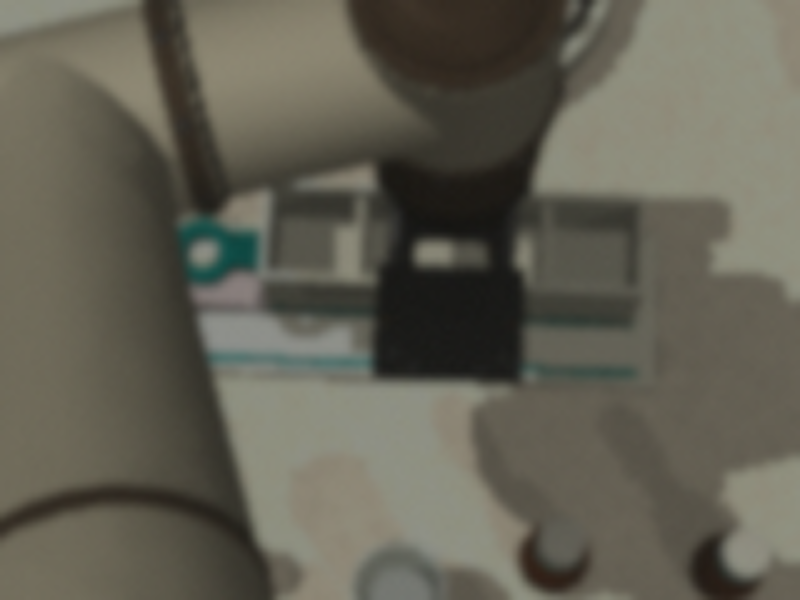

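```bash
python3 - <<'E'
from h import *
s=capture("side"); t=capture("top"); p=r.sense()["tcp_pos"]; print(p); z=p[2]-.0363+.025
a=(170+207/5-.4,100+252/5-.4); b=(140+172/3-.3,130+250/3-.3)
print("pred",p[:2]+.142*np.array([.0523,.9986]),"top",plane(t,*a,z),"side",plane(s,*b,z),"tri",tri(t,a,s,b))
# ref: bridge hole side
hb=(140+142/3-.3,130+387/3-.3); print("dock hole side",plane(s,*hb,.05))
E
```

```text
[ 0.6057 -0.0173  0.1167]
pred [0.6132 0.1245] top [0.6126 0.1215 0.1054] side [0.6144 0.1282 0.1054] tri [0.6151 0.1222 0.1007]
dock hole side [0.6186 0.215  0.05  ]
```

```bash
python3 -m crank '[{"delta_rot":[0,0,0],"linear":[0,0,0.015],"gripper":0},{"delta_rot":[0,0,0],"linear":[0,0,0.02],"gripper":0},{"delta_rot":[0,0,0],"linear":[0,0,0.01],"gripper":0},{"delta_rot":[0,0,0],"linear":[0,0,0.004],"gripper":0},{"delta_rot":[0,0,0],"linear":[0,0,0],"gripper":0},{"delta_rot":[0,0,0],"linear":[0,0,0],"gripper":0},{"delta_rot":[0,0,0],"linear":[0,0,0],"gripper":0}]'
python3 -m crank '[{"delta_rot":[0,0,0],"linear":[0,0,0.003],"gripper":0},{"delta_rot":[0,0,0],"linear":[0,0,0.003],"gripper":0},{"delta_rot":[0,0,0],"linear":[0,0,0],"gripper":0},{"delta_rot":[0,0,0],"linear":[0,0,0],"gripper":0}]'
python3 go.py 0.6055 -0.0167 0.0493 -93
```

```text
time_s: 23.38
tcp_pos: [0.6059, -0.0173, 0.0677]
ee_rot: [[-0.052, -0.999, 0.001], [-0.999, 0.052, 0.0], [-0.0, -0.001, -1.0]]
wrist_force: [0.2, 0.8, -5.0]
gripper_width: 0.642
time_s: 23.88
tcp_pos: [0.6055, -0.0174, 0.061]
ee_rot: [[-0.052, -0.999, -0.0], [-0.999, 0.052, -0.0], [0.0, 0.0, -1.0]]
wrist_force: [0.3, -0.0, -4.9]
gripper_width: 0.642
t 23.875 tcp [ 0.6055 -0.0174  0.061 ] yaw -92.98 w 0.642 F [ 0.2628 -0.0245 -4.8717] j [ 13.7  29.1 -13.7   0.  -47.2 -16.6]
shift(tool now) [-0.0007  0.0001  0.0117] turn [ 0.     -0.0001  0.0004] | shift after turn [-0.0007  0.0001  0.0117] rows>= 1
```

```bash
python3 -m crank '[{"delta_rot":[0,0,0],"linear":[0,0,0.004],"gripper":0},{"delta_rot":[0,0,0],"linear":[0,0,0.003],"gripper":0},{"delta_rot":[0,0,0],"linear":[0,0,0.002],"gripper":0},{"delta_rot":[0,0,0],"linear":[0,0,0],"gripper":0},{"delta_rot":[0,0,0],"linear":[0,0,0],"gripper":0}]'
python3 -m crank '[{"delta_rot":[0,0,0],"linear":[0,0,0.0015],"gripper":0},{"delta_rot":[0,0,0],"linear":[0,0,0.001],"gripper":0},{"delta_rot":[0,0,0],"linear":[0,0,0],"gripper":0},{"delta_rot":[0,0,0],"linear":[0,0,0],"gripper":0}]'
python3 go.py 0.6055 -0.0167 0.0493 -93
python3 - <<'E'
from h import *
s=capture("side"); crop(s["img"],(140,130,300,290),"pics/s12a.png")
E
```

```text
time_s: 24.5
tcp_pos: [0.6056, -0.0174, 0.0521]
ee_rot: [[-0.052, -0.999, 0.0], [-0.999, 0.052, -0.0], [0.0, -0.0, -1.0]]
wrist_force: [0.2, 0.3, -3.7]
gripper_width: 0.639
time_s: 25.0
tcp_pos: [0.6055, -0.0174, 0.0496]
ee_rot: [[-0.052, -0.999, 0.0], [-0.999, 0.052, -0.0], [0.0, -0.0, -1.0]]
wrist_force: [-0.2, 0.0, -3.2]
gripper_width: 0.641
t 25.0 tcp [ 0.6055 -0.0174  0.0496] yaw -92.98 w 0.6409 F [-0.1812  0.0434 -3.2103] j [ 13.7  29.9 -14.3   0.  -45.8 -16.6]
shift(tool now) [-0.0007  0.      0.0003] turn [-0.     -0.      0.0004] | shift after turn [-0.0007  0.      0.0003] rows>= 1
pics/s12a.png scale 3 origin 140 130
```

View pics/s12a.png

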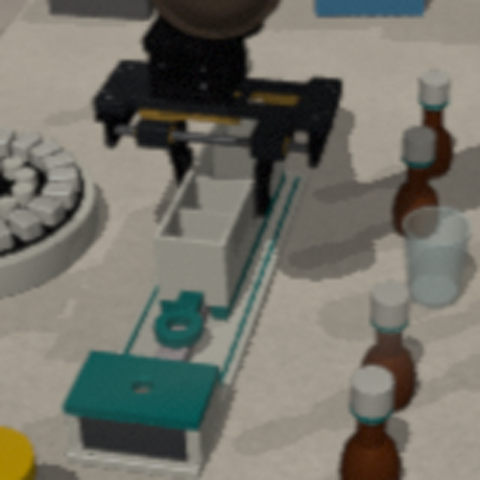

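```bash
python3 -m crank '[{"delta_rot":[0,0,0],"linear":[-0.005,0,0.0005],"gripper":0},{"delta_rot":[0,0,0],"linear":[-0.01,0,0],"gripper":0},{"delta_rot":[0,0,0],"linear":[-0.01,0,0],"gripper":0},{"delta_rot":[0,0,0],"linear":[-0.01,0,0],"gripper":0},{"delta_rot":[0,0,0],"linear":[-0.01,0,0],"gripper":0},{"delta_rot":[0,0,0],"linear":[-0.005,0,0],"gripper":0},{"delta_rot":[0,0,0],"linear":[0,0,0],"gripper":0},{"delta_rot":[0,0,0],"linear":[0,0,0],"gripper":0}]'
python3 go.py 0.6099 0.0662 0.0493 -93
```

```text
time_s: 26.05
tcp_pos: [0.6085, 0.033, 0.0493]
ee_rot: [[-0.052, -0.999, 0.001], [-0.999, 0.052, 0.001], [-0.001, -0.001, -1.0]]
wrist_force: [-0.1, 2.3, -0.6]
gripper_width: 0.642
t 26.05 tcp [0.6085 0.033  0.0493] yaw -92.98 w 0.6418 F [-0.109   2.2875 -0.5513] j [ 18.3  30.2 -13.8  -0.  -45.9 -21.3]
shift(tool now) [-0.0333  0.0003  0.    ] turn [-0.001   0.0007  0.0004] | shift after turn [-0.0333  0.0003  0.    ] rows>= 1
```

```bash
for i in 1 2 3; do python3 -m crank '[{"delta_rot":[0,0,0],"linear":[-0.004,0,0],"gripper":0},{"delta_rot":[0,0,0],"linear":[-0.004,0,0],"gripper":0},{"delta_rot":[0,0,0],"linear":[0,0,0],"gripper":0}]' | sed -n '2p;4p'; done
```

```text
tcp_pos: [0.6083, 0.039, 0.0493]
wrist_force: [1.4, -6.9, -0.6]
tcp_pos: [0.6088, 0.0476, 0.0493]
wrist_force: [0.3, -3.5, 0.2]
tcp_pos: [0.6095, 0.0571, 0.0493]
wrist_force: [-1.4, -2.7, 1.4]
```

```bash
python3 -m crank '[{"delta_rot":[0,0,0],"linear":[-0.004,0,0],"gripper":0},{"delta_rot":[0,0,0],"linear":[-0.004,0,0],"gripper":0},{"delta_rot":[0,0,0],"linear":[0,0,0],"gripper":0}]' | sed -n '2p;4p'; 
python3 - <<'E'
from h import *
s=capture("side"); crop(s["img"],(140,130,300,290),"pics/s13a.png")
E
```

```text
tcp_pos: [0.6107, 0.0675, 0.0493]
wrist_force: [-1.2, 6.0, 1.8]
pics/s13a.png scale 3 origin 140 130
```

View pics/s13a.png

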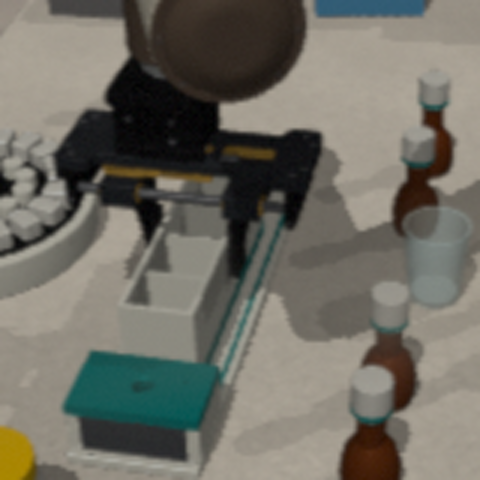

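```bash
python3 -m crank '[{"delta_rot":[0,0,0],"linear":[-0.003,0,0],"gripper":0},{"delta_rot":[0,0,0],"linear":[0,0,0],"gripper":0},{"delta_rot":[0,0,0],"linear":[0,0,0],"gripper":0},{"delta_rot":[0,0,0],"linear":[0,0,0],"gripper":0}]' | sed -n '2p;4p'; 
python3 -m crank '[{"delta_rot":[0,0,0],"linear":[-0.002,0,0],"gripper":0},{"delta_rot":[0,0,0],"linear":[0,0,0],"gripper":0},{"delta_rot":[0,0,0],"linear":[0,0,0],"gripper":0},{"delta_rot":[0,0,0],"linear":[0,0,0],"gripper":0}]' | sed -n '2p;4p'; 
```

```text
tcp_pos: [0.6104, 0.0682, 0.0493]
wrist_force: [-0.0, 3.7, 0.9]
tcp_pos: [0.6101, 0.0684, 0.0493]
wrist_force: [1.7, -5.9, 2.5]
```

The carrier has snapped past the rollers and stopped on the end stop: TCP y stays at 0.068 while the push rises to 6 N. I'll release it.

```bash
python3 -m crank '[{"delta_rot":[0,0,0],"linear":[0.001,0,0],"gripper":0},{"delta_rot":[0,0,0],"linear":[0,0,0],"gripper":100},{"delta_rot":[0,0,0],"linear":[0,0,0],"gripper":100},{"delta_rot":[0,0,0],"linear":[0,0,0],"gripper":100},{"delta_rot":[0,0,0],"linear":[0,0,0],"gripper":100},{"delta_rot":[0,0,0],"linear":[0,0,0],"gripper":100},{"delta_rot":[0,0,0],"linear":[0,0,-0.02],"gripper":100},{"delta_rot":[0,0,0],"linear":[0,0,-0.04],"gripper":100},{"delta_rot":[0,0,0],"linear":[0,0,-0.04],"gripper":100},{"delta_rot":[0,0,0],"linear":[0,0,-0.03],"gripper":100}]'
python3 -m crank '[{"delta_rot":[0,0,0],"linear":[0,0,0],"gripper":50},{"delta_rot":[0,0,0],"linear":[0,0,0],"gripper":50}]' >/dev/null
python3 go.py 0.5248 0.3608 0.14 -92.9
python3 - <<'E'
from h import *
s=capture("side"); t=capture("top"); crop(s["img"],(140,130,300,290),"pics/s14a.png"); crop(t["img"],(130,120,290,240),"pics/t14a.png")
E
```

```text
time_s: 29.85
tcp_pos: [0.6103, 0.0686, 0.1812]
ee_rot: [[-0.052, -0.999, 0.002], [-0.999, 0.052, 0.001], [-0.001, -0.002, -1.0]]
wrist_force: [-0.3, -0.2, 0.3]
gripper_width: 0.998
t 30.1 tcp [0.6093 0.0685 0.1782] yaw -93.0 w 0.8518 F [-0.4653 -0.5997 -0.7362] j [ 21.5  22.8  -4.9  -0.  -62.3 -24.5]
shift(tool now) [-0.2875  0.0996  0.0384] turn [ 0.0016  0.     -0.0017] | shift after turn [-0.2877  0.0991  0.0382] rows>= 6
pics/s14a.png scale 3 origin 140 130
pics/t14a.png scale 5 origin 130 120
```

View pics/s14a.png

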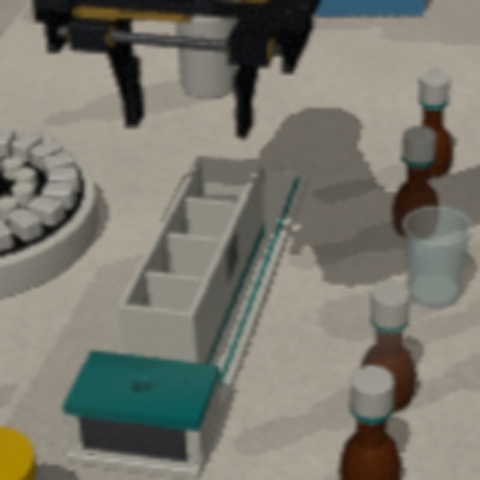

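View pics/t14a.png

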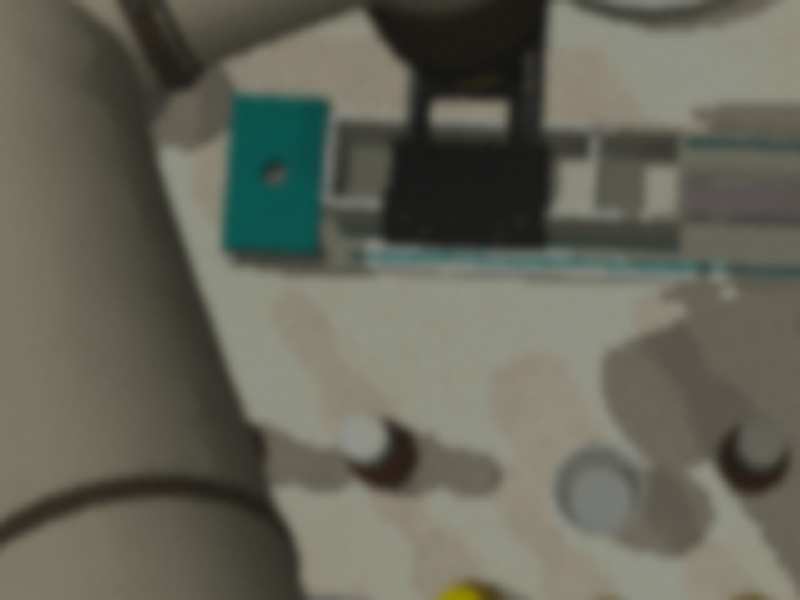

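The carrier is home under the bridge, straight on the rail, and released. Next, the pin.

```bash
python3 -m crank '[{"delta_rot":[0,0,0],"linear":[-0.041,0.014,0],"gripper":50},{"delta_rot":[0,0,0],"linear":[-0.041,0.014,0],"gripper":50},{"delta_rot":[0,0,0],"linear":[-0.041,0.014,0],"gripper":50},{"delta_rot":[0,0,0],"linear":[-0.041,0.014,0],"gripper":50},{"delta_rot":[0,0,0],"linear":[-0.041,0.014,0],"gripper":50},{"delta_rot":[0,0,0],"linear":[-0.041,0.014,0],"gripper":50},{"delta_rot":[0,0,0],"linear":[-0.041,0.014,0],"gripper":50},{"delta_rot":[0,0,0],"linear":[0,0,0.03],"gripper":50},{"delta_rot":[0,0,0],"linear":[0,0,0],"gripper":50},{"delta_rot":[0,0,0],"linear":[0,0,0],"gripper":50}]' |sed -n 2,3p
python3 -m crank '[{"delta_rot":[0,0,0],"linear":[0,0,0],"gripper":50},{"delta_rot":[0,0,0],"linear":[0,0,0],"gripper":50}]' >/dev/null
python3 go.py 0.5248 0.3608 0.0603 -92.9
```

```text
tcp_pos: [0.5274, 0.3599, 0.1492]
ee_rot: [[-0.052, -0.999, 0.0], [-0.999, 0.052, -0.001], [0.001, -0.0, -1.0]]
t 31.7 tcp [0.5275 0.3601 0.15  ] yaw -93.02 w 0.4993 F [-0.3968  0.3144  0.0287] j [ 48.8  26.5  -3.3   0.  -60.1 -51.8]
shift(tool now) [-0.0005  0.0029  0.0897] turn [-0.0011  0.0012 -0.002 ] | shift after turn [-0.0006  0.0028  0.0897] rows>= 2
```

```bash
python3 -m crank '[{"delta_rot":[0,0,-0.002],"linear":[-0.0006,0.0029,0.02],"gripper":50},{"delta_rot":[0,0,0],"linear":[0,0,0.03],"gripper":50},{"delta_rot":[0,0,0],"linear":[0,0,0.025],"gripper":50},{"delta_rot":[0,0,0],"linear":[0,0,0.014],"gripper":50},{"delta_rot":[0,0,0],"linear":[0,0,0],"gripper":50},{"delta_rot":[0,0,0],"linear":[0,0,0],"gripper":50},{"delta_rot":[0,0,0],"linear":[0,0,0],"gripper":50}]' |sed -n 2,4p
python3 go.py 0.5248 0.3608 0.0603 -92.9
```

```text
tcp_pos: [0.5247, 0.3615, 0.0613]
ee_rot: [[-0.05, -0.999, 0.002], [-0.999, 0.05, 0.002], [-0.002, -0.002, -1.0]]
wrist_force: [0.7, -0.1, 0.7]
t 32.575 tcp [0.5247 0.3615 0.0613] yaw -92.86 w 0.5017 F [ 0.7    -0.052   0.6715] j [ 49.1  31.6  -9.    0.  -49.3 -52. ]
shift(tool now) [ 0.0007 -0.0001  0.001 ] turn [-0.0016  0.0017  0.0007] | shift after turn [ 0.0007 -0.0001  0.001 ] rows>= 1
```

```bash
python3 -m crank '[{"delta_rot":[0,0,0],"linear":[0,0,0.001],"gripper":0},{"delta_rot":[0,0,0],"linear":[0,0,0],"gripper":0},{"delta_rot":[0,0,0],"linear":[0,0,0],"gripper":0},{"delta_rot":[0,0,0],"linear":[0,0,0],"gripper":0},{"delta_rot":[0,0,0],"linear":[0,0,0],"gripper":0},{"delta_rot":[0,0,0],"linear":[0,0,0],"gripper":0},{"delta_rot":[0,0,0],"linear":[0,0,0],"gripper":0}]' |sed -n '2p;4,5p'
python3 -m crank '[{"delta_rot":[0,0,0],"linear":[0,0,-0.01],"gripper":0},{"delta_rot":[0,0,0],"linear":[0,0,-0.02],"gripper":0},{"delta_rot":[0,0,0],"linear":[0,0,-0.03],"gripper":0},{"delta_rot":[0,0,0],"linear":[0,0,-0.03],"gripper":0},{"delta_rot":[0,0,0],"linear":[0,0,0],"gripper":0}]' |sed -n '2p;4,5p'
python3 go.py 0.6173 0.2080 0.14 -92.9
```

```text
tcp_pos: [0.5242, 0.361, 0.0591]
wrist_force: [-0.5, -0.5, -0.5]
gripper_width: 0.202
tcp_pos: [0.5255, 0.3622, 0.1527]
wrist_force: [0.2, 0.2, -1.1]
gripper_width: 0.202
t 34.075 tcp [0.5255 0.3622 0.1527] yaw -92.84 w 0.202 F [ 0.1798  0.1626 -1.0777] j [ 49.1  26.2  -3.5   0.  -60.  -52. ]
shift(tool now) [ 0.1496 -0.0993  0.0124] turn [-0.0047  0.005   0.001 ] | shift after turn [ 0.1494 -0.0995  0.0127] rows>= 3
```

```bash
python3 -m crank '[{"delta_rot":[0,0,0],"linear":[0.03,-0.02,0],"gripper":0},{"delta_rot":[0,0,0],"linear":[0.03,-0.02,0],"gripper":0},{"delta_rot":[0,0,0],"linear":[0.03,-0.02,0],"gripper":0},{"delta_rot":[0,0,0],"linear":[0.03,-0.02,0],"gripper":0},{"delta_rot":[0,0,0],"linear":[0.029,-0.02,0],"gripper":0},{"delta_rot":[0,0,0],"linear":[0,0,0.02],"gripper":0},{"delta_rot":[0,0,0],"linear":[0,0,0],"gripper":0},{"delta_rot":[0,0,0],"linear":[0,0,0],"gripper":0},{"delta_rot":[0,0,0],"linear":[0,0,0],"gripper":0},{"delta_rot":[0,0,0],"linear":[0,0,0],"gripper":0}]' |sed -n '2p;4,5p'
python3 go.py 0.6173 0.2080 0.11 -92.9
```

```text
tcp_pos: [0.6166, 0.2077, 0.1297]
wrist_force: [-0.1, 0.6, -1.0]
gripper_width: 0.197
t 35.325 tcp [0.6166 0.2077 0.1297] yaw -92.82 w 0.1969 F [-0.0844  0.5947 -1.0078] j [ 32.8  28.6  -2.8   0.  -58.5 -35.7]
shift(tool now) [-0.0003 -0.0006  0.0197] turn [-0.0008  0.0006  0.0013] | shift after turn [-0.0003 -0.0007  0.0197] rows>= 1
```

```bash
python3 -m crank '[{"delta_rot":[0,0,0],"linear":[0,-0.0006,0.01],"gripper":0},{"delta_rot":[0,0,0],"linear":[0,0,0.008],"gripper":0},{"delta_rot":[0,0,0],"linear":[0,0,0],"gripper":0},{"delta_rot":[0,0,0],"linear":[0,0,0],"gripper":0},{"delta_rot":[0,0,0],"linear":[0,0,0],"gripper":0}]' |sed -n '2p;4,5p'
python3 - <<'E'
from h import *
s=capture("side"); crop(s["img"],(150,200,250,275),"pics/s15a.png",8)
print("hole px", proj(s,(.6173,.2080,.05)), "tip px",proj(s,tuple(r.sense()["tcp_pos"]-[0,0,.0501])))
E
```

```text
tcp_pos: [0.6174, 0.2072, 0.1114]
wrist_force: [-0.7, 1.1, -1.3]
gripper_width: 0.199
pics/s15a.png scale 8 origin 150 200
hole px (np.float64(188.48198789212694), np.float64(256.4988341064964)) tip px (np.float64(188.11574234189666), np.float64(252.17708922324047))
```

View pics/s15a.png

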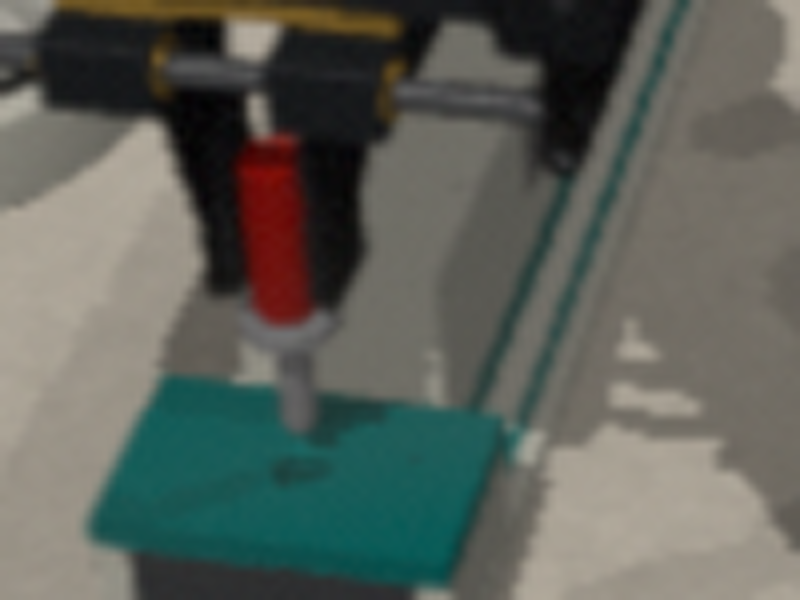

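```bash
python3 -m crank '[{"delta_rot":[0,0,0],"linear":[-0.001,-0.0005,0.008],"gripper":0},{"delta_rot":[0,0,0],"linear":[0,0,0.004],"gripper":0},{"delta_rot":[0,0,0],"linear":[0,0,0.003],"gripper":0},{"delta_rot":[0,0,0],"linear":[0,0,0],"gripper":0},{"delta_rot":[0,0,0],"linear":[0,0,0],"gripper":0},{"delta_rot":[0,0,0],"linear":[0,0,0],"gripper":0}]' |sed -n '2p;4,5p'
python3 -m crank '[{"delta_rot":[0,0,0],"linear":[0,0,0.003],"gripper":0},{"delta_rot":[0,0,0],"linear":[0,0,0.003],"gripper":0},{"delta_rot":[0,0,0],"linear":[0,0,0],"gripper":0},{"delta_rot":[0,0,0],"linear":[0,0,0],"gripper":0}]' |sed -n '2p;4,5p'
```

```text
tcp_pos: [0.6178, 0.2082, 0.0963]
wrist_force: [0.1, -0.3, -0.3]
gripper_width: 0.201
tcp_pos: [0.6177, 0.2081, 0.0901]
wrist_force: [-0.7, -0.5, -0.0]
gripper_width: 0.194
```

```bash
python3 -m crank '[{"delta_rot":[0,0,0],"linear":[0,0,0.003],"gripper":0},{"delta_rot":[0,0,0],"linear":[0,0,0.003],"gripper":0},{"delta_rot":[0,0,0],"linear":[0,0,0.003],"gripper":0},{"delta_rot":[0,0,0],"linear":[0,0,0],"gripper":0},{"delta_rot":[0,0,0],"linear":[0,0,0],"gripper":0}]' |sed -n '2p;4,5p'
python3 -m crank '[{"delta_rot":[0,0,0],"linear":[0,0,0.004],"gripper":0},{"delta_rot":[0,0,0],"linear":[0,0,0.004],"gripper":0},{"delta_rot":[0,0,0],"linear":[0,0,0.004],"gripper":0},{"delta_rot":[0,0,0],"linear":[0,0,0.003],"gripper":0},{"delta_rot":[0,0,0],"linear":[0,0,0],"gripper":0},{"delta_rot":[0,0,0],"linear":[0,0,0],"gripper":0}]' |sed -n '2p;4,5p'
```

```text
tcp_pos: [0.6178, 0.2081, 0.0811]
wrist_force: [0.5, -0.3, -0.7]
gripper_width: 0.196
tcp_pos: [0.6178, 0.2082, 0.0662]
wrist_force: [-0.6, 0.7, -1.6]
gripper_width: 0.197
```

```bash
python3 -m crank '[{"delta_rot":[0,0,0],"linear":[0,0,0.001],"gripper":0},{"delta_rot":[0,0,0],"linear":[0,0,0.001],"gripper":0},{"delta_rot":[0,0,0],"linear":[0,0,0],"gripper":0},{"delta_rot":[0,0,0],"linear":[0,0,0],"gripper":0}]' |sed -n '2p;4,5p'
python3 -m crank '[{"delta_rot":[0,0,0],"linear":[0,0,0],"gripper":50},{"delta_rot":[0,0,0],"linear":[0,0,0],"gripper":50},{"delta_rot":[0,0,0],"linear":[0,0,0],"gripper":50},{"delta_rot":[0,0,0],"linear":[0,0,0],"gripper":50},{"delta_rot":[0,0,0],"linear":[0,0,-0.02],"gripper":50},{"delta_rot":[0,0,0],"linear":[0,0,-0.04],"gripper":50},{"delta_rot":[0,0,0],"linear":[0,0,-0.04],"gripper":50},{"delta_rot":[0,0,0],"linear":[0,0,-0.02],"gripper":50},{"delta_rot":[0,0,0],"linear":[0,0,0],"gripper":50},{"delta_rot":[0,0,0],"linear":[0,0,0],"gripper":50}]' |sed -n '2p;4,5p'
python3 - <<'E'
from h import *
s=capture("side"); t=capture("top"); cv2.imwrite("pics/s16.png",s["img"]); cv2.imwrite("pics/t16.png",t["img"]); crop(s["img"],(150,200,250,275),"pics/s16a.png",8); cv2.imwrite("pics/t16b.png",cv2.resize(t["img"],(800,600),interpolation=cv2.INTER_CUBIC))
E
python3 go.py 0.45 0.2367 0.15 -93
```

```text
tcp_pos: [0.6178, 0.2082, 0.0641]
wrist_force: [0.2, -0.6, -0.2]
gripper_width: 0.195
tcp_pos: [0.6169, 0.2079, 0.1827]
wrist_force: [0.9, -0.5, -0.2]
gripper_width: 0.506
pics/s16a.png scale 8 origin 150 200
t 40.475 tcp [0.617  0.2077 0.1823] yaw -92.88 w 0.5003 F [-0.0684 -0.0265 -0.5136] j [ 32.8  26.3   1.2  -0.  -65.2 -35.7]
shift(tool now) [-0.0206  0.1681  0.0327] turn [ 0.0028 -0.0016  0.0022] | shift after turn [-0.0202  0.1683  0.0323] rows>= 4
```

View pics/s16a.png

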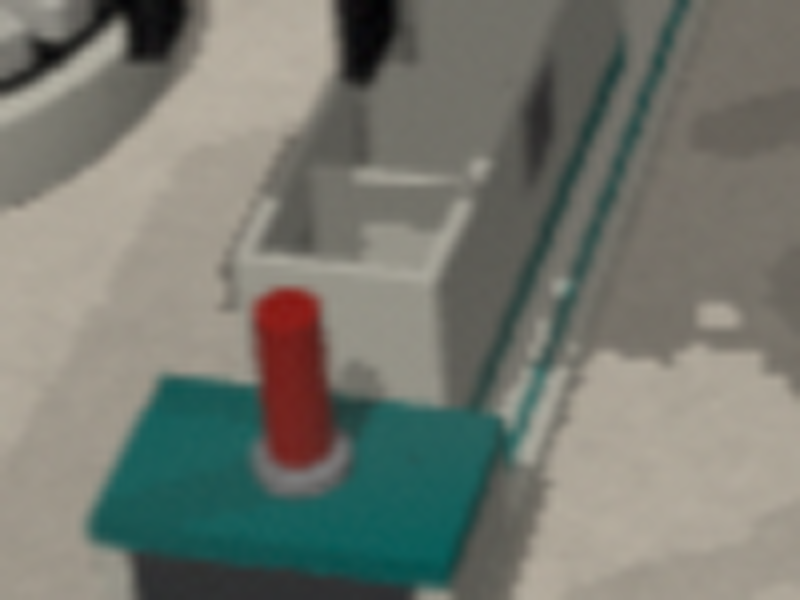

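View pics/t16b.png

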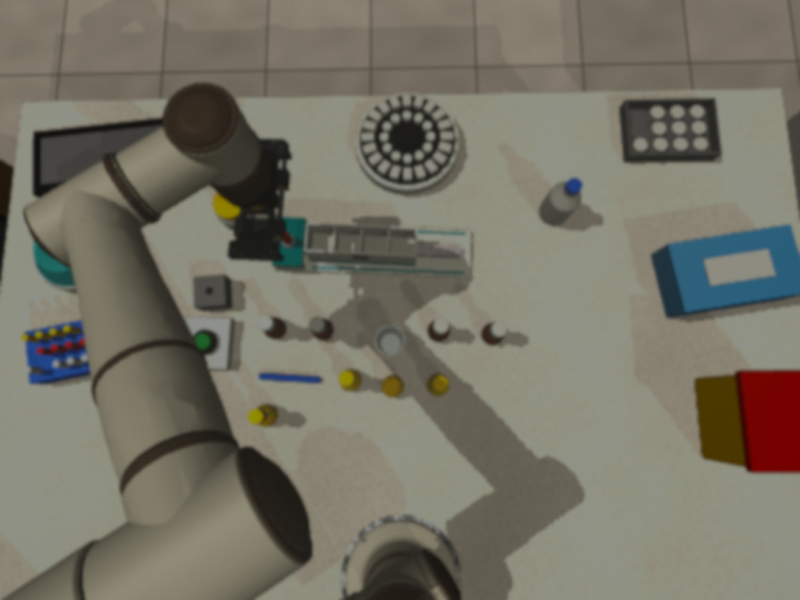

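The pin's collar sits on the bridge and the carrier is locked. The flasks haven't moved: brown white-capped ones are at full-frame top (170,207), (203,207), (282,208) and (319,210). The yellow ones at (223,243), (251,246), (280,245) and (168,265) are decoys of the wrong colour. I'll confirm with one crop.

```bash
cat > fl.py <<'E'
from h import *
t=capture("top"); s=capture("side")
import sys
I=t["img"]; ims=[]
for u,v in((170,208),(203,208),(282,210),(319,211)):
    c=I[v-12:v+12,u-12:u+12]; c=cv2.resize(c,None,fx=16,fy=16,interpolation=cv2.INTER_CUBIC)
    c=np.clip(c.astype(float)*1.7,0,255).astype(np.uint8)
    for k in range(0,384,64): cv2.line(c,(k,0),(k,383),(0,0,255) if k==192 else (90,90,90),1); cv2.line(c,(0,k),(383,k),(0,0,255) if k==192 else (90,90,90),1)
    ims.append(c)
cv2.imwrite(sys.argv[1],np.vstack([np.hstack(ims[:2]),np.hstack(ims[2:])])[:600*2][:,:800])
E
python3 fl.py pics/fl1_.png; python3 -c "
import cv2; i=cv2.imread('pics/fl1_.png'); cv2.imwrite('pics/fl1.png',cv2.resize(i,(600,600)))"
```

```text
(no output)
```

View pics/fl1.png

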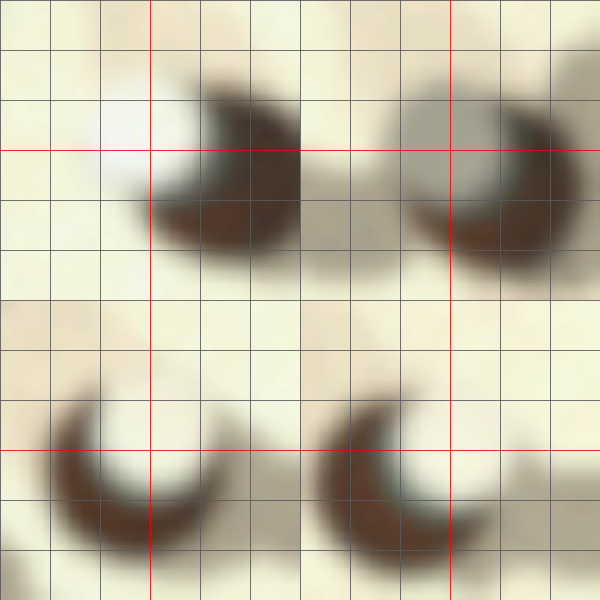

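```bash
python3 - <<'E'
from h import *
t=capture("top")
for n,p in zip("ABCD",((168.94,206.46),(202.1,207.02),(281.5,208.14),(318.74,210.66))): print(n,plane(t,*p,.098)[:2]+[.001,.0008])
O=np.array([.6173,.2080])-.142*np.array([.0523,.9986])
for i,x in enumerate((-.0765,-.0255,.0255,.0765)): print("well",i+1,O+x*np.array([.0523,.9986]))
E
python3 go.py 0.4535 0.2385 0.15 -93
```

```text
A [0.4538 0.239 ]
B [0.4514 0.1461]
C [ 0.4462 -0.0748]
D [ 0.4382 -0.1774]
well 1 [ 0.6059 -0.0102]
well 2 [0.6085 0.0407]
well 3 [0.6112 0.0917]
well 4 [0.6139 0.1426]
t 40.625 tcp [0.6174 0.2079 0.1829] yaw -92.87 w 0.499 F [0.3046 0.2333 0.1561] j [ 32.8  26.2   1.3  -0.  -65.2 -35.7]
shift(tool now) [-0.0224  0.1652  0.0332] turn [ 0.0016 -0.0011  0.0022] | shift after turn [-0.0219  0.1653  0.0329] rows>= 4
```

```bash
python3 -m crank '[{"delta_rot":[0,0,0.002],"linear":[-0.0045,0.033,0],"gripper":60},{"delta_rot":[0,0,0],"linear":[-0.0045,0.033,0],"gripper":60},{"delta_rot":[0,0,0],"linear":[-0.0045,0.033,0],"gripper":60},{"delta_rot":[0,0,0],"linear":[-0.0045,0.033,0],"gripper":60},{"delta_rot":[0,0,0],"linear":[-0.0045,0.033,0],"gripper":60},{"delta_rot":[0,0,0],"linear":[0,0,0.03],"gripper":60},{"delta_rot":[0,0,0],"linear":[0,0,0.02],"gripper":60},{"delta_rot":[0,0,0],"linear":[0,0,0],"gripper":60},{"delta_rot":[0,0,0],"linear":[0,0,0],"gripper":60},{"delta_rot":[0,0,0],"linear":[0,0,0],"gripper":60}]' |sed -n '2p;4,5p'
python3 go.py 0.4538 0.2390 0.067 -93
python3 - <<'E'
from h import *
s=capture("side"); crop(s["img"],(200,190,320,310),"pics/s17a.png",5)
p=r.sense()["tcp_pos"]; print("tcp px",proj(s,p), "captop px if under tcp", proj(s,(p[0],p[1],.1)))
E
```

```text
tcp_pos: [0.4547, 0.2395, 0.135]
wrist_force: [0.4, 0.5, -0.6]
gripper_width: 0.6
t 41.875 tcp [0.4547 0.2395 0.135 ] yaw -92.98 w 0.5997 F [ 0.4207  0.4781 -0.6386] j [ 45.9  16.1 -22.2   0.  -51.5 -48.9]
shift(tool now) [0.0006 0.001  0.068 ] turn [-0.0014  0.0013  0.0004] | shift after turn [0.0005 0.0009 0.068 ] rows>= 2
pics/s17a.png scale 5 origin 200 190
tcp px (np.float64(264.7875200782499), np.float64(241.40081746326)) captop px if under tcp (np.float64(264.41303074493396), np.float64(255.30195110858298))
```

View pics/s17a.png

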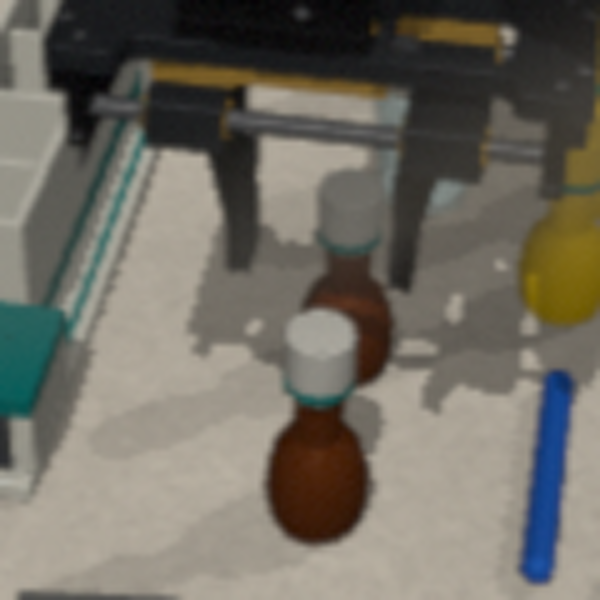

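Aligned with the near brown flask (white cap, side pixel (264,257)), so I'll descend and grip.

```bash
python3 -m crank '[{"delta_rot":[0,0,0],"linear":[0.0005,0.001,0.02],"gripper":60},{"delta_rot":[0,0,0],"linear":[0,0,0.025],"gripper":60},{"delta_rot":[0,0,0],"linear":[0,0,0.022],"gripper":60},{"delta_rot":[0,0,0],"linear":[0,0,0],"gripper":60},{"delta_rot":[0,0,0],"linear":[0,0,0],"gripper":60},{"delta_rot":[0,0,0],"linear":[0,0,0],"gripper":0},{"delta_rot":[0,0,0],"linear":[0,0,0],"gripper":0},{"delta_rot":[0,0,0],"linear":[0,0,0],"gripper":0},{"delta_rot":[0,0,0],"linear":[0,0,0],"gripper":0},{"delta_rot":[0,0,0],"linear":[0,0,0],"gripper":0}]' |sed -n '2p;4,5p'
python3 -m crank '[{"delta_rot":[0,0,0],"linear":[0,0,0],"gripper":0},{"delta_rot":[0,0,0],"linear":[0,0,0],"gripper":0}]' |sed -n '2p;4,5p'
```

```text
tcp_pos: [0.4533, 0.2388, 0.0674]
wrist_force: [-0.2, 0.0, 2.3]
gripper_width: 0.31
tcp_pos: [0.4533, 0.2388, 0.0674]
wrist_force: [-0.8, 0.0, 2.6]
gripper_width: 0.314
```

```bash
python3 -m crank '[{"delta_rot":[0,0,0],"linear":[0,0,-0.01],"gripper":0},{"delta_rot":[0,0,0],"linear":[0,0,-0.025],"gripper":0},{"delta_rot":[0,0,0],"linear":[0,0,-0.035],"gripper":0},{"delta_rot":[0,0,0],"linear":[0,0,-0.035],"gripper":0},{"delta_rot":[0,0,0],"linear":[0,0,-0.025],"gripper":0},{"delta_rot":[0,0,0],"linear":[0,0,0],"gripper":0},{"delta_rot":[0,0,0],"linear":[0,0,0],"gripper":0}]' |sed -n '2p;4,5p'
python3 go.py 0.6139 0.1426 0.17 -93
```

```text
tcp_pos: [0.4523, 0.2381, 0.1961]
wrist_force: [0.7, 0.6, -1.6]
gripper_width: 0.312
t 44.3 tcp [0.4523 0.2381 0.1961] yaw -93.0 w 0.3119 F [ 0.7384  0.6204 -1.5588] j [ 46.   12.3 -17.5  -0.1 -60.3 -48.9]
shift(tool now) [ 0.0869 -0.1665  0.0259] turn [ 0.0019 -0.001  -0.0001] | shift after turn [ 0.087  -0.1664  0.0261] rows>= 4
```

```bash
python3 -m crank '[{"delta_rot":[0,0,0],"linear":[0.009,-0.016,0],"gripper":0},{"delta_rot":[0,0,0],"linear":[0.0175,-0.033,0],"gripper":0},{"delta_rot":[0,0,0],"linear":[0.0175,-0.033,0],"gripper":0},{"delta_rot":[0,0,0],"linear":[0.0175,-0.033,0],"gripper":0},{"delta_rot":[0,0,0],"linear":[0.0175,-0.033,0],"gripper":0},{"delta_rot":[0,0,0],"linear":[0.009,-0.017,0],"gripper":0},{"delta_rot":[0,0,0],"linear":[0,0,0.02],"gripper":0},{"delta_rot":[0,0,0],"linear":[0,0,0],"gripper":0},{"delta_rot":[0,0,0],"linear":[0,0,0],"gripper":0},{"delta_rot":[0,0,0],"linear":[0,0,0],"gripper":0}]' |sed -n '2p;4,5p'
python3 -m crank '[{"delta_rot":[0,0,0],"linear":[0,0,0],"gripper":0},{"delta_rot":[0,0,0],"linear":[0,0,0],"gripper":0}]' |sed -n '2p;4,5p'
python3 go.py 0.6139 0.1426 0.16 -93
python3 - <<'E'
from h import *
s=capture("side"); t=capture("top"); crop(s["img"],(140,160,260,280),"pics/s18a.png",5);crop(t["img"],(170,130,250,190),"pics/t18a.png",8)
E
```

```text
tcp_pos: [0.6135, 0.1426, 0.1781]
wrist_force: [-1.3, -0.1, -1.0]
gripper_width: 0.314
tcp_pos: [0.6133, 0.1424, 0.1775]
wrist_force: [0.9, -0.3, -0.2]
gripper_width: 0.315
t 45.8 tcp [0.6133 0.1424 0.1775] yaw -92.96 w 0.3154 F [ 0.9383 -0.3072 -0.2307] j [ 27.8  24.3  -2.6   0.  -63.  -30.7]
shift(tool now) [-0.0002 -0.0006  0.0175] turn [-0.0007  0.0003  0.0007] | shift after turn [-0.0003 -0.0006  0.0175] rows>= 1
pics/s18a.png scale 5 origin 140 160
pics/t18a.png scale 8 origin 170 130
```

View pics/s18a.png

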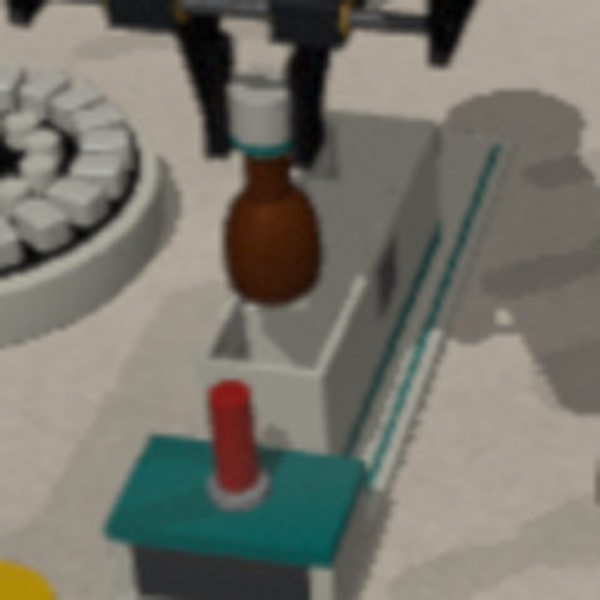

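View pics/t18a.png

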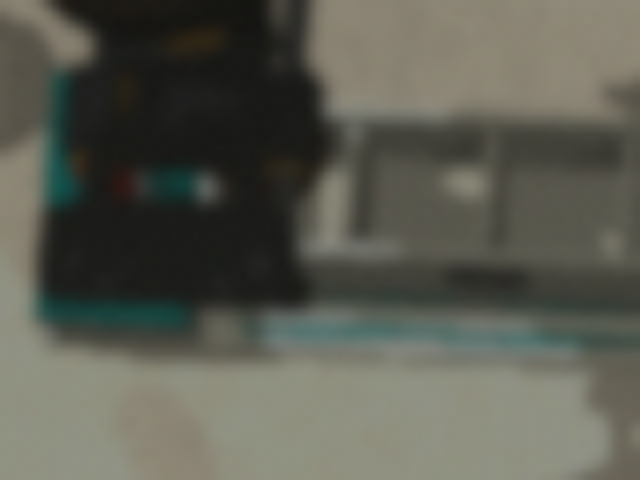

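```bash
python3 - <<'E'
from h import *
s=capture("side"); d=np.array([.0523,.9986]); n=np.array([-.9986,.0523]); O=np.array([.6173,.2080])-.142*d
f=lambda q:((q[0]-140)*5,(q[1]-160)*5)
for y in(.028,-.028): print("front corner",y,np.round(f(proj(s,(*(O+.104*d+y*n),.086)))))
p=r.sense()["tcp_pos"]; z0=p[2]-.0674
print("foot centre",np.round(f(proj(s,(p[0],p[1],z0)))),"body z22",np.round(f(proj(s,(p[0],p[1],z0+.025)))),"captop",np.round(f(proj(s,(p[0],p[1],z0+.1)))))
print("pin top",np.round(f(proj(s,(.6173,.208,.104)))))
E
```

```text
front corner 0.028 [327. 367.]
front corner -0.028 [200. 352.]
foot centre [279. 276.] body z22 [275. 229.] captop [262.  77.]
pin top [232. 383.]
```

```bash
python3 -m crank '[{"delta_rot":[0,0,0],"linear":[0,-0.0004,0.008],"gripper":0},{"delta_rot":[0,0,0],"linear":[0,0,0.008],"gripper":0},{"delta_rot":[0,0,0],"linear":[0,0,0.006],"gripper":0},{"delta_rot":[0,0,0],"linear":[0,0,0.006],"gripper":0},{"delta_rot":[0,0,0],"linear":[0,0,0],"gripper":0},{"delta_rot":[0,0,0],"linear":[0,0,0],"gripper":0}]' |sed -n '2p;4,5p'
python3 -m crank '[{"delta_rot":[0,0,0],"linear":[0,0,0.004],"gripper":0},{"delta_rot":[0,0,0],"linear":[0,0,0.004],"gripper":0},{"delta_rot":[0,0,0],"linear":[0,0,0],"gripper":0},{"delta_rot":[0,0,0],"linear":[0,0,0],"gripper":0}]' |sed -n '2p;4,5p'
python3 - <<'E'
from h import *
s=capture("side"); crop(s["img"],(140,160,260,280),"pics/s19a.png",5)
E
```

```text
tcp_pos: [0.6139, 0.1422, 0.1493]
wrist_force: [1.1, 1.0, -0.4]
gripper_width: 0.314
tcp_pos: [0.6137, 0.1422, 0.1411]
wrist_force: [-0.4, 0.5, -1.1]
gripper_width: 0.312
pics/s19a.png scale 5 origin 140 160
```

View pics/s19a.png

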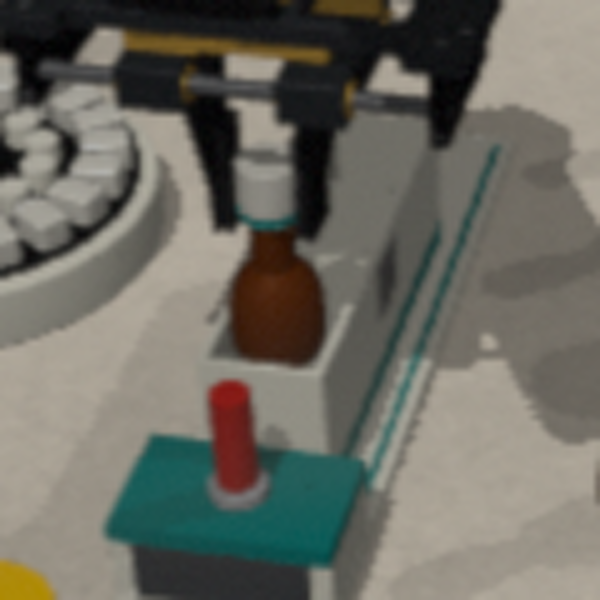

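```bash
for i in 1 2 3; do python3 -m crank '[{"delta_rot":[0,0,0],"linear":[0,0,0.004],"gripper":0},{"delta_rot":[0,0,0],"linear":[0,0,0.004],"gripper":0},{"delta_rot":[0,0,0],"linear":[0,0,0],"gripper":0}]' |sed -n '2p;4p'; done
```

```text
tcp_pos: [0.6134, 0.1421, 0.1325]
wrist_force: [-0.8, 0.5, -0.8]
tcp_pos: [0.6135, 0.1422, 0.1245]
wrist_force: [0.4, 0.9, -0.8]
tcp_pos: [0.6135, 0.1421, 0.1166]
wrist_force: [-0.5, 1.3, -0.5]
```

```bash
python3 -m crank '[{"delta_rot":[0,0,0],"linear":[0,0,0.004],"gripper":0},{"delta_rot":[0,0,0],"linear":[0,0,0.004],"gripper":0},{"delta_rot":[0,0,0],"linear":[0,0,0.004],"gripper":0},{"delta_rot":[0,0,0],"linear":[0,0,0.003],"gripper":0},{"delta_rot":[0,0,0],"linear":[0,0,0],"gripper":0},{"delta_rot":[0,0,0],"linear":[0,0,0],"gripper":0}]' |sed -n '2p;4p'
python3 -m crank '[{"delta_rot":[0,0,0],"linear":[0,0,0.0015],"gripper":0},{"delta_rot":[0,0,0],"linear":[0,0,0.001],"gripper":0},{"delta_rot":[0,0,0],"linear":[0,0,0.001],"gripper":0},{"delta_rot":[0,0,0],"linear":[0,0,0],"gripper":0},{"delta_rot":[0,0,0],"linear":[0,0,0],"gripper":0}]' |sed -n '2p;4p'
```

```text
tcp_pos: [0.6135, 0.1421, 0.1019]
wrist_force: [-0.8, 1.4, -0.2]
tcp_pos: [0.6137, 0.1422, 0.0985]
wrist_force: [0.3, 0.7, -0.7]
```

```bash
python3 -m crank '[{"delta_rot":[0,0,0],"linear":[0,0,0.001],"gripper":0},{"delta_rot":[0,0,0],"linear":[0,0,0],"gripper":0},{"delta_rot":[0,0,0],"linear":[0,0,0],"gripper":0}]' |sed -n '2p;4p'
python3 -m crank '[{"delta_rot":[0,0,0],"linear":[0,0,0],"gripper":60},{"delta_rot":[0,0,0],"linear":[0,0,0],"gripper":60},{"delta_rot":[0,0,0],"linear":[0,0,0],"gripper":60},{"delta_rot":[0,0,0],"linear":[0,0,0],"gripper":60},{"delta_rot":[0,0,0],"linear":[0,0,-0.02],"gripper":60},{"delta_rot":[0,0,0],"linear":[0,0,-0.03],"gripper":60},{"delta_rot":[0,0,0],"linear":[0,0,-0.03],"gripper":60},{"delta_rot":[0,0,0],"linear":[0,0,-0.01],"gripper":60},{"delta_rot":[0,0,0],"linear":[0,0,0],"gripper":60},{"delta_rot":[0,0,0],"linear":[0,0,0],"gripper":60}]' |sed -n '2p;4,5p'
python3 - <<'E'
from h import *
s=capture("side"); t=capture("top"); cv2.imwrite("pics/t20.png",t["img"]); crop(s["img"],(140,130,340,280),"pics/s20a.png",4)
E
python3 go.py 0.4514 0.1461 0.135 -93
```

```text
tcp_pos: [0.6137, 0.1422, 0.0976]
wrist_force: [-0.4, 1.1, -0.3]
tcp_pos: [0.6128, 0.1419, 0.1859]
wrist_force: [-0.5, 0.5, 0.3]
gripper_width: 0.603
pics/s20a.png scale 4 origin 140 130
t 51.475 tcp [0.613  0.1419 0.186 ] yaw -92.99 w 0.5982 F [-0.9941  0.5281 -0.2928] j [ 27.7  24.   -1.8  -0.  -64.3 -30.7]
shift(tool now) [0.0042 0.1615 0.0515] turn [ 0.0025 -0.0012  0.0002] | shift after turn [0.0043 0.1616 0.051 ] rows>= 4
```

View pics/s20a.png

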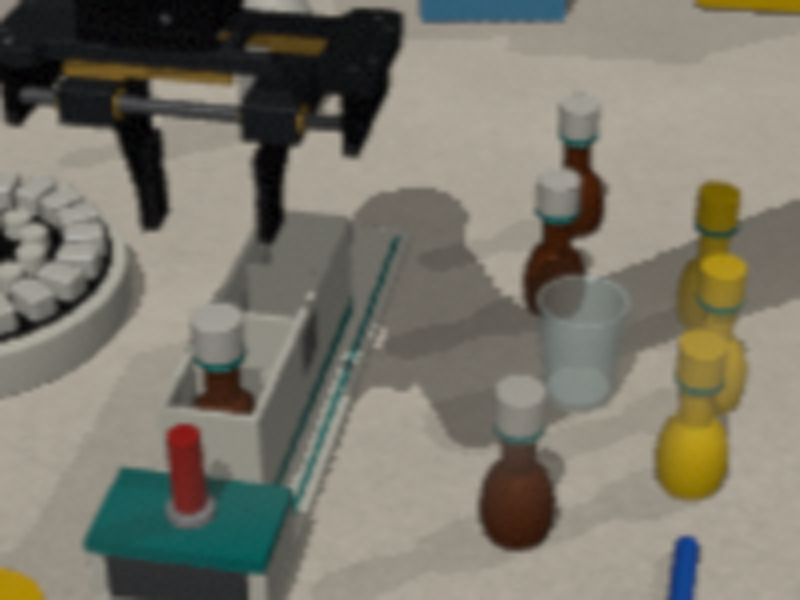

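Flask A is seated upright in well 4. The next brown flask, B, has not moved, with its cap at side pixel (270,228).

```bash
python3 -m crank '[{"delta_rot":[0,0,0],"linear":[0.001,0.0325,0],"gripper":60},{"delta_rot":[0,0,0],"linear":[0.001,0.0325,0],"gripper":60},{"delta_rot":[0,0,0],"linear":[0.001,0.0325,0],"gripper":60},{"delta_rot":[0,0,0],"linear":[0.001,0.0325,0],"gripper":60},{"delta_rot":[0,0,0],"linear":[0.001,0.0315,0],"gripper":60},{"delta_rot":[0,0,0],"linear":[0,0,0.03],"gripper":60},{"delta_rot":[0,0,0],"linear":[0,0,0.02],"gripper":60},{"delta_rot":[0,0,0],"linear":[0,0,0],"gripper":60},{"delta_rot":[0,0,0],"linear":[0,0,0],"gripper":60},{"delta_rot":[0,0,0],"linear":[0,0,0],"gripper":60}]' |sed -n '2p;4,5p'
python3 go.py 0.4514 0.1461 0.067 -93
python3 - <<'E'
from h import *
s=capture("side"); crop(s["img"],(210,160,330,280),"pics/s21a.png",5)
p=r.sense()["tcp_pos"]; q=proj(s,(p[0],p[1],.1)); print("captop crop px if under tcp (+1.5 v bias)", (q[0]-210)*5,(q[1]+1.5-160)*5)
E
```

```text
tcp_pos: [0.4527, 0.1459, 0.1384]
wrist_force: [-0.8, 0.5, 0.4]
gripper_width: 0.6
t 52.725 tcp [0.4527 0.1459 0.1384] yaw -92.98 w 0.5998 F [-0.8203  0.5083  0.431 ] j [ 37.5  12.4 -27.    0.  -50.5 -40.5]
shift(tool now) [-0.0001  0.0015  0.0714] turn [-0.0014  0.001   0.0003] | shift after turn [-0.0001  0.0014  0.0714] rows>= 2
pics/s21a.png scale 5 origin 210 160
captop crop px if under tcp (+1.5 v bias) 299.1850199980476 336.8397856295933
```

View pics/s21a.png

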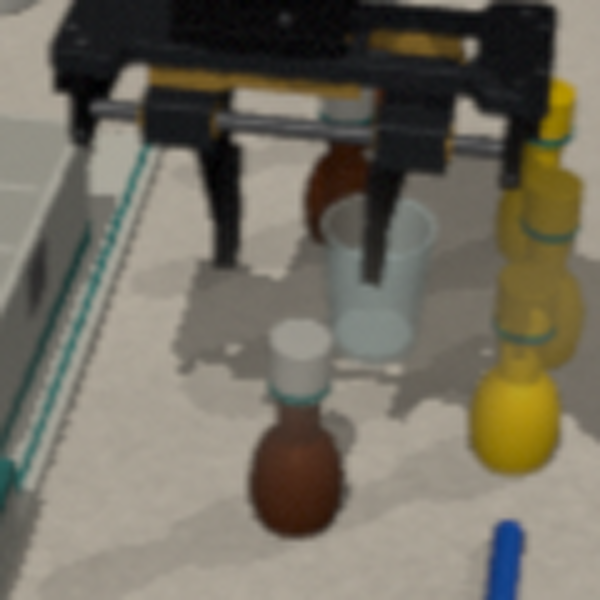

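```bash
python3 -m crank '[{"delta_rot":[0,0,0],"linear":[0,0.001,0.02],"gripper":60},{"delta_rot":[0,0,0],"linear":[0,0,0.025],"gripper":60},{"delta_rot":[0,0,0],"linear":[0,0,0.025],"gripper":60},{"delta_rot":[0,0,0],"linear":[0,0,0],"gripper":60},{"delta_rot":[0,0,0],"linear":[0,0,0],"gripper":60},{"delta_rot":[0,0,0],"linear":[0,0,0],"gripper":0},{"delta_rot":[0,0,0],"linear":[0,0,0],"gripper":0},{"delta_rot":[0,0,0],"linear":[0,0,0],"gripper":0},{"delta_rot":[0,0,0],"linear":[0,0,0],"gripper":0},{"delta_rot":[0,0,0],"linear":[0,0,0],"gripper":0}]' |sed -n '2p;4,5p'
python3 -m crank '[{"delta_rot":[0,0,0],"linear":[0,0,0],"gripper":0},{"delta_rot":[0,0,0],"linear":[0,0,0],"gripper":0}]' |sed -n '2p;4,5p'
python3 -m crank '[{"delta_rot":[0,0,0],"linear":[0,0,-0.01],"gripper":0},{"delta_rot":[0,0,0],"linear":[0,0,-0.025],"gripper":0},{"delta_rot":[0,0,0],"linear":[0,0,-0.035],"gripper":0},{"delta_rot":[0,0,0],"linear":[0,0,-0.035],"gripper":0},{"delta_rot":[0,0,0],"linear":[0,0,-0.025],"gripper":0},{"delta_rot":[0,0,0],"linear":[0,0,0],"gripper":0},{"delta_rot":[0,0,0],"linear":[0,0,0],"gripper":0}]' |sed -n '2p;4,5p'
python3 go.py 0.6112 0.0917 0.17 -93
```

```text
tcp_pos: [0.4514, 0.1457, 0.0679]
wrist_force: [-0.2, -0.9, 3.3]
gripper_width: 0.31
tcp_pos: [0.4514, 0.1457, 0.0679]
wrist_force: [0.1, 0.2, 3.8]
gripper_width: 0.314
tcp_pos: [0.4503, 0.1452, 0.1966]
wrist_force: [0.2, -0.9, -1.6]
gripper_width: 0.313
t 55.15 tcp [0.4503 0.1452 0.1966] yaw -93.01 w 0.3134 F [ 0.2171 -0.9294 -1.6123] j [ 37.6   8.5 -22.3  -0.  -59.3 -40.6]
shift(tool now) [ 0.045  -0.1636  0.0263] turn [ 0.002  -0.0007 -0.0001] | shift after turn [ 0.045  -0.1635  0.0266] rows>= 4
```

```bash
python3 -m crank '[{"delta_rot":[0,0,0],"linear":[0.0045,-0.016,0],"gripper":0},{"delta_rot":[0,0,0],"linear":[0.009,-0.033,0],"gripper":0},{"delta_rot":[0,0,0],"linear":[0.009,-0.033,0],"gripper":0},{"delta_rot":[0,0,0],"linear":[0.009,-0.033,0],"gripper":0},{"delta_rot":[0,0,0],"linear":[0.009,-0.033,0],"gripper":0},{"delta_rot":[0,0,0],"linear":[0.0045,-0.016,0],"gripper":0},{"delta_rot":[0,0,0],"linear":[0,0,0.02],"gripper":0},{"delta_rot":[0,0,0],"linear":[0,0,0],"gripper":0},{"delta_rot":[0,0,0],"linear":[0,0,0],"gripper":0},{"delta_rot":[0,0,0],"linear":[0,0,0],"gripper":0}]' |sed -n '2p;4,5p'
python3 -m crank '[{"delta_rot":[0,0,0],"linear":[0,0,0],"gripper":0},{"delta_rot":[0,0,0],"linear":[0,0,0],"gripper":0}]' >/dev/null
python3 go.py 0.6112 0.0917 0.1493 -93
```

```text
tcp_pos: [0.613, 0.0923, 0.1783]
wrist_force: [-0.0, 0.1, -1.5]
gripper_width: 0.312
t 56.65 tcp [0.6126 0.0923 0.1781] yaw -92.96 w 0.3133 F [-0.6436  1.229  -0.8518] j [ 23.5  23.4  -4.1   0.  -62.5 -26.5]
shift(tool now) [0.0007 0.0014 0.0288] turn [-0.0008  0.0003  0.0006] | shift after turn [0.0007 0.0014 0.0288] rows>= 1
```

```bash
python3 -m crank '[{"delta_rot":[0,0,0],"linear":[0.0007,0.0014,0.008],"gripper":0},{"delta_rot":[0,0,0],"linear":[0,0,0.008],"gripper":0},{"delta_rot":[0,0,0],"linear":[0,0,0.006],"gripper":0},{"delta_rot":[0,0,0],"linear":[0,0,0],"gripper":0},{"delta_rot":[0,0,0],"linear":[0,0,0],"gripper":0},{"delta_rot":[0,0,0],"linear":[0,0,0],"gripper":0}]' |sed -n '2p;4,5p'
python3 go.py 0.6112 0.0917 0.1493 -93
python3 - <<'E'
from h import *
s=capture("side"); crop(s["img"],(140,140,260,260),"pics/s22a.png",5)
E
```

```text
tcp_pos: [0.6114, 0.0916, 0.1559]
wrist_force: [0.9, -0.5, -0.5]
gripper_width: 0.309
t 57.4 tcp [0.6114 0.0916 0.1559] yaw -92.98 w 0.3094 F [ 0.8828 -0.5105 -0.4501] j [ 23.5  24.3  -6.    0.  -59.6 -26.5]
shift(tool now) [-0.0001  0.0002  0.0066] turn [-0.0007  0.0002  0.0004] | shift after turn [-0.0001  0.0002  0.0066] rows>= 1
pics/s22a.png scale 5 origin 140 140
```

View pics/s22a.png

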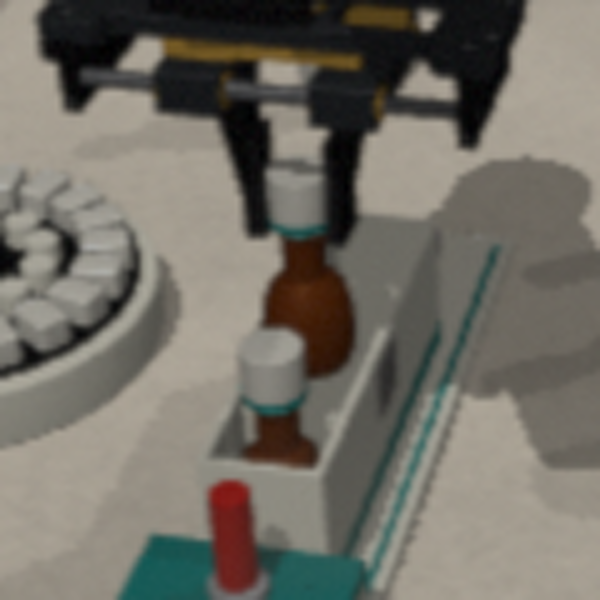

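```bash
for i in 1 2 3 4; do python3 -m crank '[{"delta_rot":[0,0,0],"linear":[0,0,0.004],"gripper":0},{"delta_rot":[0,0,0],"linear":[0,0,0.004],"gripper":0},{"delta_rot":[0,0,0],"linear":[0,0,0],"gripper":0}]' |sed -n '2p;4p'; done
```

```text
tcp_pos: [0.6108, 0.0914, 0.147]
wrist_force: [0.4, 0.2, -0.2]
tcp_pos: [0.6108, 0.0914, 0.139]
wrist_force: [-0.1, 0.3, 0.4]
tcp_pos: [0.6108, 0.0914, 0.131]
wrist_force: [-0.0, 0.6, -0.5]
tcp_pos: [0.6108, 0.0915, 0.123]
wrist_force: [-0.7, 0.8, 0.4]
```

```bash
python3 -m crank '[{"delta_rot":[0,0,0],"linear":[0,0,0.004],"gripper":0},{"delta_rot":[0,0,0],"linear":[0,0,0.004],"gripper":0},{"delta_rot":[0,0,0],"linear":[0,0,0.004],"gripper":0},{"delta_rot":[0,0,0],"linear":[0,0,0.004],"gripper":0},{"delta_rot":[0,0,0],"linear":[0,0,0.004],"gripper":0},{"delta_rot":[0,0,0],"linear":[0,0,0.003],"gripper":0},{"delta_rot":[0,0,0],"linear":[0,0,0],"gripper":0},{"delta_rot":[0,0,0],"linear":[0,0,0],"gripper":0}]' |sed -n '2p;4p'
```

```text
tcp_pos: [0.6113, 0.0916, 0.1007]
wrist_force: [0.5, 0.0, -0.9]
```

Down 2.5 mm more, then release, rise and look.

```bash
python3 -m crank '[{"delta_rot":[0,0,0],"linear":[0,0,0.001],"gripper":0},{"delta_rot":[0,0,0],"linear":[0,0,0.0015],"gripper":0},{"delta_rot":[0,0,0],"linear":[0,0,0],"gripper":0},{"delta_rot":[0,0,0],"linear":[0,0,0],"gripper":0}]' |sed -n '2p;4p'
python3 -m crank '[{"delta_rot":[0,0,0],"linear":[0,0,0],"gripper":60},{"delta_rot":[0,0,0],"linear":[0,0,0],"gripper":60},{"delta_rot":[0,0,0],"linear":[0,0,0],"gripper":60},{"delta_rot":[0,0,0],"linear":[0,0,0],"gripper":60},{"delta_rot":[0,0,0],"linear":[0,0,-0.02],"gripper":60},{"delta_rot":[0,0,0],"linear":[0,0,-0.03],"gripper":60},{"delta_rot":[0,0,0],"linear":[0,0,-0.03],"gripper":60},{"delta_rot":[0,0,0],"linear":[0,0,-0.01],"gripper":60},{"delta_rot":[0,0,0],"linear":[0,0,0],"gripper":60},{"delta_rot":[0,0,0],"linear":[0,0,0],"gripper":60}]' |sed -n '2p;4,5p'
python3 - <<'E'
from h import *
s=capture("side"); t=capture("top"); cv2.imwrite("pics/t23.png",t["img"]); crop(s["img"],(140,130,340,280),"pics/s23a.png",4); crop(t["img"],(150,130,350,280),"pics/t23a.png",4)
E
python3 go.py 0.4462 -0.0748 0.135 -93
```

```text
tcp_pos: [0.6111, 0.0915, 0.098]
wrist_force: [0.0, -0.5, -0.5]
tcp_pos: [0.6103, 0.0913, 0.1864]
wrist_force: [0.2, -0.2, 0.4]
gripper_width: 0.602
pics/s23a.png scale 4 origin 140 130
pics/t23a.png scale 4 origin 150 130
t 61.8 tcp [0.6105 0.0913 0.1866] yaw -92.99 w 0.6057 F [-0.166  -0.3032 -0.907 ] j [ 23.5  22.9  -3.6  -0.  -63.7 -26.5]
shift(tool now) [0.1744 0.1553 0.0521] turn [ 0.0025 -0.001   0.0002] | shift after turn [0.1745 0.1554 0.0516] rows>= 4
```

View pics/s23a.png

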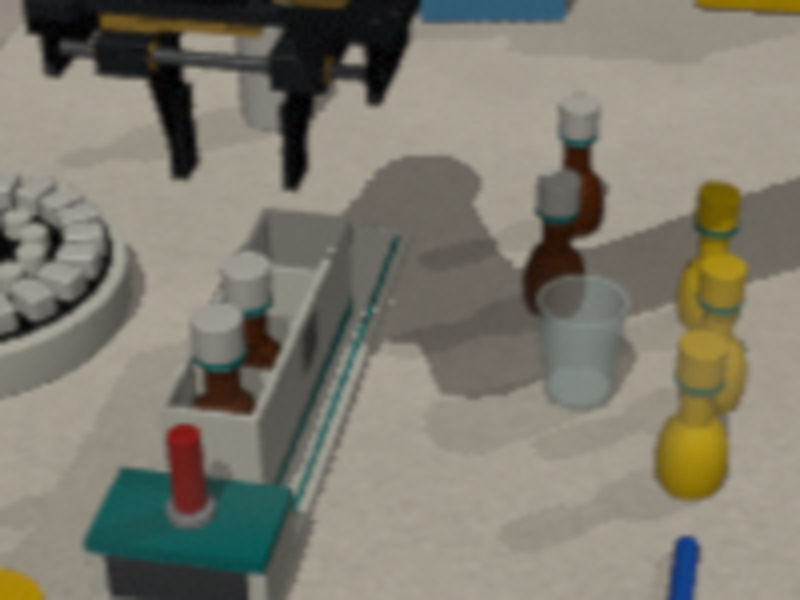

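View pics/t23a.png

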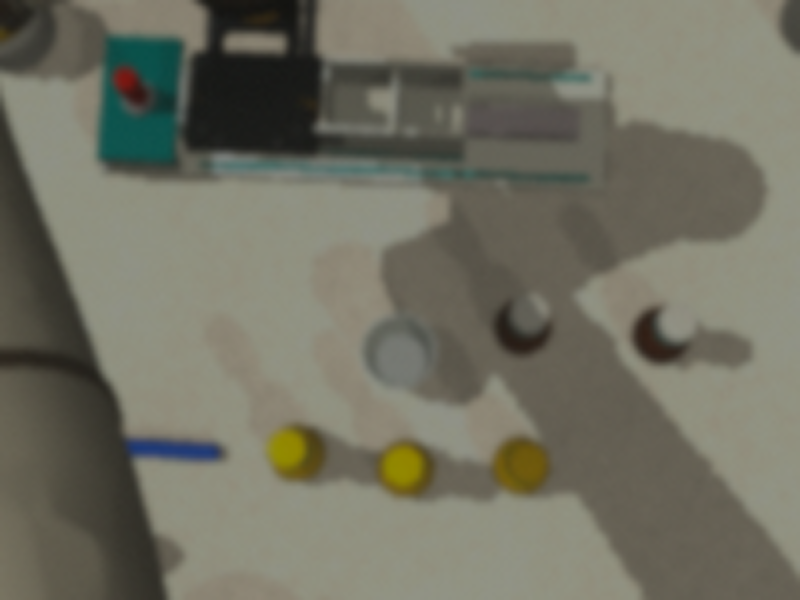

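Both flasks are seated. C and D stand where they were, at top full-frame (282,208) and (319,211). Next is C.

```bash
python3 -m crank '[{"delta_rot":[0,0,0],"linear":[0.029,0.026,0],"gripper":60},{"delta_rot":[0,0,0],"linear":[0.029,0.026,0],"gripper":60},{"delta_rot":[0,0,0],"linear":[0.029,0.026,0],"gripper":60},{"delta_rot":[0,0,0],"linear":[0.029,0.026,0],"gripper":60},{"delta_rot":[0,0,0],"linear":[0.029,0.026,0],"gripper":60},{"delta_rot":[0,0,0],"linear":[0.029,0.026,0],"gripper":60},{"delta_rot":[0,0,0],"linear":[0,0,0.03],"gripper":60},{"delta_rot":[0,0,0],"linear":[0,0,0.02],"gripper":60},{"delta_rot":[0,0,0],"linear":[0,0,0],"gripper":60},{"delta_rot":[0,0,0],"linear":[0,0,0],"gripper":60}]' |sed -n '2p;4,5p'
python3 -m crank '[{"delta_rot":[0,0,0],"linear":[0,0,0],"gripper":60},{"delta_rot":[0,0,0],"linear":[0,0,0],"gripper":60}]' >/dev/null
python3 go.py 0.4462 -0.0748 0.067 -93
python3 - <<'E'
from h import *
s=capture("side"); crop(s["img"],(220,120,340,240),"pics/s24a.png",5)
p=r.sense()["tcp_pos"]; q=proj(s,(p[0],p[1],.1)); print("captop crop px if under tcp (+1.2 v bias)", (q[0]-220)*5,(q[1]+1.2-120)*5)
E
```

```text
tcp_pos: [0.4469, -0.0741, 0.1385]
wrist_force: [0.3, 0.1, -0.4]
gripper_width: 0.6
t 63.3 tcp [ 0.4467 -0.074   0.1387] yaw -92.97 w 0.5966 F [-0.2027 -0.1594  0.1016] j [ 11.3  10.2 -29.8   0.  -49.9 -14.2]
shift(tool now) [0.0009 0.0006 0.0717] turn [-0.0013  0.0003  0.0005] | shift after turn [0.0008 0.0005 0.0717] rows>= 2
pics/s24a.png scale 5 origin 220 120
captop crop px if under tcp (+1.2 v bias) 300.03803340922786 273.8194745379636
```

View pics/s24a.png

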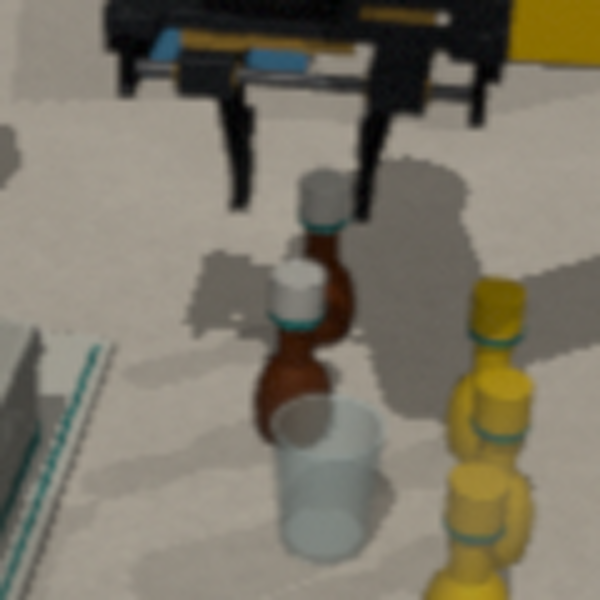

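```bash
python3 -m crank '[{"delta_rot":[0,0,0],"linear":[0.0006,0.0003,0.02],"gripper":60},{"delta_rot":[0,0,0],"linear":[0,0,0.025],"gripper":60},{"delta_rot":[0,0,0],"linear":[0,0,0.025],"gripper":60},{"delta_rot":[0,0,0],"linear":[0,0,0],"gripper":60},{"delta_rot":[0,0,0],"linear":[0,0,0],"gripper":60},{"delta_rot":[0,0,0],"linear":[0,0,0],"gripper":0},{"delta_rot":[0,0,0],"linear":[0,0,0],"gripper":0},{"delta_rot":[0,0,0],"linear":[0,0,0],"gripper":0},{"delta_rot":[0,0,0],"linear":[0,0,0],"gripper":0},{"delta_rot":[0,0,0],"linear":[0,0,0],"gripper":0}]' |sed -n '2p;4,5p'
python3 -m crank '[{"delta_rot":[0,0,0],"linear":[0,0,0],"gripper":0},{"delta_rot":[0,0,0],"linear":[0,0,0],"gripper":0}]' |sed -n '2p;4,5p'
python3 -m crank '[{"delta_rot":[0,0,0],"linear":[0,0,-0.01],"gripper":0},{"delta_rot":[0,0,0],"linear":[0,0,-0.025],"gripper":0},{"delta_rot":[0,0,0],"linear":[0,0,-0.035],"gripper":0},{"delta_rot":[0,0,0],"linear":[0,0,-0.035],"gripper":0},{"delta_rot":[0,0,0],"linear":[0,0,-0.025],"gripper":0},{"delta_rot":[0,0,0],"linear":[0,0,0],"gripper":0},{"delta_rot":[0,0,0],"linear":[0,0,0],"gripper":0}]' |sed -n '2p;4,5p'
python3 go.py 0.6085 0.0407 0.17 -93
```

```text
tcp_pos: [0.4464, -0.0747, 0.0684]
wrist_force: [0.5, -0.3, 1.8]
gripper_width: 0.318
tcp_pos: [0.4464, -0.0747, 0.0684]
wrist_force: [0.1, 0.2, 3.4]
gripper_width: 0.316
tcp_pos: [0.4449, -0.0747, 0.197]
wrist_force: [-0.7, 0.0, -0.7]
gripper_width: 0.309
t 65.725 tcp [ 0.4449 -0.0747  0.197 ] yaw -93.01 w 0.3092 F [-0.656   0.0132 -0.6987] j [ 11.2   6.3 -24.9  -0.1 -58.9 -14.2]
shift(tool now) [-0.1238 -0.1574  0.0267] turn [ 0.0024  0.0002 -0.0002] | shift after turn [-0.1238 -0.1574  0.027 ] rows>= 4
```

```bash
python3 -m crank '[{"delta_rot":[0,0,0],"linear":[-0.0104,-0.0131,0],"gripper":0},{"delta_rot":[0,0,0],"linear":[-0.0206,-0.026,0],"gripper":0},{"delta_rot":[0,0,0],"linear":[-0.0206,-0.026,0],"gripper":0},{"delta_rot":[0,0,0],"linear":[-0.0206,-0.026,0],"gripper":0},{"delta_rot":[0,0,0],"linear":[-0.0206,-0.026,0],"gripper":0},{"delta_rot":[0,0,0],"linear":[-0.0206,-0.026,0],"gripper":0},{"delta_rot":[0,0,0],"linear":[-0.0104,-0.0131,0],"gripper":0},{"delta_rot":[0,0,0],"linear":[0,0,0.02],"gripper":0},{"delta_rot":[0,0,0],"linear":[0,0,0],"gripper":0},{"delta_rot":[0,0,0],"linear":[0,0,0],"gripper":0}]' |sed -n '2p;4,5p'
python3 -m crank '[{"delta_rot":[0,0,0],"linear":[0,0,0],"gripper":0},{"delta_rot":[0,0,0],"linear":[0,0,0],"gripper":0},{"delta_rot":[0,0,0],"linear":[0,0,0],"gripper":0}]' >/dev/null
python3 go.py 0.6085 0.0407 0.1564 -93
```

```text
tcp_pos: [0.6085, 0.0406, 0.1784]
wrist_force: [-0.4, -0.1, -0.8]
gripper_width: 0.312
t 67.35 tcp [0.6085 0.0408 0.1785] yaw -92.99 w 0.3148 F [-1.1207 -0.4894 -1.8862] j [ 19.   22.4  -5.5   0.  -62.  -22. ]
shift(tool now) [ 0.0001 -0.      0.0221] turn [-0.0007  0.0002  0.0002] | shift after turn [ 0.     -0.      0.0221] rows>= 1
```

```bash
python3 -m crank '[{"delta_rot":[0,0,0],"linear":[0,0,0.008],"gripper":0},{"delta_rot":[0,0,0],"linear":[0,0,0.008],"gripper":0},{"delta_rot":[0,0,0],"linear":[0,0,0.006],"gripper":0},{"delta_rot":[0,0,0],"linear":[0,0,0],"gripper":0},{"delta_rot":[0,0,0],"linear":[0,0,0],"gripper":0}]' |sed -n '2p;4,5p'
python3 - <<'E'
from h import *
s=capture("side"); crop(s["img"],(140,120,260,240),"pics/s25a.png",5)
E
```

```text
tcp_pos: [0.6086, 0.0408, 0.1562]
wrist_force: [0.4, 0.7, -1.1]
gripper_width: 0.308
pics/s25a.png scale 5 origin 140 120
```

View pics/s25a.png

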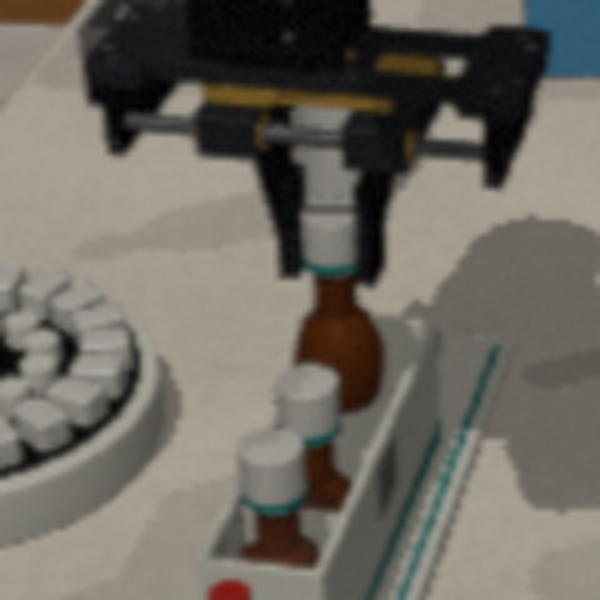

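```bash
for i in 1 2 3 4; do python3 -m crank '[{"delta_rot":[0,0,0],"linear":[0,0,0.004],"gripper":0},{"delta_rot":[0,0,0],"linear":[0,0,0.004],"gripper":0},{"delta_rot":[0,0,0],"linear":[0,0,0],"gripper":0}]' |sed -n '2p;4p'; done
```

```text
tcp_pos: [0.6081, 0.0407, 0.1475]
wrist_force: [-0.0, 0.7, -1.0]
tcp_pos: [0.6081, 0.0407, 0.1395]
wrist_force: [0.0, -0.7, -1.5]
tcp_pos: [0.6083, 0.041, 0.1316]
wrist_force: [0.2, 0.2, -1.9]
tcp_pos: [0.6083, 0.0409, 0.1236]
wrist_force: [1.2, 1.8, -1.9]
```

```bash
python3 -m crank '[{"delta_rot":[0,0,0],"linear":[0,0,0.004],"gripper":0},{"delta_rot":[0,0,0],"linear":[0,0,0.004],"gripper":0},{"delta_rot":[0,0,0],"linear":[0,0,0.004],"gripper":0},{"delta_rot":[0,0,0],"linear":[0,0,0.004],"gripper":0},{"delta_rot":[0,0,0],"linear":[0,0,0.004],"gripper":0},{"delta_rot":[0,0,0],"linear":[0,0,0.003],"gripper":0},{"delta_rot":[0,0,0],"linear":[0,0,0],"gripper":0},{"delta_rot":[0,0,0],"linear":[0,0,0],"gripper":0}]' |sed -n '2p;4p'
```

```text
tcp_pos: [0.6081, 0.0407, 0.1007]
wrist_force: [-0.0, 2.5, -2.7]
```

```bash
python3 -m crank '[{"delta_rot":[0,0,0],"linear":[0,0,0.001],"gripper":0},{"delta_rot":[0,0,0],"linear":[0,0,0.001],"gripper":0},{"delta_rot":[0,0,0],"linear":[0,0,0],"gripper":0},{"delta_rot":[0,0,0],"linear":[0,0,0],"gripper":0}]' |sed -n '2p;4p'
python3 -m crank '[{"delta_rot":[0,0,0],"linear":[0,0,0],"gripper":60},{"delta_rot":[0,0,0],"linear":[0,0,0],"gripper":60},{"delta_rot":[0,0,0],"linear":[0,0,0],"gripper":60},{"delta_rot":[0,0,0],"linear":[0,0,0],"gripper":60},{"delta_rot":[0,0,0],"linear":[0,0,-0.02],"gripper":60},{"delta_rot":[0,0,0],"linear":[0,0,-0.03],"gripper":60},{"delta_rot":[0,0,0],"linear":[0,0,-0.03],"gripper":60},{"delta_rot":[0,0,0],"linear":[0,0,-0.01],"gripper":60},{"delta_rot":[0,0,0],"linear":[0,0,0],"gripper":60},{"delta_rot":[0,0,0],"linear":[0,0,0],"gripper":60}]' |sed -n '2p;4,5p'
python3 - <<'E'
from h import *
s=capture("side"); t=capture("top"); cv2.imwrite("pics/t26.png",t["img"]); crop(s["img"],(140,120,340,270),"pics/s26a.png",4); crop(t["img"],(150,130,350,280),"pics/t26a.png",4)
E
python3 go.py 0.4382 -0.1774 0.135 -93
```

```text
tcp_pos: [0.6085, 0.0408, 0.0992]
wrist_force: [0.4, 3.0, 0.1]
tcp_pos: [0.6075, 0.0406, 0.1874]
wrist_force: [0.4, 0.1, -0.7]
gripper_width: 0.602
pics/s26a.png scale 4 origin 140 120
pics/t26a.png scale 4 origin 150 130
t 72.375 tcp [0.6077 0.0407 0.1876] yaw -92.99 w 0.6008 F [ 0.1016 -0.0628 -0.9768] j [ 19.   22.1  -4.7  -0.  -63.4 -22. ]
shift(tool now) [0.2266 0.1578 0.0532] turn [ 0.0027 -0.0008  0.0002] | shift after turn [0.2266 0.1579 0.0526] rows>= 5
```

View pics/s26a.png

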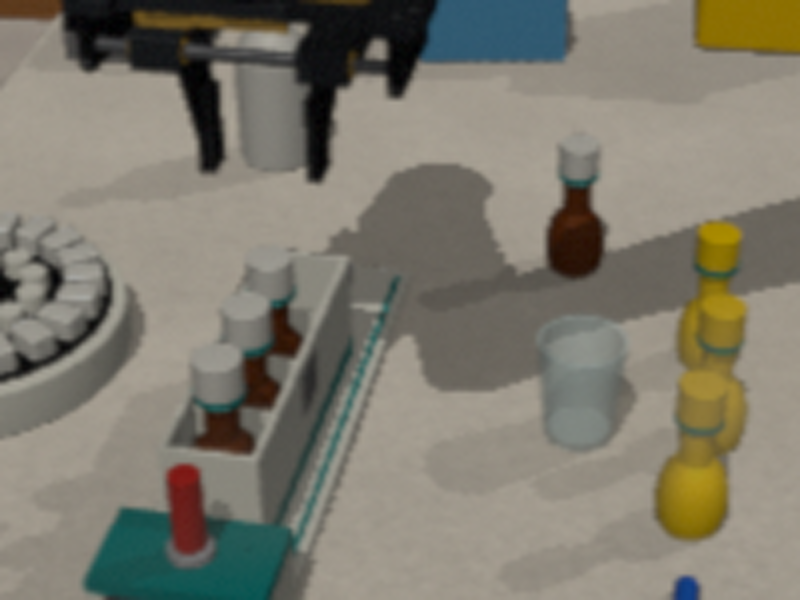

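View pics/t26a.png

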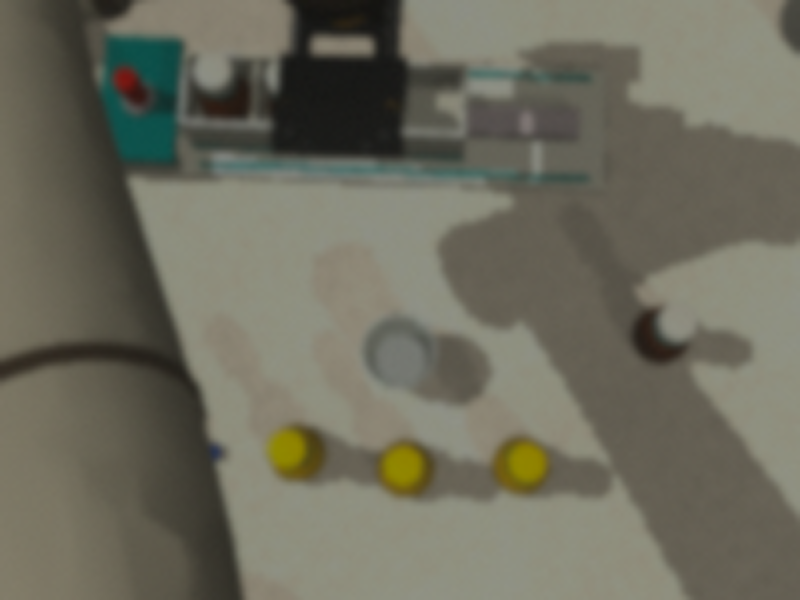

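Three are seated upright. The last brown flask, D, is unmoved at top (319,211).

```bash
python3 -m crank '[{"delta_rot":[0,0,0],"linear":[0.0324,0.0227,0],"gripper":60},{"delta_rot":[0,0,0],"linear":[0.0324,0.0227,0],"gripper":60},{"delta_rot":[0,0,0],"linear":[0.0324,0.0227,0],"gripper":60},{"delta_rot":[0,0,0],"linear":[0.0324,0.0227,0],"gripper":60},{"delta_rot":[0,0,0],"linear":[0.0324,0.0227,0],"gripper":60},{"delta_rot":[0,0,0],"linear":[0.0324,0.0227,0],"gripper":60},{"delta_rot":[0,0,0],"linear":[0.0324,0.0227,0],"gripper":60},{"delta_rot":[0,0,0],"linear":[0,0,0.03],"gripper":60},{"delta_rot":[0,0,0],"linear":[0,0,0.02],"gripper":60},{"delta_rot":[0,0,0],"linear":[0,0,0],"gripper":60}]' |sed -n '2p;4,5p'
python3 -m crank '[{"delta_rot":[0,0,0],"linear":[0,0,0],"gripper":60},{"delta_rot":[0,0,0],"linear":[0,0,0],"gripper":60},{"delta_rot":[0,0,0],"linear":[0,0,0],"gripper":60}]' >/dev/null
python3 go.py 0.4382 -0.1774 0.067 -93
python3 - <<'E'
from h import *
s=capture("side"); crop(s["img"],(220,100,340,220),"pics/s27a.png",5)
p=r.sense()["tcp_pos"]; q=proj(s,(p[0],p[1],.1)); print("captop crop px if under tcp (+1.2 v bias)", (q[0]-220)*5,(q[1]+1.2-100)*5)
E
```

```text
tcp_pos: [0.4364, -0.1774, 0.1373]
wrist_force: [-0.4, -0.1, 0.0]
gripper_width: 0.599
t 74.0 tcp [ 0.4384 -0.1774  0.1397] yaw -92.96 w 0.5977 F [ 0.3212 -0.1943 -0.655 ] j [ -2.3  12.1 -27.2   0.  -50.7  -0.7]
shift(tool now) [0.     0.0002 0.0727] turn [-0.0013 -0.0001  0.0006] | shift after turn [0.     0.0002 0.0727] rows>= 2
pics/s27a.png scale 5 origin 220 100
captop crop px if under tcp (+1.2 v bias) 328.3464478937094 280.0647216778249
```

View pics/s27a.png

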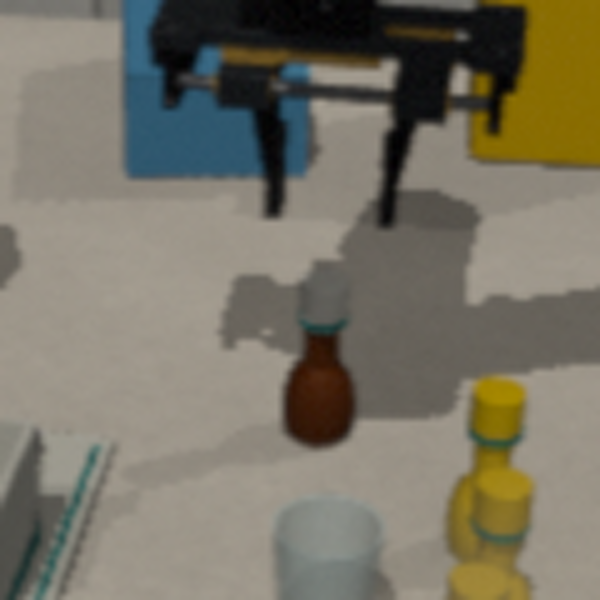

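```bash
python3 - <<'E'
from h import *
s=capture("side"); t=capture("top"); crop(t["img"],(270,180,350,240),"pics/t28a.png",8); crop(s["img"],(260,130,310,180),"pics/s28a.png",12)
s1=cv2.imread("pics/s1.png"); crop(s1,(260,130,310,180),"pics/s28old.png",12)
E
python3 -c "
import cv2,numpy as np
a=cv2.imread('pics/s28a.png');b=cv2.imread('pics/s28old.png');cv2.imwrite('pics/s28c.png',cv2.resize(np.hstack([a,b]),(800,400)))"
```

```text
pics/t28a.png scale 8 origin 270 180
pics/s28a.png scale 12 origin 260 130
pics/s28old.png scale 12 origin 260 130
```

View pics/s28c.png

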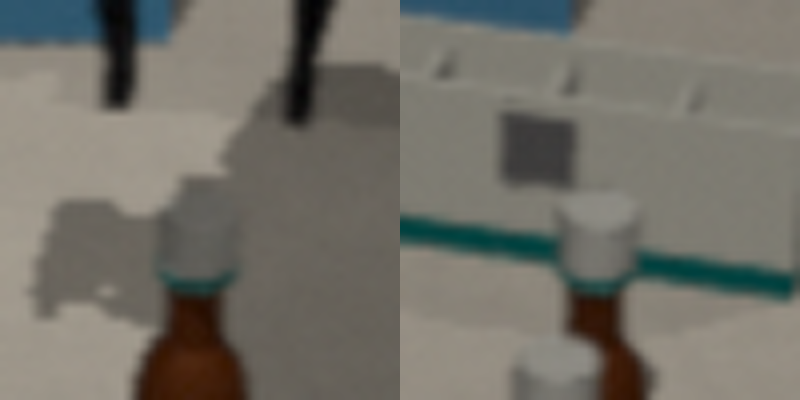

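View pics/t28a.png

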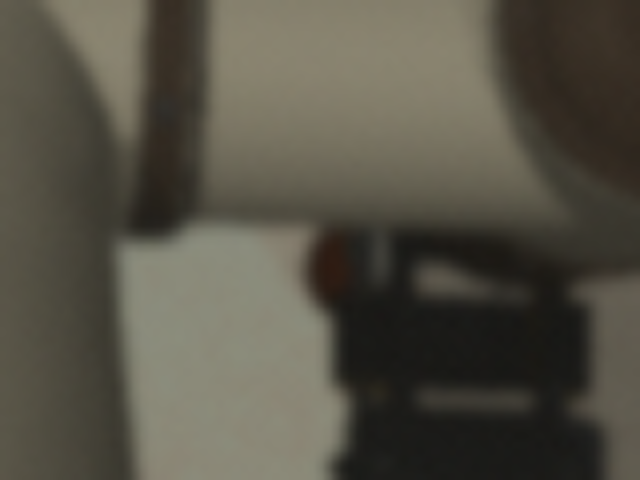

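D has not moved: its band sits at the same pixel in the old and new side crops, so my cap-top reading was off because of the gripper's shadow. I'll descend.

```bash
python3 -m crank '[{"delta_rot":[0,0,0],"linear":[0.0004,0,0.02],"gripper":60},{"delta_rot":[0,0,0],"linear":[0,0,0.025],"gripper":60},{"delta_rot":[0,0,0],"linear":[0,0,0.026],"gripper":60},{"delta_rot":[0,0,0],"linear":[0,0,0],"gripper":60},{"delta_rot":[0,0,0],"linear":[0,0,0],"gripper":60},{"delta_rot":[0,0,0],"linear":[0,0,0],"gripper":0},{"delta_rot":[0,0,0],"linear":[0,0,0],"gripper":0},{"delta_rot":[0,0,0],"linear":[0,0,0],"gripper":0},{"delta_rot":[0,0,0],"linear":[0,0,0],"gripper":0},{"delta_rot":[0,0,0],"linear":[0,0,0],"gripper":0}]' |sed -n '2p;4,5p'
python3 -m crank '[{"delta_rot":[0,0,0],"linear":[0,0,0],"gripper":0},{"delta_rot":[0,0,0],"linear":[0,0,0],"gripper":0}]' |sed -n '2p;4,5p'
python3 -m crank '[{"delta_rot":[0,0,0],"linear":[0,0,-0.01],"gripper":0},{"delta_rot":[0,0,0],"linear":[0,0,-0.025],"gripper":0},{"delta_rot":[0,0,0],"linear":[0,0,-0.035],"gripper":0},{"delta_rot":[0,0,0],"linear":[0,0,-0.035],"gripper":0},{"delta_rot":[0,0,0],"linear":[0,0,-0.025],"gripper":0},{"delta_rot":[0,0,0],"linear":[0,0,0],"gripper":0},{"delta_rot":[0,0,0],"linear":[0,0,0],"gripper":0},{"delta_rot":[0,0,0],"linear":[0,0,0],"gripper":0},{"delta_rot":[0,0,0],"linear":[0,0,0],"gripper":0}]' |sed -n '2p;4,5p'
python3 go.py 0.6059 -0.0102 0.17 -93
```

```text
tcp_pos: [0.4382, -0.1779, 0.0684]
wrist_force: [0.3, -0.1, 2.8]
gripper_width: 0.311
tcp_pos: [0.4382, -0.1779, 0.0684]
wrist_force: [-0.0, 0.2, 4.2]
gripper_width: 0.312
tcp_pos: [0.4374, -0.1778, 0.1972]
wrist_force: [0.5, 0.3, -0.5]
gripper_width: 0.313
t 76.775 tcp [ 0.4374 -0.1778  0.1972] yaw -92.98 w 0.3131 F [ 0.493   0.3029 -0.4999] j [ -2.3   8.4 -22.4  -0.  -59.4  -0.6]
shift(tool now) [-0.1761 -0.1596  0.0269] turn [0.0021 0.0001 0.0003] | shift after turn [-0.1762 -0.1595  0.0272] rows>= 4
```

```bash
python3 -m crank '[{"delta_rot":[0,0,0],"linear":[-0.0125,-0.0114,0],"gripper":0},{"delta_rot":[0,0,0],"linear":[-0.0252,-0.0227,0],"gripper":0},{"delta_rot":[0,0,0],"linear":[-0.0252,-0.0227,0],"gripper":0},{"delta_rot":[0,0,0],"linear":[-0.0252,-0.0227,0],"gripper":0},{"delta_rot":[0,0,0],"linear":[-0.0252,-0.0227,0],"gripper":0},{"delta_rot":[0,0,0],"linear":[-0.0252,-0.0227,0],"gripper":0},{"delta_rot":[0,0,0],"linear":[-0.0252,-0.0227,0],"gripper":0},{"delta_rot":[0,0,0],"linear":[-0.0125,-0.0114,0],"gripper":0},{"delta_rot":[0,0,0],"linear":[0,0,0.02],"gripper":0},{"delta_rot":[0,0,0],"linear":[0,0,0],"gripper":0}]' |sed -n '2p;4,5p'
python3 -m crank '[{"delta_rot":[0,0,0],"linear":[0,0,0],"gripper":0},{"delta_rot":[0,0,0],"linear":[0,0,0],"gripper":0},{"delta_rot":[0,0,0],"linear":[0,0,0],"gripper":0},{"delta_rot":[0,0,0],"linear":[0,0,0],"gripper":0}]' >/dev/null
python3 go.py 0.6059 -0.0102 0.1564 -93
```

```text
tcp_pos: [0.6046, -0.01, 0.1761]
wrist_force: [-1.2, -0.6, 0.2]
gripper_width: 0.313
t 78.525 tcp [ 0.6059 -0.0102  0.1785] yaw -92.99 w 0.3091 F [ 0.1138  0.0447 -0.4442] j [ 14.3  22.1  -6.1  -0.  -61.8 -17.3]
shift(tool now) [0.     0.     0.0221] turn [-0.0006  0.0002  0.0002] | shift after turn [-0.      0.      0.0221] rows>= 1
```

```bash
python3 -m crank '[{"delta_rot":[0,0,0],"linear":[0,0,0.008],"gripper":0},{"delta_rot":[0,0,0],"linear":[0,0,0.008],"gripper":0},{"delta_rot":[0,0,0],"linear":[0,0,0.006],"gripper":0},{"delta_rot":[0,0,0],"linear":[0,0,0],"gripper":0},{"delta_rot":[0,0,0],"linear":[0,0,0],"gripper":0}]' |sed -n '2p;4,5p'
python3 - <<'E'
from h import *
s=capture("side"); crop(s["img"],(150,110,270,230),"pics/s29a.png",5)
E
```

```text
tcp_pos: [0.606, -0.0101, 0.1562]
wrist_force: [0.3, -0.0, -0.9]
gripper_width: 0.313
pics/s29a.png scale 5 origin 150 110
```

View pics/s29a.png

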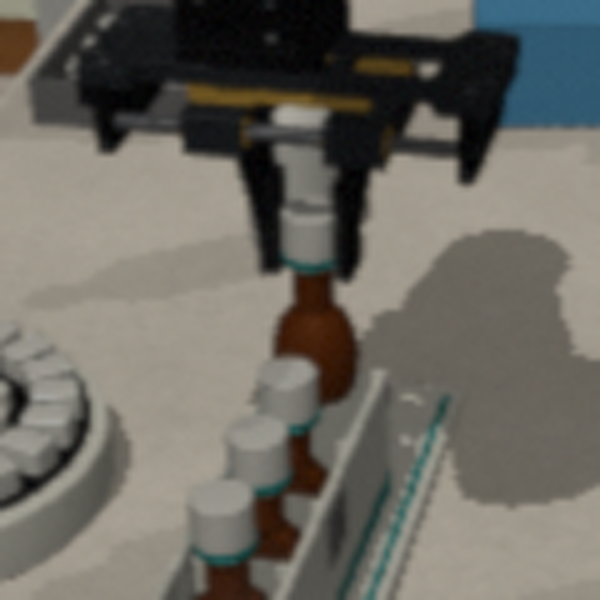

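```bash
for i in 1 2 3 4; do python3 -m crank '[{"delta_rot":[0,0,0],"linear":[0,0,0.004],"gripper":0},{"delta_rot":[0,0,0],"linear":[0,0,0.004],"gripper":0},{"delta_rot":[0,0,0],"linear":[0,0,0],"gripper":0}]' |sed -n '2p;4p'; done
```

```text
tcp_pos: [0.6055, -0.0102, 0.1475]
wrist_force: [-0.1, 0.1, -0.1]
tcp_pos: [0.6056, -0.01, 0.1396]
wrist_force: [-0.2, -0.2, -0.9]
tcp_pos: [0.6056, -0.0101, 0.1316]
wrist_force: [1.3, 0.1, -0.7]
tcp_pos: [0.6056, -0.0102, 0.1235]
wrist_force: [-0.1, 0.9, -1.2]
```

```bash
python3 -m crank '[{"delta_rot":[0,0,0],"linear":[0,0,0.004],"gripper":0},{"delta_rot":[0,0,0],"linear":[0,0,0.004],"gripper":0},{"delta_rot":[0,0,0],"linear":[0,0,0.004],"gripper":0},{"delta_rot":[0,0,0],"linear":[0,0,0.004],"gripper":0},{"delta_rot":[0,0,0],"linear":[0,0,0.004],"gripper":0},{"delta_rot":[0,0,0],"linear":[0,0,0.003],"gripper":0},{"delta_rot":[0,0,0],"linear":[0,0,0],"gripper":0},{"delta_rot":[0,0,0],"linear":[0,0,0],"gripper":0}]' |sed -n '2p;4p'
```

```text
tcp_pos: [0.6056, -0.0102, 0.1009]
wrist_force: [-0.2, 0.6, -1.1]
```

```bash
python3 -m crank '[{"delta_rot":[0,0,0],"linear":[0,0,0.001],"gripper":0},{"delta_rot":[0,0,0],"linear":[0,0,0.0012],"gripper":0},{"delta_rot":[0,0,0],"linear":[0,0,0],"gripper":0},{"delta_rot":[0,0,0],"linear":[0,0,0],"gripper":0}]' |sed -n '2p;4p'
python3 -m crank '[{"delta_rot":[0,0,0],"linear":[0,0,0],"gripper":60},{"delta_rot":[0,0,0],"linear":[0,0,0],"gripper":60},{"delta_rot":[0,0,0],"linear":[0,0,0],"gripper":60},{"delta_rot":[0,0,0],"linear":[0,0,0],"gripper":60},{"delta_rot":[0,0,0],"linear":[0,0,-0.02],"gripper":60},{"delta_rot":[0,0,0],"linear":[0,0,-0.03],"gripper":60},{"delta_rot":[0,0,0],"linear":[0,0,-0.03],"gripper":60},{"delta_rot":[0,0,0],"linear":[0,0,-0.02],"gripper":60},{"delta_rot":[0,0,0],"linear":[0,0,0],"gripper":60},{"delta_rot":[0,0,0],"linear":[0,0,0],"gripper":60}]' |sed -n '2p;4,5p'
python3 - <<'E'
from h import *
s=capture("side"); t=capture("top"); cv2.imwrite("pics/t30.png",t["img"]); crop(s["img"],(140,110,340,260),"pics/s30a.png",4); crop(t["img"],(150,130,350,280),"pics/t30a.png",4)
E
python3 go.py 0.4275 0.3675 0.135 -93
```

```text
tcp_pos: [0.606, -0.0101, 0.099]
wrist_force: [0.1, 1.5, -0.8]
tcp_pos: [0.6051, -0.0101, 0.1977]
wrist_force: [-0.5, 0.3, -0.0]
gripper_width: 0.604
pics/s30a.png scale 4 origin 140 110
pics/t30a.png scale 4 origin 150 130
t 83.55 tcp [ 0.6051 -0.0102  0.1974] yaw -92.99 w 0.5952 F [-0.8898 -0.4843  0.6084] j [ 14.3  21.2  -4.5  -0.  -64.4 -17.3]
shift(tool now) [-0.368   0.1969  0.0627] turn [ 0.0027 -0.0005  0.0002] | shift after turn [-0.3679  0.1971  0.0624] rows>= 8
```

View pics/s30a.png

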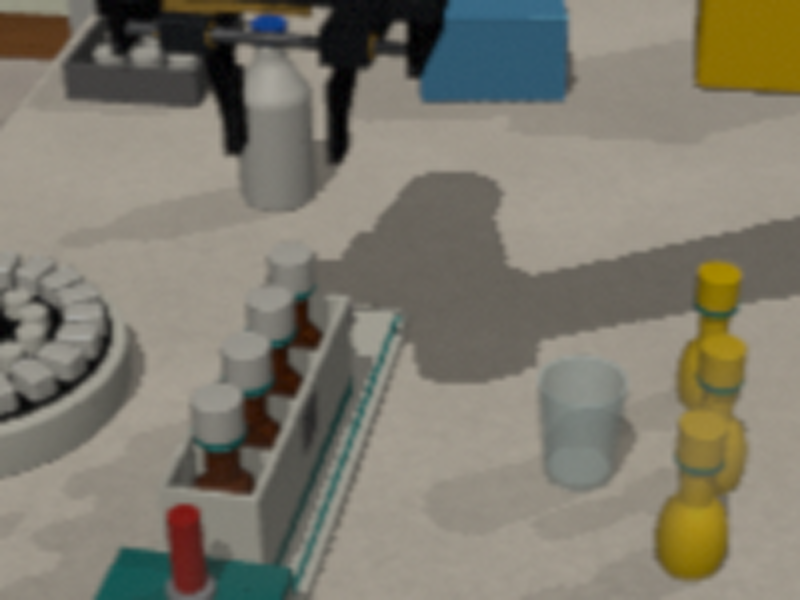

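View pics/t30a.png

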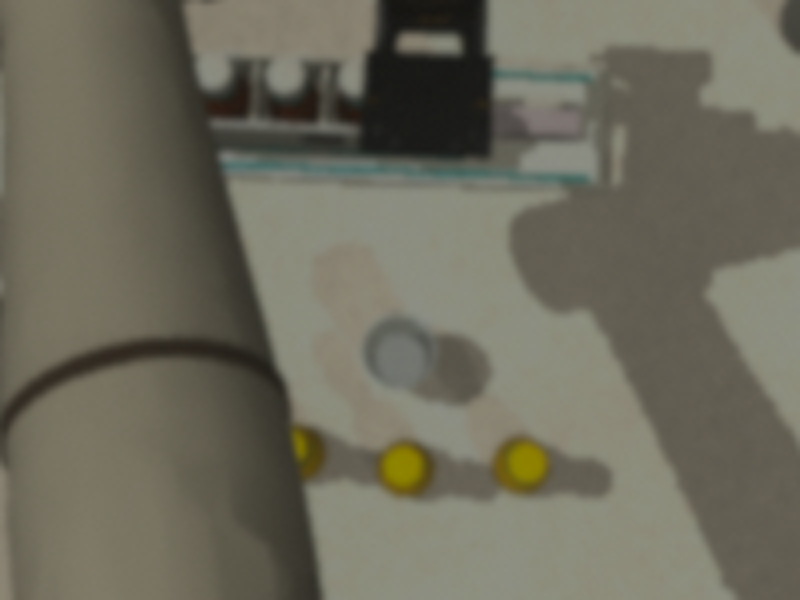

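All four flasks stand upright in their wells, the pin is in, and no brown flask is left on the bench. Now the button.

```bash
python3 -m crank '[{"delta_rot":[0,0,0],"linear":[-0.0368,0.0198,0],"gripper":0},{"delta_rot":[0,0,0],"linear":[-0.0368,0.0198,0],"gripper":0},{"delta_rot":[0,0,0],"linear":[-0.0368,0.0198,0],"gripper":0},{"delta_rot":[0,0,0],"linear":[-0.0368,0.0198,0],"gripper":0},{"delta_rot":[0,0,0],"linear":[-0.0368,0.0198,0],"gripper":0},{"delta_rot":[0,0,0],"linear":[-0.0368,0.0198,0],"gripper":0},{"delta_rot":[0,0,0],"linear":[-0.0368,0.0198,0],"gripper":0},{"delta_rot":[0,0,0],"linear":[-0.0368,0.0198,0],"gripper":0},{"delta_rot":[0,0,0],"linear":[-0.0368,0.0198,0],"gripper":0},{"delta_rot":[0,0,0],"linear":[-0.0368,0.0198,0],"gripper":0}]' |sed -n '2p;4,5p'
python3 -m crank '[{"delta_rot":[0,0,0],"linear":[0,0,0.03],"gripper":0},{"delta_rot":[0,0,0],"linear":[0,0,0.03],"gripper":0},{"delta_rot":[0,0,0],"linear":[0,0,0.03],"gripper":0},{"delta_rot":[0,0,0],"linear":[0,0,0.03],"gripper":0},{"delta_rot":[0,0,0],"linear":[0,0,0],"gripper":0},{"delta_rot":[0,0,0],"linear":[0,0,0],"gripper":0},{"delta_rot":[0,0,0],"linear":[0,0,0],"gripper":0},{"delta_rot":[0,0,0],"linear":[0,0,0],"gripper":0}]' |sed -n '2p;4,5p'
python3 go.py 0.4275 0.3675 0.041 -93
python3 - <<'E'
from h import *
s=capture("side"); crop(s["img"],(200,240,320,360),"pics/s31a.png",5)
E
```

```text
tcp_pos: [0.4263, 0.3685, 0.1979]
wrist_force: [0.8, -0.1, -0.0]
gripper_width: 0.007
tcp_pos: [0.4276, 0.3681, 0.08]
wrist_force: [1.1, -0.5, 0.1]
gripper_width: 0.007
t 85.8 tcp [0.4276 0.3681 0.08  ] yaw -92.98 w 0.0069 F [ 1.0523 -0.4633  0.1002] j [ 57.2  24.4 -18.8   0.  -46.7 -60.2]
shift(tool now) [0.0007 0.0001 0.039 ] turn [-0.0011  0.0018  0.0004] | shift after turn [0.0006 0.0001 0.039 ] rows>= 1
pics/s31a.png scale 5 origin 200 240
```

View pics/s31a.png

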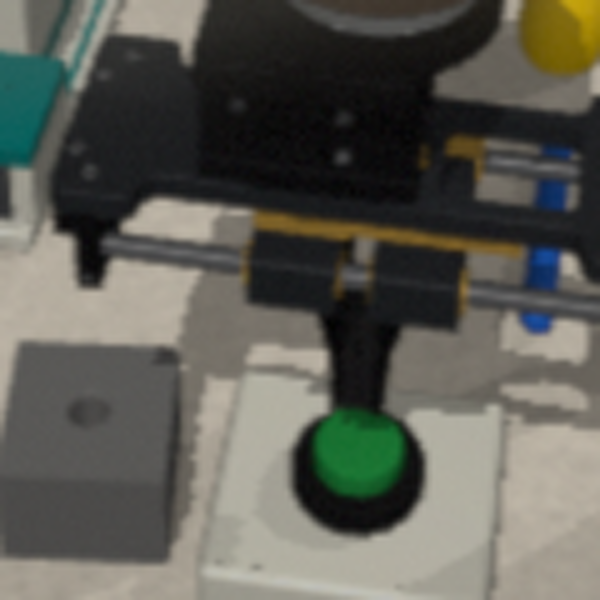

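```bash
python3 -m crank '[{"delta_rot":[0,0,0],"linear":[0,0,0.014],"gripper":0},{"delta_rot":[0,0,0],"linear":[0,0,0.012],"gripper":0},{"delta_rot":[0,0,0],"linear":[0,0,0.004],"gripper":0},{"delta_rot":[0,0,0],"linear":[0,0,0],"gripper":0},{"delta_rot":[0,0,0],"linear":[0,0,0],"gripper":0}]' |sed -n '2p;4p'
python3 -m crank '[{"delta_rot":[0,0,0],"linear":[0,0,0.003],"gripper":0},{"delta_rot":[0,0,0],"linear":[0,0,0.002],"gripper":0},{"delta_rot":[0,0,0],"linear":[0,0,0.002],"gripper":0},{"delta_rot":[0,0,0],"linear":[0,0,0],"gripper":0},{"delta_rot":[0,0,0],"linear":[0,0,0],"gripper":0}]' |sed -n '2p;4p'
python3 -m crank '[{"delta_rot":[0,0,0],"linear":[0,0,0.001],"gripper":0},{"delta_rot":[0,0,0],"linear":[0,0,0.001],"gripper":0},{"delta_rot":[0,0,0],"linear":[0,0,0],"gripper":0},{"delta_rot":[0,0,0],"linear":[0,0,0],"gripper":0}]' |sed -n '2p;4p'
```

```text
tcp_pos: [0.4269, 0.3672, 0.049]
wrist_force: [-2.8, -0.6, 2.7]
tcp_pos: [0.4273, 0.3676, 0.046]
wrist_force: [-9.2, -5.7, 27.3]
tcp_pos: [0.4273, 0.3676, 0.0458]
wrist_force: [-12.8, -7.2, 36.6]
```

```bash
python3 - <<'E'
from h import *
s=capture("side"); crop(s["img"],(240,290,310,360),"pics/s32a.png",8)
print(r.sense()["wrist_force"],r.sense()["tcp_pos"],r.sense()["ee_rot"],r.sense()["moment"])
E
```

```text
pics/s32a.png scale 8 origin 240 290
[-12.3599  -7.093   36.6996] [0.4274 0.3676 0.0459] [[-0.0497 -0.9988  0.0018]
 [-0.9988  0.0497 -0.    ]
 [-0.0001 -0.0018 -1.    ]] [-2.0938  3.7873  0.014 ]
```

View pics/s32a.png

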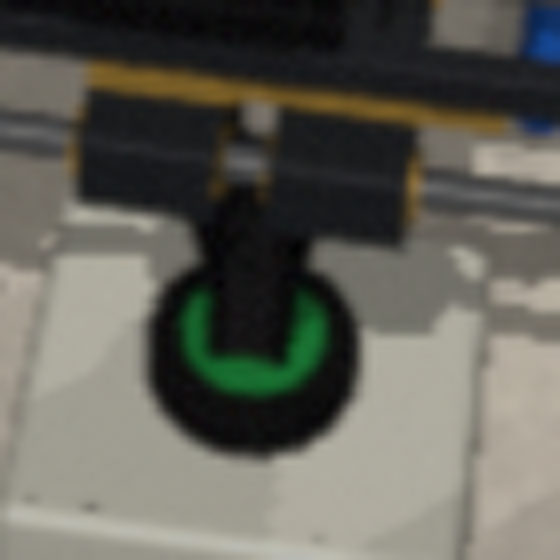

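The force reads 2.7 N at z=0.049, then a hard stop at z=0.046 with 37 N, and the fingers lie inside the green cap. I'll lift off and compare the cap's look up and pressed to confirm the travel.

```bash
python3 - <<'E'
from h import *
s=capture("side"); cv2.imwrite("pics/pressed.png",s["img"])
E
python3 -m crank '[{"delta_rot":[0,0,0],"linear":[0,0,-0.003],"gripper":0},{"delta_rot":[0,0,0],"linear":[0,0,-0.01],"gripper":0},{"delta_rot":[0,0,0],"linear":[0,0,-0.02],"gripper":0},{"delta_rot":[0,0,0],"linear":[0,0,-0.03],"gripper":0},{"delta_rot":[0,0,0],"linear":[0,0,-0.03],"gripper":0},{"delta_rot":[0,0,0],"linear":[0,0,-0.03],"gripper":0},{"delta_rot":[0,0,0],"linear":[0,0,0],"gripper":0},{"delta_rot":[0,0,0],"linear":[0,0,0],"gripper":0}]' |sed -n '2p;4p'
python3 - <<'E'
from h import *
s=capture("side"); cv2.imwrite("pics/up.png",s["img"]); a=cv2.imread("pics/pressed.png")
f=lambda i: cv2.resize(i[305:350,245:300],None,fx=7,fy=7,interpolation=cv2.INTER_CUBIC)
cv2.imwrite("pics/cmp.png",np.hstack([f(a),f(s["img"])]))
for z in (.052,.048,.046,.042,.030): print(z,[round(v,1) for v in proj(s,(.4273,.3676,z))])
for i in(a,s["img"]):
    b,m,l=blobs(i,(45,90,30),(80,255,255),20,roi=(250,310,295,350)); print([x[1].tolist() for x in b])
    print([ (int(y),int(np.where(m[y])[0].min()),int(np.where(m[y])[0].max())) for y in range(316,346) if m[y].any()])
E
```

```text
tcp_pos: [0.4269, 0.3674, 0.1619]
wrist_force: [0.6, 0.4, -1.2]
0.052 [np.float64(272.0), np.float64(326.8)]
0.048 [np.float64(271.9), np.float64(328.3)]
0.046 [np.float64(271.9), np.float64(329.1)]
0.042 [np.float64(271.8), np.float64(330.6)]
0.03 [np.float64(271.6), np.float64(335.0)]
[[262, 326, 20, 14, 152]]
[(326, 264, 278), (327, 263, 279), (328, 263, 280), (329, 262, 280), (330, 262, 280), (331, 262, 280), (332, 262, 281), (333, 262, 280), (334, 263, 280), (335, 263, 279), (336, 264, 279), (337, 265, 278), (338, 266, 277), (339, 268, 274)]
[[262, 322, 20, 18, 294]]
[(322, 267, 275), (323, 265, 277), (324, 264, 278), (325, 263, 279), (326, 262, 280), (327, 262, 280), (328, 262, 281), (329, 262, 281), (330, 262, 281), (331, 262, 281), (332, 262, 280), (333, 262, 280), (334, 263, 280), (335, 263, 279), (336, 264, 279), (337, 265, 278), (338, 266, 277), (339, 268, 274)]
```

View pics/cmp.png

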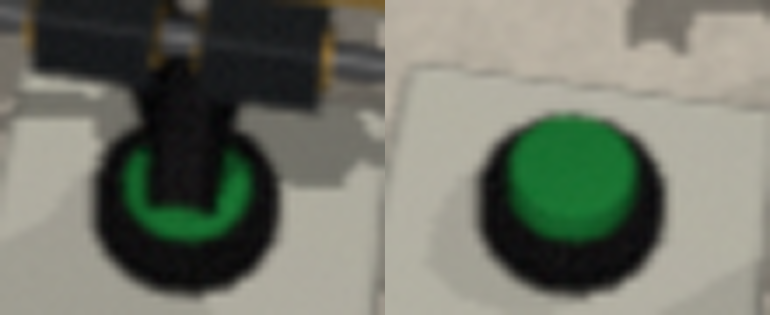

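Pressed, the cap sat flush in its ring with no side showing; now it stands proud again. One last look before I hand in.

```bash
python3 -m crank '[{"delta_rot":[0,0,0],"linear":[0,0,0],"gripper":0},{"delta_rot":[0,0,0],"linear":[0,0,0],"gripper":0}]' |sed -n '1,2p;4p'
python3 - <<'E'
from h import *
s=capture("side");t=capture("top"); cv2.imwrite("pics/fin_s.png",cv2.resize(s["img"],(800,600),interpolation=cv2.INTER_CUBIC)); crop(s["img"],(140,130,300,290),"pics/fin_a.png",3); crop(t["img"],(160,120,320,220),"pics/fin_t.png",5)
E
```

```text
time_s: 89.0
tcp_pos: [0.4271, 0.3674, 0.1621]
wrist_force: [-0.3, -1.0, -0.2]
pics/fin_a.png scale 3 origin 140 130
pics/fin_t.png scale 5 origin 160 120
```

View pics/fin_s.png

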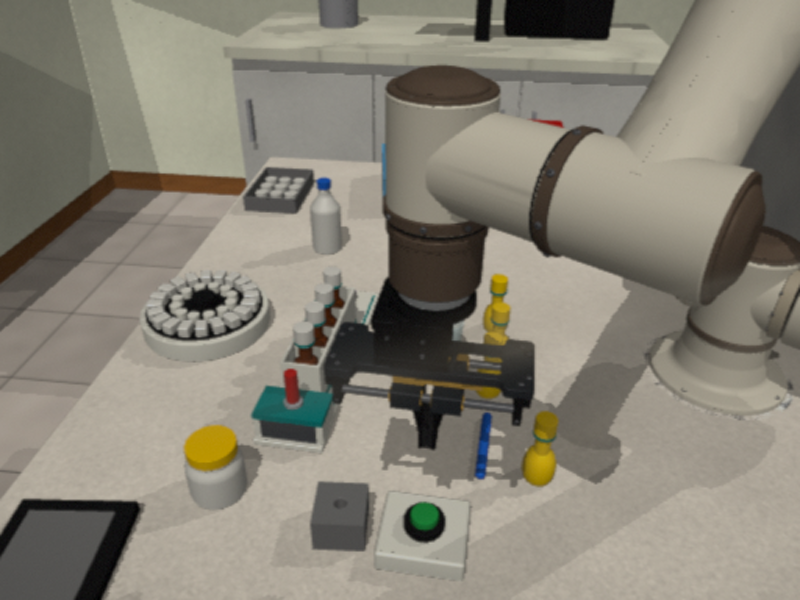

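View pics/fin_t.png

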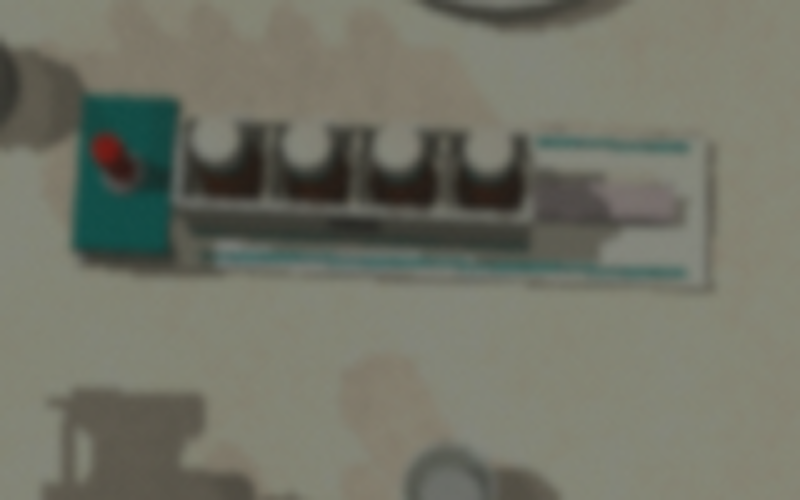

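The pin is seated in the bridge, four flasks stand upright in their wells, and the button is up. The bystanders look to be where they were, and the arm is clear of everything.

```bash
python3 -c "
from station import workorder
print(workorder.finish_job())"
```

```text
the job is handed in; nothing more can be done
None
```

The job is done and handed in at about 89 s of the 210 s limit. Handing in gave no verdict.

- **Pin and carrier:** I parked the pin in its stand, set the carrier on the rail and slid it home through the rollers. It snapped in and stopped on the end stop. I then put the pin back through the bridge and eye, and its collar is on the bridge.
- **Flasks:** All four brown flasks went into wells 4 to 1, one each. Wrist forces stayed within about 3 N on the way down, and every flask stands upright.
- **Button:** I pressed it to its hard stop and it came back up. Pressed, the cap sat flush in its ring; afterwards it stood proud again.

**Last checks:** The final pictures show the carrier straight under the bridge, the pin seated, the button up and the arm clear. The bottle, jar and marker are where they were, and so is the part of the beaker in view.

**Checks that disagreed:**
- The side camera read about 5 to 7 mm too far in y, so I relied on the top camera and the gripper's own readings.
- The button stopped at a tool height of about 46 mm instead of the expected 42 mm, with up to 37 N at the fingertips. I took it as fully pressed from the hard stop and the cap pictures; I could not read the button's travel directly.

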